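# Pack bearing-cap blanks into a fixture corner and clamp them with the fold-out crank

### The arm

A 6-joint arm with a two-finger parallel gripper is mounted at the origin on the work surface. World frame = base frame: x ahead of the robot, y to its left, z up, the work surface at z = 0. Lengths are in m, angles in degrees, forces in N, time in s.
With the tool pointing down it reaches from about 0.35 to 0.875 m from the base axis. Payload 4.2 kg.
Tool frame: the origin (TCP) lies at the very end of the fingers, on their centre line; the grasp point (between the pads) lies r.pinch_z behind it (r.pinch_z is the distance from the TCP to the grasp point, in m); z points along the fingers, y is the direction in which the jaws open and shut (so a half turn about z gives the same grasp; the last joint's range is limited). The gripper opens to 87 mm and grips with 3 to 60 N. Pads are 19 mm wide; open, the fingers measure 117 mm over their backs; the gripper's body (75 mm by 190 mm) begins 51 mm behind the grasp point.
Start: joints at [80.879, 22.042, 0.453, 0, -68.411, -14.817], TCP at [0.254, 0.571, 0.193] pointing down, gripper open.
Joint ranges: [-179.83, 179.83], [-69.29, 118.12], [-61.27, 80.66], [-181.25, 117.63], [-171.15, -9.14], [-177.46, 177.46]. Speed limits (degrees/s): [159.86, 159.86, 180, 180, 180, 180].

### API

Orientations are given as a 3x3 rotation matrix whose columns are the frame's x, y, z axes.
In Python, from station import r gives the robot as it stands.
- The arm moves only by the tool drive_tool, never from a script. Its argument "series" is a list that holds one entry, the list of rows, each a list of 7 numbers: the shift along the world's x, y, z normalised to -1 to 1, where 1 is 150 mm, then the turn, a rotation vector about the world's x, y, z normalised to -1 to 1, where 1 is pi/2 rad, then the closure in counts, from 0 (fully open) to 255 (shut). In form: [[[dx, dy, dz, ax, ay, az, fingers], ...]]. A call has exactly 10 rows; each row is the pose to reach, as a shift and turn from the pose commanded when the call began; what a row does not reach only later rows make up. A row lasts 1/10 s, in which the tool goes at most 50 mm and 8.59 degrees, less where a joint would pass 70% of its speed; a pose out of reach is approached as far as the arm can. A call with a number of a shift or a turn outside -1 to 1 is refused whole. A call with a gripper value outside its range is refused whole. The fingers move at their own pace and stop on an object; the grip force is fixed at half the most. Time passes only in rows, so rows that repeat a pose let the fingers close, or fill a call up. It gives the time, the measured TCP pose, the force and the opening at its end, in the units of the state.
- r.sense(): the state, without advancing time (a new reading comes with each control period).
- r.capture(name): name is "side" or "top"; returns the picture (420x560x3 uint8, red, green, blue); there is no depth.
- r.camera_info(name): a dict with "K" (3x3 intrinsics, pixels), "xyz" and "rotation" of the camera in the world. Camera axes: x right, y down, z forward; pixel columns grow to the right and rows downward; lengths in m; the calibration is good to about 2 mm. A picture is of the moment at which its call begins. camera_info takes no time and is no camera call.
- r.finish_job(): hands the job in, once; it reports no verdict.
Trained networks look in the newest picture that a camera, given by its name, has taken for a name from the list of things; names that differ only in an ending like _2 or _b are one class to them, and where a whole thing is asked for, a point or a joint stands for the part that bears it (a point fixed in the world has none). Each returns a list of dicts, best first, with "confidence" (0 to 1); they miss things now and then, are a little off and sometimes report something else, mostly with a low value. They report only what shows in the picture. A call takes as long as a camera call. They do not tell look-alikes from the thing itself.
- r.silhouettes(camera, query): "pixels" (420x560 bool, what is visible of it) and "rect" ([left, top, right, bottom] in pixels, round what is visible of it).
The state is a dict: "time_s": time; "joints": joint angles; "joint_velocities": joint speeds; "effort": joint torques, N m; "tcp_pos": TCP position; "ee_rot": TCP orientation; "wrist_force": force on the tool from outside, world axes, zero at the start; "moment": the same for the moment, N m; "gripper_width": opening from 0.0 (shut) to 1.0 (fully open).
Only numpy, scipy, OpenCV 4.12 (cv2) and the standard library are available. Lean on these libraries where they do the work, as an engineer would, in place of code of your own. Each camera call takes 0.05 s, during which the arm holds its last target.

### The job

Put all the loose aluminium blanks upright into the clamping fixture, in one tight row along the back fence: push each one fully home, the first into the corner against the back fence and the end stop, each next one against the one before, short ends to the fence, long sides touching. Only then swing the handwheel's folding handle fully out until it stands upright, crank the wheel clockwise until the clamp bar is fully closed on the blanks, and fold the handle flat again. Leave the oil bottle, bolt bin, wrench and nutrunner where they are.

Things in the scene. Friction and masses are not known exactly. Their poses are not given: they have to be found in the camera images.
- blank1: Loose aluminium block (bearing-cap blank), 56 mm along its x, 40 mm along its y, 45 mm high, 0.2 to 0.36 kg, same when turned half round; dark bolt-hole marks on its top. Origin: centre of its underside. Starts upright on the table, on the +y (robot's left) side of the fixture. 2 to 4 of the four identical blanks are present; absent ones read None.
- blank2: Loose aluminium block (bearing-cap blank), 56 mm along its x, 40 mm along its y, 45 mm high, 0.2 to 0.36 kg, same when turned half round; dark bolt-hole marks on its top. Origin: centre of its underside. Starts upright on the table, on the +y (robot's left) side of the fixture. 2 to 4 of the four identical blanks are present; absent ones read None.
- blank3: Loose aluminium block (bearing-cap blank), 56 mm along its x, 40 mm along its y, 45 mm high, 0.2 to 0.36 kg, same when turned half round; dark bolt-hole marks on its top. Origin: centre of its underside. Starts upright on the table, on the +y (robot's left) side of the fixture. 2 to 4 of the four identical blanks are present; absent ones read None.
- blank4: Loose aluminium block (bearing-cap blank), 56 mm along its x, 40 mm along its y, 45 mm high, 0.2 to 0.36 kg, same when turned half round; dark bolt-hole marks on its top. Origin: centre of its underside. Starts upright on the table, on the +y (robot's left) side of the fixture. 2 to 4 of the four identical blanks are present; absent ones read None.
- corner (a point): Fixed reference corner on the nest floor (12 mm above the table). Fence inner face is x = 0 (y from 14 to -200 mm), end stop inner face y = 0 (x from 0 to -122 mm); x points into the fence, y into the stop, z up. Both 30 mm high above the floor. Seated blanks have origins at x = -28 and y = -20, -60, -100, -140 mm, yaw 0 or pi to this frame. The nest is open at its -y end, -x side and top.
- bar_face (a point): Middle of the clamp bar's pressing face. The bar is 165 mm long along the corner's y, its top 16 mm above the nest floor, spring-backed; the drive behind it (to x = -173 mm) is as low. Face at corner x = -94 mm when open; it moves along +x 4.5 mm per rad of crank; closed it presses the blanks with about 13 N.
- crank (a joint): Turn of the handwheel, rad: 0 = clamp bar fully open, 9.42 (one and a half turns, a hard stop) = fully closed; grows when turned clockwise seen from above. Axis vertical. About 0.25 N m of friction: it stays where it is left. Starts between 0 and 1.
- fold (a joint): Fold of the handwheel's handle, rad: 0 = folded flat across the wheel, 1.571 = fully out, standing upright (hard stop). Hinge axis horizontal and tangential to the wheel. Light friction (0.06 N m): it stays where it is left.
- wheel_center (a point): Centre of the handwheel's top face, on its axis; fixed, 56 mm above the table, at x = -100, y = -262 mm from the corner. The wheel is a steel disc 124 mm across and 10 mm thick.
- crank_pivot (a point): Centre of the handle's fold hinge, on the wheel 52 mm from its axis and 71 mm above the table; it goes round with the wheel.
- handle_grip (a point): Point on the handle's axis 45 mm from the fold hinge. The handle is a black round grip, 18 mm thick, spinning freely on its spindle, from 11 to 65 mm from the hinge. Folded it lies flat across the wheel's centre, its axis 71 mm above the table with 6 mm free under it; out it stands straight up from the hinge.
- oiler: White oil bottle, 48 mm across, 120 mm high, origin under its centre. Leave alone.
- bolt_bin: Blue open bin, 110 x 150 x 60 mm, origin under its centre. Leave alone.
- wrench: Steel wrench, 180 mm long, lying flat. Leave alone.
- nutrunner: Yellow pneumatic nutrunner, 220 mm long along its x from the origin at its rear end, 44 mm thick, lying flat. Leave alone.
Things that resemble listed ones, but are neither listed nor needed, are in the scene too. Leave any turquoise look-alike of the blank2 alone. What is shaped like the blank4 but red is not meant.

How it is judged:
By the outcome, as a careful person would: the job done as asked, in the order asked, and still so for the second after the job is handed in, with the robot touching nothing.
Of blank1, blank2, blank3, blank4 only 2 to 4 are there at a start; the rules pass over those that are not, and their reading is None.
At some moment in a run one of blank1, blank2, blank3, blank4 may be knocked a few centimetres aside while the robot is not near it.
Once in a run the grip may slacken for a moment while it holds something.
It also fails if it takes over 210 s, if anything falls off the work surface, if the arm or the gripper's body presses on something with over 40 N, if the wrist force passes 120 N, or if a joint passes its speed limit or range.

## Working session

There is one attempt and no reset: what is moved stays moved. The work goes in short steps, Python scripts to look and compute and a tool call to move; the robot and the scene stay as the last step left them, time stands still between calls to the robot, and variables do not carry over. Pictures are saved under pics/ and viewed, and the job is handed in when it is done.

Besides the shell and the picture viewer there is one more tool, called after "Call:" as name(argument=value, ...) on one line, values as JSON. drive_tool: Moves the arm, as the interface text tells. Scaled input: -1 to 1 covers 150 mm each way for a shift and pi/2 rad each way for a turn. Its arguments: {"type":"object","properties":{"series":{"type":"array"}},"required":["series"]}

```bash
ls; mkdir -p pics; python3 - <<'E'
from station import r
import cv2, numpy as np
for c in ("top","side"):
    im=r.capture(c); cv2.imwrite(f"pics/{c}0.png",im[:,:,::-1]); i=r.camera_info(c); print(c,i)
s=r.sense(); print(s, r.pinch_z)
E
```

```text
pics
top {'K': array([[394.65346777,   0.        , 280.45838099],
       [  0.        , 394.65346777, 204.33016473],
       [  0.        ,   0.        ,   1.        ]]), 'xyz': array([ 0.49842406, -0.06436504,  1.09350108]), 'rotation': array([[ 0.01469675, -0.99780743,  0.06453174],
       [-0.99976599, -0.01363968,  0.01679083],
       [-0.01587382, -0.06476341, -0.99777438]])}
side {'K': array([[521.96250127,   0.        , 280.36183937],
       [  0.        , 521.96250127, 203.55892132],
       [  0.        ,   0.        ,   1.        ]]), 'xyz': array([ 0.41717793, -1.28150975,  1.23538095]), 'rotation': array([[ 0.99301251, -0.09144076,  0.07459717],
       [-0.11710608, -0.68550778,  0.71858559],
       [-0.01457107, -0.72230026, -0.69142607]])}
{'time_s': 0.1, 'joints': array([ 8.08781814e+01,  2.20860328e+01,  3.86182904e-01, -2.45246590e-02,
       -6.84140772e+01, -1.48167982e+01]), 'joint_velocities': array([-0.01544289, -0.1867099 ,  0.17243326,  0.11059266,  0.05306951,
       -0.0581429 ]), 'effort': array([ 5.33960138e-04, -3.91686916e+01,  1.87937361e+01,  4.23193440e+00,
        1.35072196e-02, -6.88811338e-05]), 'tcp_pos': array([0.253341  , 0.57067091, 0.1922648 ]), 'ee_rot': array([[ 9.13916662e-01, -4.05901261e-01, -7.08207384e-04],
       [-4.05901860e-01, -9.13914695e-01, -1.90012471e-03],
       [ 1.24021880e-04,  2.02401833e-03, -9.99997944e-01]]), 'wrist_force': array([-0.99714343,  0.09758632,  0.02368793]), 'moment': array([-0.02450927,  0.00295465, -0.0235828 ]), 'gripper_width': 1.0001544108713534} 0.0187
```

View pics/top0.png

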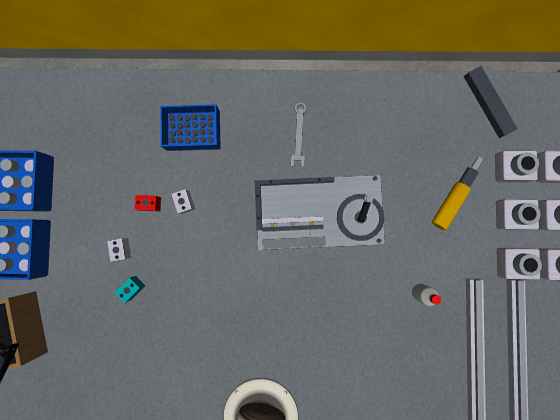

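View pics/side0.png

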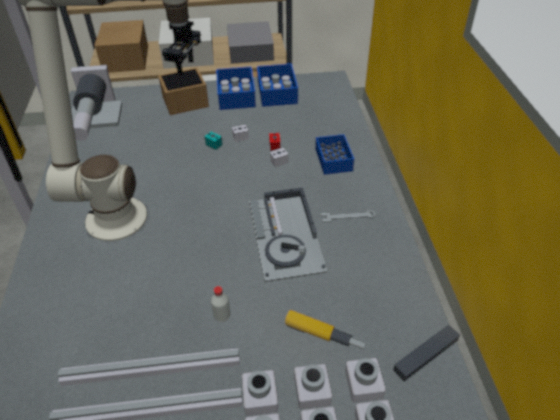

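```bash
cat > h.py <<'E'
from station import r
import numpy as np, cv2
def cam(n):
    i=r.camera_info(n); return i["K"],np.array(i["xyz"]),np.array(i["rotation"])
def proj(n,P):
    K,t,R=cam(n); p=(np.atleast_2d(P)-t)@R; p=p@K.T; return p[:,:2]/p[:,2:]
def back(n,uv,z):
    K,t,R=cam(n); uv=np.atleast_2d(uv); d=np.c_[uv,np.ones(len(uv))]@np.linalg.inv(K).T@R.T
    return t+d*((z-t[2])/d[:,2:])
def crop(n,im,box,k,fn):
    a,b,c,d=box; cv2.imwrite(fn,cv2.resize(im[b:d,a:c,::-1],None,fx=k,fy=k,interpolation=cv2.INTER_CUBIC))
E
python3 - <<'E'
from h import *
import pickle
ims={c:r.capture(c) for c in("top","side")}
out={}
for c in ims:
    for q in ("blank1","crank","bar_face","fold","oiler","nutrunner","wrench","bolt_bin"):
        L=r.silhouettes(c,q); out[c,q]=L
        print(c,q,[(round(d["confidence"],2),d["rect"] if isinstance(d["rect"],list) else list(d["rect"]),int(d["pixels"].sum())) for d in L])
pickle.dump((ims,out),open("d0.pkl","wb"))
crop("top",ims["top"],(240,165,400,260),5,"pics/t1.png")
crop("top",ims["top"],(90,170,230,310),4,"pics/t2.png")
crop("side",ims["side"],(230,180,340,290),5,"pics/s1.png")
crop("side",ims["side"],(190,110,320,190),5,"pics/s2.png")
E
```

```text
top blank1 [(0.68, [107.4, 236.8, 129.6, 261.0], 432), (0.64, [115.0, 276.2, 144.9, 300.5], 452), (0.62, [171.9, 188.3, 193.9, 214.9], 419), (0.56, [134.5, 193.1, 159.6, 211.4], 402), (0.21, [256.1, 174.2, 383.7, 251.8], 8815)]
top crank [(0.95, [337.7, 194.5, 382.6, 241.9], 1722)]
top bar_face [(0.77, [264.0, 218.5, 323.6, 224.7], 267)]
top fold [(0.54, [359.5, 197.0, 370.7, 223.7], 188)]
top oiler [(0.7, [413.6, 284.6, 441.9, 304.7], 474)]
top nutrunner [(0.66, [430.2, 154.4, 481.9, 228.7], 1155), (0.52, [254.0, 170.6, 383.8, 247.0], 8846)]
top wrench [(0.62, [288.1, 103.1, 308.2, 167.1], 513)]
top bolt_bin [(0.91, [159.6, 105.1, 219.1, 153.3], 2731), (0.25, [430.5, 156.3, 481.0, 229.8], 1155)]
side blank1 [(0.83, [206.3, 129.1, 226.0, 148.7], 262), (0.79, [269.6, 149.6, 286.9, 166.7], 255), (0.7, [269.7, 131.6, 280.6, 150.3], 175)]
side crank [(0.57, [260.8, 231.9, 309.1, 268.7], 1116)]
side bar_face [(0.6, [285.7, 311.7, 361.4, 346.9], 1107), (0.44, [270.8, 196.9, 282.2, 232.8], 160)]
side fold [(0.66, [280.3, 242.9, 304.6, 250.5], 137)]
side oiler [(0.79, [210.2, 285.5, 234.8, 319.0], 483)]
side nutrunner [(0.61, [283.4, 309.7, 363.1, 347.3], 1148)]
side wrench [(0.79, [320.3, 211.7, 372.9, 222.0], 342)]
side bolt_bin [(0.88, [316.5, 135.3, 355.6, 178.4], 1323), (0.49, [270.9, 148.2, 287.5, 165.7], 263)]
```

View pics/t1.png

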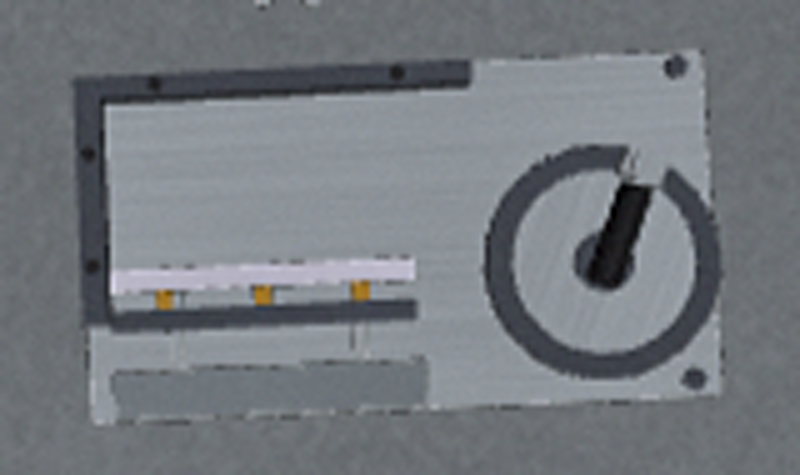

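View pics/t2.png

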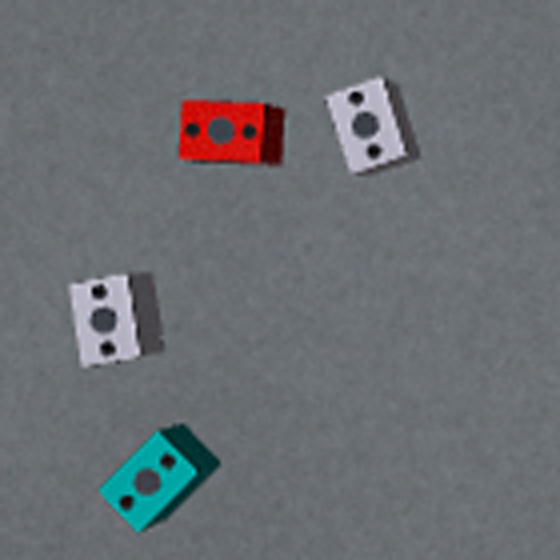

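View pics/s1.png

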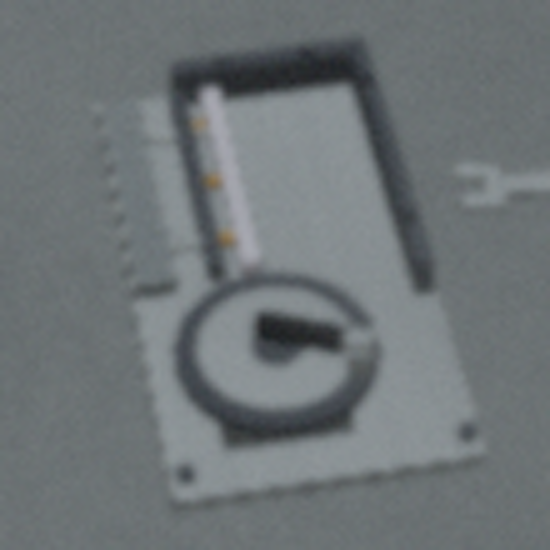

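View pics/s2.png

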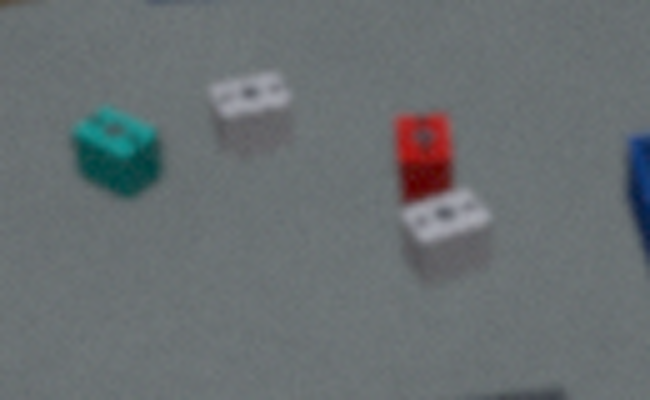

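```bash
cat > fx.py <<'E'
from h import *
import pickle
from scipy.optimize import least_squares
def edge1d(v):  # subpixel strongest rise
    g=np.diff(v); i=int(np.argmax(g)); 
    if 0<i<len(g)-1:
        a,b,c=g[i-1],g[i],g[i+1]; dd=a-2*b+c
        return i+.5+(.5*(a-c)/dd if dd else 0)
    return i+.5
def fixture(im):
    g=cv2.cvtColor(im,cv2.COLOR_RGB2GRAY).astype(float)
    F=np.array([(u,178+edge1d(g[178:195,u])) for u in range(266,330)])
    S=np.array([(256+edge1d(g[v,256:270]),v) for v in range(190,216)])
    Fw=back("top",F,.012)[:,:2]; Sw=back("top",S,.012)[:,:2]
    def res(p):
        ex=np.array([np.cos(p[2]),np.sin(p[2])]); ey=np.array([-ex[1],ex[0]])
        return np.r_[(Fw-p[:2])@ex,(Sw-p[:2])@ey]
    s=least_squares(res,[.52,-.01,0.],loss="soft_l1",f_scale=.001); return s.x,res(s.x)
if __name__=="__main__":
    ims,out=pickle.load(open("d0.pkl","rb"))
    p,e=fixture(ims["top"]); print("corner",p[:2],np.degrees(p[2]),"res",np.sqrt(np.mean(e**2)),np.median(abs(e)))
    R=lambda q:np.array([[np.cos(q),-np.sin(q)],[np.sin(q),np.cos(q)]])
    wc=p[:2]+R(p[2])@[-.1,-.262]; print("wheel pred",wc)
    m=out["top","crank"][0]["pixels"].astype(np.uint8); c=max(cv2.findContours(m,0,1)[0],key=cv2.contourArea)
    e=cv2.fitEllipse(cv2.convexHull(c)); print(e, back("top",e[0],.051), "proj", proj("top",[*wc,.056]), proj("side",[*wc,.056]))
    bb=[[*(p[:2]+R(p[2])@[a,b]),z] for a,b,z in((0,0,.012),(0,-.2,.042),(-.122,0,.042),(0,.014,.042))]
    print(proj("top",bb).round(1).tolist(),proj("side",bb).round(1).tolist())
    for c in("top",):
        for d in out[c,"fold"]: 
            m=d["pixels"].astype(np.uint8); k=max(cv2.findContours(m,0,1)[0],key=cv2.contourArea); print("fold",cv2.minAreaRect(k))
    # blanks
    from scipy.optimize import minimize
    for d in out["top","blank1"][:4]:
        m=d["pixels"]; col=ims["top"][m].mean(0); ctr=back("top",np.argwhere(m).mean(0)[::-1],.025)[0]
        print(col.round(),d["rect"],ctr)
E
python3 fx.py
```

```text
corner [0.61927898 0.01020043] 3.55265594031536 res 0.00033598393115983683 0.00022949911154974376
wheel pred [ 0.5357062  -0.25749266]
((359.9239807128906, 216.7647247314453), (46.26409912109375, 46.98849105834961), 108.15825653076172) [[ 0.53589605 -0.25659384  0.051     ]] proj [[360.62086968 216.77843228]] [[285.36896945 250.08205741]]
[[260.3, 185.6], [334.2, 180.7], [261.6, 229.9], [254.3, 184.6]] [[300.0, 197.6], [313.3, 233.6], [264.5, 195.9], [299.2, 188.5]]
fold ((364.45001220703125, 208.6500244140625), (7.589465141296387, 27.51181411743164), 18.43494987487793)
[132. 130. 141.] [107.4, 236.8, 129.6, 261.0] [0.43998261 0.3900086  0.025     ]
[ 11. 116. 115.] [115.0, 276.2, 144.9, 300.5] [0.33404994 0.35642153 0.025     ]
[138. 136. 148.] [171.9, 188.3, 193.9, 214.9] [0.572053   0.21999729 0.025     ]
[150.  26.  24.] [134.5, 193.1, 159.6, 211.4] [0.56666219 0.31556658 0.025     ]
```

```bash
cat > bl.py <<'E'
from h import *
def blanks(im, sils, z=.045, thr=150):
    out=[]
    k=8
    for d in sils:
        if d["confidence"]<.3 or d["pixels"].sum()>1500: continue
        l,t,rr,b=[int(v) for v in d["rect"]]; l-=6;t-=6;rr+=7;b+=7
        l=max(l,0);t=max(t,0)
        c=im[t:b,l:rr].astype(np.float32); big=cv2.resize(c,None,fx=k,fy=k,interpolation=cv2.INTER_CUBIC)
        sat=big.max(2)-big.min(2)
        m=((big.min(2)>thr)&(sat<60)).astype(np.uint8)
        cs=cv2.findContours(m,0,1)[0]
        if not cs: continue
        q=max(cs,key=cv2.contourArea)
        if cv2.contourArea(q)<100*k*k*.8: continue
        q=cv2.convexHull(q)[:,0,:].astype(float)
        uv=np.c_[l+(q[:,0]+.5)/k-.5,t+(q[:,1]+.5)/k-.5]
        w=back("top",uv,z)[:,:2]
        (c0,(a,bb),an)=cv2.minAreaRect((w*1000).astype(np.float32))
        if a<bb: an+=90; a,bb=bb,a
        an=(an+90)%180-90
        out.append((c0[0]/1000,c0[1]/1000,an,a,bb,d["confidence"]))
    return out
if __name__=="__main__":
    im=r.capture("top")
    for o in blanks(im,r.silhouettes("top","blank1")): print(np.round(o,4))
E
python3 - <<'E'
from bl import *
import pickle
ims,out=pickle.load(open("d0.pkl","rb"))
for th in (130,150,170):
  for o in blanks(ims["top"],out["top","blank1"],thr=th): print(th,np.round(o,4))
E
```

```text
130 [ 0.4396  0.3903 11.2864 58.3242 40.9769  0.68  ]
130 [ 0.5724  0.2197 19.3549 57.347  41.1736  0.62  ]
150 [ 0.4396  0.3902 11.3081 56.7901 39.9691  0.68  ]
150 [ 0.5722  0.2193 19.9638 55.7811 40.1707  0.62  ]
170 [ 0.4396  0.39   11.3095 55.5165 38.8791  0.68  ]
170 [ 0.5722  0.2194 19.3812 54.5897 38.9708  0.62  ]
```

Call:
drive_tool(series=[[[0.1,-0.1,0,0,0,0.05,79],[0.2,-0.2,0,0,0,0.1,79],[0.3,-0.3,0,0,0,0.15,79],[0.4,-0.4,0,0,0,0.2,79],[0.5,-0.5,0,0,0,0.25,79],[0.6,-0.6,0,0,0,0.3,79],[0.7,-0.7,0,0,0,0.35,79],[0.8,-0.8,0,0,0,0.4,79],[0.9,-0.9,0,0,0,0.45,79],[1,-1,0,0,0,0.484,79]]])

```text
time_s: 2.0
tcp_pos: [0.4041, 0.4206, 0.1934]
ee_rot: [[0.941, 0.338, 0.0], [0.338, -0.941, 0.0], [0.0, -0.0, -1.0]]
wrist_force: [-0.8, 1.1, 0.3]
gripper_width: 0.695
```

Call:
drive_tool(series=[[[0.1,-0.1,0,0,0,0,79],[0.2,-0.2,0,0,0,0,79],[0.3,-0.3,0,0,0,0,79],[0.4,-0.4,0,0,0,0,79],[0.5,-0.5,0,0,0,0,79],[0.6,-0.6,0,0,0,0,79],[0.7,-0.7,0,0,0,0,79],[0.8,-0.8,0,0,0,0,79],[0.9,-0.9,0,0,0,0,79],[1,-1,0,0,0,0,79]]])

```text
time_s: 3.0
tcp_pos: [0.5541, 0.2706, 0.1933]
ee_rot: [[0.942, 0.336, 0.0], [0.336, -0.942, 0.0], [0.0, -0.0, -1.0]]
wrist_force: [0.6, 0.9, 0.8]
gripper_width: 0.69
```

Call:
drive_tool(series=[[[0.02,-0.06,-0.1,0,0,0,79],[0.05,-0.12,-0.2,0,0,0,79],[0.08,-0.2,-0.3,0,0,0,79],[0.1,-0.26,-0.35,0,0,0,79],[0.12,-0.34,-0.4,0,0,0,79],[0.122,-0.34,-0.4,0,0,0,79],[0.122,-0.34,-0.4,0,0,0,79],[0.122,-0.34,-0.4,0,0,0,79],[0.122,-0.34,-0.4,0,0,0,79],[0.122,-0.34,-0.4,0,0,0,79]]])

```text
time_s: 4.0
tcp_pos: [0.572, 0.2208, 0.1337]
ee_rot: [[0.942, 0.336, 0.001], [0.336, -0.942, 0.001], [0.001, -0.0, -1.0]]
wrist_force: [-0.1, 0.0, -0.1]
gripper_width: 0.691
```

```bash
cat > st.py <<'E'
from h import *
def st():
    s=r.sense(); R=s["ee_rot"]
    print("t",round(s["time_s"],2),"tcp",s["tcp_pos"].round(4),"jaw",round(float(np.degrees(np.arctan2(R[1,1],R[0,1])))%180,2),"z",R[:,2].round(4),"F",s["wrist_force"].round(2),"M",s["moment"].round(2),"w",round(s["gripper_width"]*87,1),"j",s["joints"].round(1))
if __name__=="__main__": st()
E
python3 - <<'E'
from st import *
from bl import *
st()
im=r.capture("top"); cv2.imwrite("pics/top1.png",im[:,:,::-1])
im2=r.capture("side"); cv2.imwrite("pics/side1.png",im2[:,:,::-1])
for o in blanks(im,r.silhouettes("top","blank1")): print(np.round(o,4))
E
```

```text
t 4.0 tcp [0.572  0.2208 0.1337] jaw 109.66 z [ 8.e-04  5.e-04 -1.e+00] F [-0.14  0.01 -0.1 ] M [-0.08 -0.02  0.02] w 60.1 j [ 36.2  23.5  -6.2   0.  -60.2  73.4]
[  0.554    0.2137 -75.6529  40.4712  19.8324   0.68  ]
[ 0.4396  0.3902 11.3079 57.1173 40.1732  0.57  ]
[ 5.37900e-01 -2.77200e-01 -4.76000e-02  7.06811e+01  4.27991e+01
  5.60000e-01]
```

View pics/top1.png

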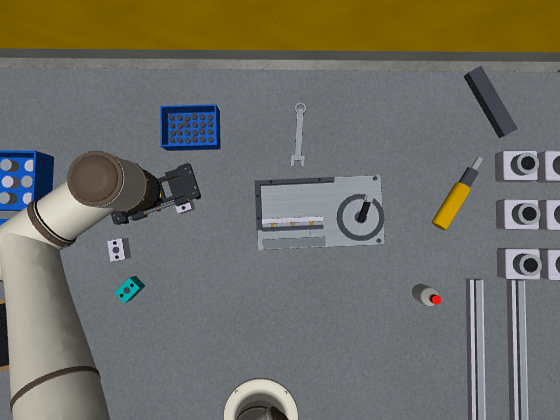

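View pics/side1.png

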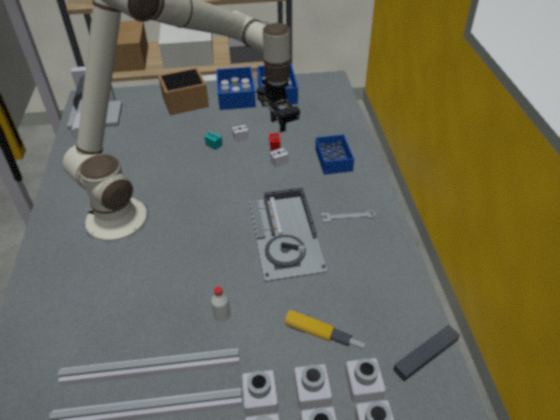

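Call:
drive_tool(series=[[[0,-0.007,-0.1,0,0,0,79],[0,-0.007,-0.2,0,0,0,79],[0,-0.007,-0.3,0,0,0,79],[0,-0.007,-0.4,0,0,0,79],[0,-0.007,-0.5,0,0,0,79],[0,-0.007,-0.6,0,0,0,79],[0,-0.007,-0.7,0,0,0,79],[0,-0.007,-0.78,0,0,0,79],[0,-0.007,-0.84,0,0,0,79],[0,-0.007,-0.84,0,0,0,79]]])

```text
time_s: 5.15
tcp_pos: [0.5711, 0.2187, 0.0059]
ee_rot: [[0.942, 0.336, -0.002], [0.336, -0.942, -0.001], [-0.003, 0.001, -1.0]]
wrist_force: [-0.6, -0.5, 0.1]
gripper_width: 0.69
```

Call:
drive_tool(series=[[[0,0,0,0,0,0,130],[0,0,0,0,0,0,180],[0,0,0,0,0,0,200],[0,0,0,0,0,0,200],[0,0,0,0,0,0,200],[0,0,0,0,0,0,200],[0,0,0,0,0,0,200],[0,0,0,0,0,0,200],[0,0,0,0,0,0,200],[0,0,0,0,0,0,200]]])

```text
time_s: 6.15
tcp_pos: [0.5723, 0.2196, 0.008]
ee_rot: [[0.942, 0.336, 0.001], [0.336, -0.942, 0.001], [0.001, -0.0, -1.0]]
wrist_force: [-0.5, 1.6, 5.7]
gripper_width: 0.454
```

Call:
drive_tool(series=[[[0,0,0.05,0,0,0,200],[0,0,0.12,0,0,0,200],[0,0,0.2,0,0,0,200],[0,0,0.28,0,0,0,200],[0,0,0.36,0,0,0,200],[0,0,0.42,0,0,0,200],[0,0,0.44,0,0,0,200],[0,0,0.44,0,0,0,200],[0,0,0.44,0,0,0,200],[0,0,0.44,0,0,0,200]]])

```text
time_s: 7.15
tcp_pos: [0.5714, 0.2189, 0.0725]
ee_rot: [[0.942, 0.336, -0.001], [0.336, -0.942, -0.001], [-0.002, 0.0, -1.0]]
wrist_force: [-0.2, -1.5, -2.6]
gripper_width: 0.46
```

Call:
drive_tool(series=[[[0.01,-0.06,0,0,0,-0.02,200],[0.02,-0.14,0,0,0,-0.04,200],[0.03,-0.24,0,0,0,-0.06,200],[0.04,-0.34,0,0,0,-0.08,200],[0.05,-0.45,0,0,0,-0.1,200],[0.06,-0.56,0,0,0,-0.12,200],[0.07,-0.67,0,0,0,-0.14,200],[0.08,-0.78,0,0,0,-0.16,200],[0.09,-0.89,0,0,0,-0.179,200],[0.1,-1,0,0,0,-0.179,200]]])

```text
time_s: 8.15
tcp_pos: [0.587, 0.0677, 0.0733]
ee_rot: [[0.998, 0.06, 0.0], [0.06, -0.998, 0.0], [0.0, -0.0, -1.0]]
wrist_force: [0.6, -0.7, -3.1]
gripper_width: 0.453
```

Call:
drive_tool(series=[[[0,-0.1,0,0,0,0,200],[0,-0.2,0,0,0,0,200],[0,-0.3,0,0,0,0,200],[0,-0.4,0,0,0,0,200],[0,-0.5,0,0,0,0,200],[0,-0.6,0,0,0,0,200],[0,-0.66,0,0,0,0,200],[0,-0.7,0,0,0,0,200],[0,-0.71,0,0,0,0,200],[0,-0.71,0,0,0,0,200]]])

```text
time_s: 9.15
tcp_pos: [0.5869, -0.0373, 0.0732]
ee_rot: [[0.998, 0.061, 0.0], [0.061, -0.998, 0.0], [0.0, -0.0, -1.0]]
wrist_force: [0.4, 0.0, -2.2]
gripper_width: 0.45
```

```bash
python3 - <<'E'
from st import *
st()
im=r.capture("top"); crop("top",im,(200,150,400,260),4,"pics/t3.png")
im2=r.capture("side"); crop("side",im2,(220,110,360,270),4,"pics/s3.png")
E
```

```text
t 9.15 tcp [ 0.5869 -0.0373  0.0732] jaw 93.51 z [ 1.e-04  1.e-04 -1.e+00] F [ 0.36  0.04 -2.24] M [-0.06 -0.01 -0.  ] w 39.2 j [ 12.1  24.8 -14.   -0.  -51.2  81.4]
```

View pics/s3.png

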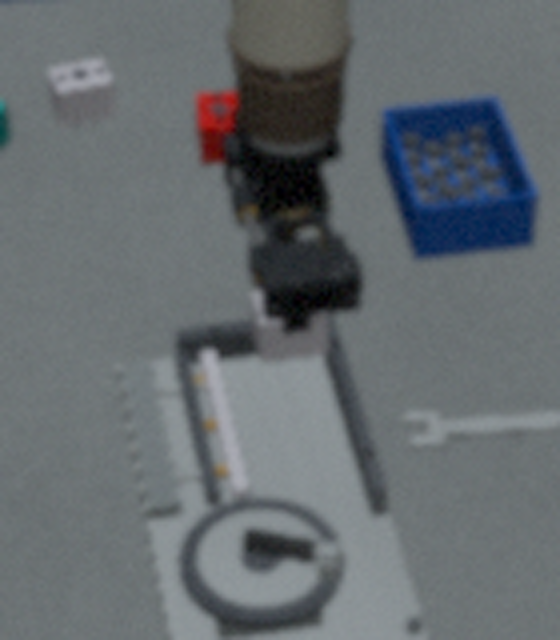

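Call:
drive_tool(series=[[[0,0,-0.05,0,0,0,200],[0,0,-0.1,0,0,0,200],[0,0,-0.15,0,0,0,200],[0,0,-0.2,0,0,0,200],[0,0,-0.25,0,0,0,200],[0,0,-0.29,0,0,0,200],[0,0,-0.32,0,0,0,200],[0,0,-0.335,0,0,0,200],[0,0,-0.345,0,0,0,200],[0,0,-0.345,0,0,0,200]]])

```text
time_s: 10.25
tcp_pos: [0.5869, -0.0373, 0.0215]
ee_rot: [[0.998, 0.061, 0.0], [0.061, -0.998, -0.0], [0.0, 0.0, -1.0]]
wrist_force: [-0.4, 0.4, -2.2]
gripper_width: 0.453
```

Call:
drive_tool(series=[[[0,0,-0.004,0,0,0,200],[0,0,-0.008,0,0,0,200],[0,0,-0.012,0,0,0,200],[0,0,-0.015,0,0,0,200],[0,0,-0.015,0,0,0,200],[0,0,-0.015,0,0,0,200],[0,0,-0.015,0,0,0,200],[0,0,-0.015,0,0,0,200],[0,0,-0.015,0,0,0,200],[0,0,-0.015,0,0,0,200]]])

```text
time_s: 11.25
tcp_pos: [0.5871, -0.0373, 0.0202]
ee_rot: [[0.998, 0.062, 0.001], [0.062, -0.998, -0.0], [0.001, 0.0, -1.0]]
wrist_force: [-2.7, 1.1, 5.9]
gripper_width: 0.456
```

Call:
drive_tool(series=[[[0,0,0,0,0,0,160],[0,0,0,0,0,0,120],[0,0,0,0,0,0,110],[0,0,0,0,0,0,110],[0,0,0,0,0,0,110],[0,0,0.05,0,0,0,110],[0,0,0.15,0,0,0,110],[0,0,0.25,0,0,0,110],[0,0,0.35,0,0,0,110],[0,0,0.42,0,0,0,110]]])

```text
time_s: 12.25
tcp_pos: [0.5875, -0.0373, 0.0839]
ee_rot: [[0.998, 0.061, 0.002], [0.061, -0.998, 0.0], [0.002, -0.0, -1.0]]
wrist_force: [0.3, 0.1, -0.0]
gripper_width: 0.568
```

Call:
drive_tool(series=[[[0,-0.05,0.02,0,0,0,160],[0,-0.1,0.04,0,0,0,255],[0,-0.15,0.04,0,0,0,255],[0,-0.2,0.04,0,0,0,255],[0,-0.25,0.04,0,0,0,255],[0,-0.28,0.04,0,0,0,255],[0,-0.3,0.04,0,0,0,255],[0,-0.3,0.04,0,0,0,255],[0,-0.3,0.04,0,0,0,255],[0,-0.3,0.04,0,0,0,255]]])

```text
time_s: 13.25
tcp_pos: [0.5869, -0.0821, 0.0883]
ee_rot: [[0.998, 0.062, 0.0], [0.062, -0.998, 0.0], [0.0, -0.0, -1.0]]
wrist_force: [0.2, -0.4, -0.1]
gripper_width: 0.005
```

```bash
python3 - <<'E'
from st import *
st()
im=r.capture("top"); crop("top",im,(200,150,400,260),4,"pics/t4.png")
im2=r.capture("side"); crop("side",im2,(220,110,360,270),4,"pics/s4.png")
E
```

```text
t 13.25 tcp [ 0.5869 -0.0821  0.0883] jaw 93.53 z [ 1.e-04  0.e+00 -1.e+00] F [ 0.17 -0.41 -0.08] M [-0.06 -0.03 -0.03] w 0.4 j [  7.7  24.3 -12.4  -0.  -53.4  85.9]
```

View pics/s4.png

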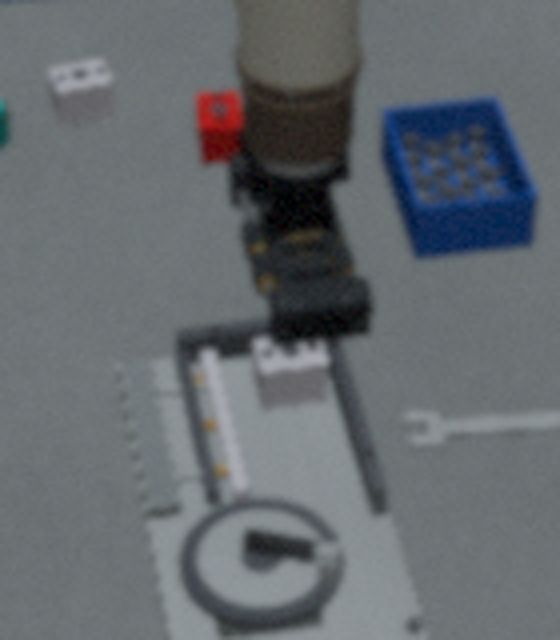

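View pics/t4.png

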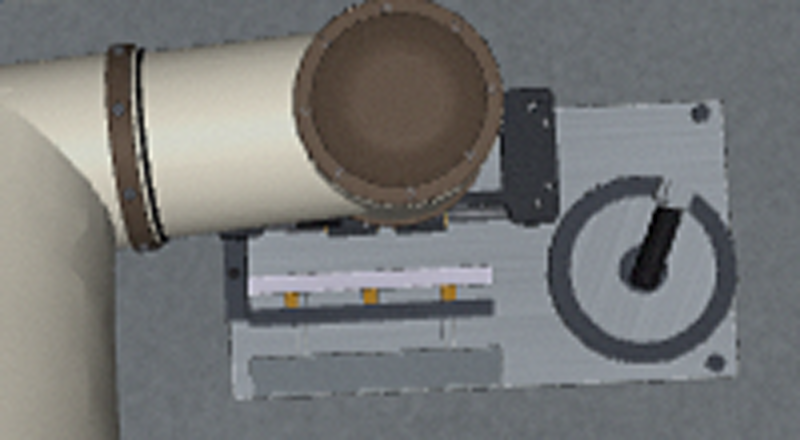

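Call:
drive_tool(series=[[[0,0,-0.1,0,0,0,255],[0,0,-0.2,0,0,0,255],[0,0,-0.3,0,0,0,255],[0,0,-0.38,0,0,0,255],[0,0,-0.42,0,0,0,255],[0,0,-0.44,0,0,0,255],[0,0,-0.44,0,0,0,255],[0,0,-0.44,0,0,0,255],[0,0,-0.44,0,0,0,255],[0,0,-0.44,0,0,0,255]]])

```text
time_s: 14.35
tcp_pos: [0.5872, -0.0823, 0.0228]
ee_rot: [[0.998, 0.061, 0.001], [0.061, -0.998, 0.0], [0.001, -0.0, -1.0]]
wrist_force: [0.3, 0.6, 0.4]
gripper_width: 0.006
```

Call:
drive_tool(series=[[[0,0.02,0,0,0,0,255],[0,0.04,0,0,0,0,255],[0,0.06,0,0,0,0,255],[-0.005,0.08,0,0,0,0,255],[-0.006,0.1,0,0,0,0,255],[-0.007,0.12,0,0,0,0,255],[-0.008,0.14,0,0,0,0,255],[-0.009,0.16,0,0,0,0,255],[-0.011,0.18,0,0,0,0,255],[-0.012,0.2,0,0,0,0,255]]])

```text
time_s: 15.35
tcp_pos: [0.5852, -0.0522, 0.0224]
ee_rot: [[0.998, 0.061, 0.0], [0.061, -0.998, -0.0], [0.0, 0.0, -1.0]]
wrist_force: [1.0, -2.7, 1.7]
gripper_width: 0.01
```

```bash
cat >> st.py <<'E'
    s=r.sense(); C=np.array([.6193,.0102]); q=np.radians(3.55); d=s["tcp_pos"][:2]-C; c,n=np.cos(q),np.sin(q)
    f=s["wrist_force"]
    print("local mm",(1000*np.array([d[0]*c+d[1]*n,-d[0]*n+d[1]*c])).round(1),"F local",round(f[0]*c+f[1]*n,2),round(-f[0]*n+f[1]*c,2))
E
python3 st.py
```

```text
File "st.py", line 6
    s=r.sense(); C=np.array([.6193,.0102]); q=np.radians(3.55); d=s["tcp_pos"][:2]-C; c,n=np.cos(q),np.sin(q)
IndentationError: unexpected indent
```

Call:
drive_tool(series=[[[0,0.005,0,0,0,0,255],[0,0.01,0,0,0,0,255],[0,0.015,0,0,0,0,255],[-0.001,0.02,0,0,0,0,255],[-0.001,0.024,0,0,0,0,255],[-0.002,0.028,0,0,0,0,255],[-0.002,0.032,0,0,0,0,255],[-0.002,0.036,0,0,0,0,255],[-0.002,0.036,0,0,0,0,255],[-0.002,0.036,0,0,0,0,255]]])

```text
time_s: 16.35
tcp_pos: [0.5847, -0.0469, 0.0222]
ee_rot: [[0.998, 0.061, -0.0], [0.061, -0.998, 0.0], [-0.0, -0.0, -1.0]]
wrist_force: [-0.0, -1.8, 1.7]
gripper_width: 0.001
```

```bash
python3 - <<'E'
t=open("st.py").read().replace('if __name__=="__main__": st()\n','')+'if __name__=="__main__": st()\n'
open("st.py","w").write(t)
E
python3 st.py
```

```text
t 16.35 tcp [ 0.5847 -0.0469  0.0222] jaw 93.51 z [-0.e+00  1.e-04 -1.e+00] F [-0.05 -1.83  1.71] M [-0.85 -0.07 -0.02] w 0.1 j [ 11.2  28.3 -17.   -0.  -44.7  82.3]
local mm [-38.  -54.8] F local -0.16 -1.82
```

Call:
drive_tool(series=[[[0,0.003,0,0,0,0,255],[0,0.006,0,0,0,0,255],[0,0.009,0,0,0,0,255],[-0.001,0.012,0,0,0,0,255],[-0.001,0.015,0,0,0,0,255],[-0.001,0.018,0,0,0,0,255],[-0.001,0.02,0,0,0,0,255],[-0.001,0.02,0,0,0,0,255],[-0.001,0.02,0,0,0,0,255],[-0.001,0.02,0,0,0,0,255]]])

```text
time_s: 17.35
tcp_pos: [0.5846, -0.0439, 0.0222]
ee_rot: [[0.998, 0.061, -0.0], [0.061, -0.998, 0.0], [-0.0, -0.0, -1.0]]
wrist_force: [0.2, -2.0, 1.3]
gripper_width: 0.006
```

```bash
python3 st.py
```

```text
t 17.35 tcp [ 0.5846 -0.0439  0.0222] jaw 93.51 z [-1.e-04  0.e+00 -1.e+00] F [ 0.2  -2.02  1.29] M [-0.78 -0.07 -0.01] w 0.5 j [ 11.5  28.3 -17.1  -0.  -44.6  82. ]
local mm [-38.  -51.8] F local 0.07 -2.03
```

Call:
drive_tool(series=[[[0,0.003,0,0,0,0,255],[0,0.006,0,0,0,0,255],[0,0.009,0,0,0,0,255],[-0.001,0.012,0,0,0,0,255],[-0.001,0.015,0,0,0,0,255],[-0.001,0.018,0,0,0,0,255],[-0.001,0.02,0,0,0,0,255],[-0.001,0.02,0,0,0,0,255],[-0.001,0.02,0,0,0,0,255],[-0.001,0.02,0,0,0,0,255]]])

```text
time_s: 18.35
tcp_pos: [0.5844, -0.0409, 0.0222]
ee_rot: [[0.998, 0.061, -0.0], [0.061, -0.998, 0.0], [-0.0, -0.0, -1.0]]
wrist_force: [0.3, -3.1, 0.8]
gripper_width: 0.008
```

```bash
python3 - <<'E'
from st import *
st()
im2=r.capture("side"); crop("side",im2,(250,170,330,240),7,"pics/s5.png")
E
```

```text
t 18.35 tcp [ 0.5844 -0.0409  0.0222] jaw 93.51 z [-0.e+00  1.e-04 -1.e+00] F [ 0.32 -3.11  0.75] M [-0.77 -0.1  -0.01] w 0.7 j [ 11.8  28.3 -17.1  -0.  -44.6  81.7]
local mm [-38.  -48.8] F local 0.13 -3.13
```

View pics/s5.png

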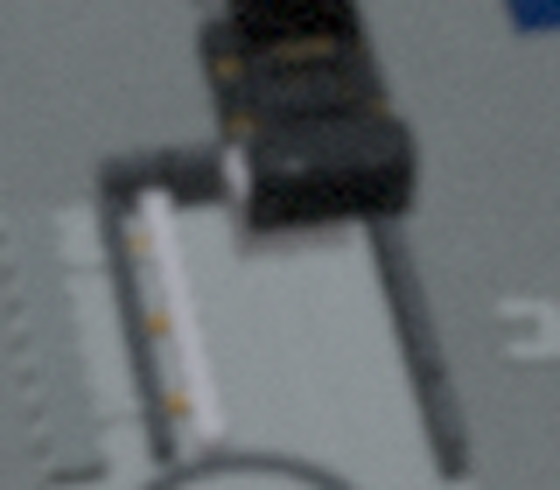

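Call:
drive_tool(series=[[[0,0.003,0,0,0,0,255],[0,0.006,0,0,0,0,255],[0,0.009,0,0,0,0,255],[-0.001,0.012,0,0,0,0,255],[-0.001,0.015,0,0,0,0,255],[-0.001,0.018,0,0,0,0,255],[-0.001,0.02,0,0,0,0,255],[-0.001,0.02,0,0,0,0,255],[-0.001,0.02,0,0,0,0,255],[-0.001,0.02,0,0,0,0,255]]])

```text
time_s: 19.4
tcp_pos: [0.5844, -0.0398, 0.0225]
ee_rot: [[0.998, 0.061, -0.0], [0.061, -0.998, -0.002], [-0.0, 0.002, -1.0]]
wrist_force: [0.8, -10.2, 1.3]
gripper_width: 0.006
```

Call:
drive_tool(series=[[[0,-0.02,0,0,0,0,255],[0,-0.05,0,0,0,0,255],[0,-0.07,0.05,0,0,0,255],[0,-0.07,0.1,0,0,0,255],[0,-0.07,0.17,0,0,0,255],[0,-0.07,0.25,0,0,0,255],[0,-0.07,0.32,0,0,0,255],[0,-0.07,0.4,0,0,0,255],[0,-0.07,0.45,0,0,0,255],[0,-0.07,0.45,0,0,0,255]]])

```text
time_s: 20.4
tcp_pos: [0.5853, -0.0482, 0.0914]
ee_rot: [[0.998, 0.061, 0.003], [0.061, -0.998, 0.0], [0.003, -0.0, -1.0]]
wrist_force: [-0.7, -0.5, -0.4]
gripper_width: -0.001
```

Call:
drive_tool(series=[[[-0.03,0.02,0,0,0,0,255],[-0.08,0.05,0,0,0,0,255],[-0.13,0.09,0,0,0,0,255],[-0.18,0.13,0,0,0,0,255],[-0.23,0.17,0,0,0,0,255],[-0.28,0.2,0,0,0,0,255],[-0.3,0.215,0,0,0,0,255],[-0.305,0.215,0,0,0,0,255],[-0.305,0.215,0,0,0,0,255],[-0.305,0.215,0,0,0,0,255]]])

```text
time_s: 21.4
tcp_pos: [0.5388, -0.0163, 0.0898]
ee_rot: [[0.998, 0.061, 0.0], [0.061, -0.998, -0.0], [0.0, 0.0, -1.0]]
wrist_force: [-0.3, 0.1, -0.9]
gripper_width: 0.007
```

```bash
python3 - <<'E'
from st import *
st()
im2=r.capture("side"); crop("side",im2,(250,170,330,240),7,"pics/s6.png")
im2=r.capture("top"); crop("top",im2,(230,160,390,260),5,"pics/t6.png")
E
```

```text
t 21.4 tcp [ 0.5388 -0.0163  0.0898] jaw 93.5 z [ 3.e-04 -0.e+00 -1.e+00] F [-0.25  0.08 -0.91] M [-0.04 -0.03 -0.02] w 0.6 j [ 15.5  19.5 -19.9   0.  -50.6  78. ]
local mm [-81.9 -21.5] F local -0.25 0.1
```

View pics/s6.png

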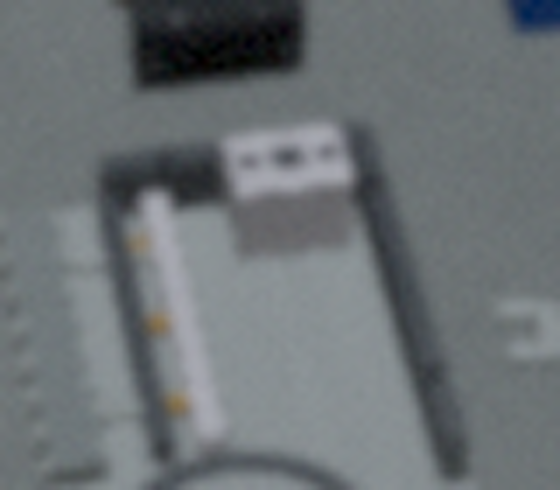

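View pics/t6.png

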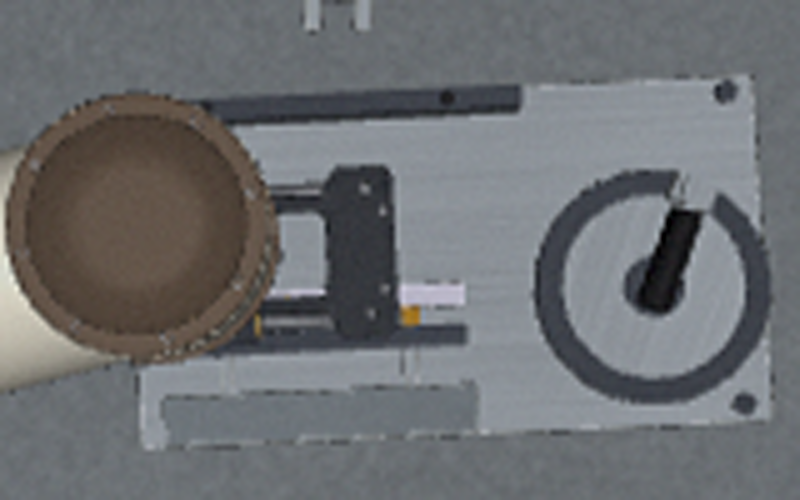

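Call:
drive_tool(series=[[[0,0,-0.08,0,0,0,255],[0,0,-0.16,0,0,0,255],[0,0,-0.24,0,0,0,255],[0,0,-0.32,0,0,0,255],[0,0,-0.36,0,0,0,255],[0,0,-0.38,0,0,0,255],[0,0,-0.38,0,0,0,255],[0,0,-0.38,0,0,0,255],[0,0,-0.38,0,0,0,255],[0,0,-0.38,0,0,0,255]]])

```text
time_s: 22.5
tcp_pos: [0.5389, -0.0161, 0.0332]
ee_rot: [[0.998, 0.061, 0.001], [0.061, -0.998, 0.0], [0.001, -0.0, -1.0]]
wrist_force: [-0.6, -0.6, -0.2]
gripper_width: 0.003
```

Call:
drive_tool(series=[[[0.01,0,0,0,0,0,255],[0.02,0,0,0,0,0,255],[0.03,0.001,0,0,0,0,255],[0.04,0.002,0,0,0,0,255],[0.05,0.003,0,0,0,0,255],[0.06,0.004,0,0,0,0,255],[0.065,0.004,0,0,0,0,255],[0.07,0.004,0,0,0,0,255],[0.075,0.005,0,0,0,0,255],[0.08,0.005,0,0,0,0,255]]])

```text
time_s: 23.5
tcp_pos: [0.5506, -0.0154, 0.0327]
ee_rot: [[0.998, 0.061, -0.0], [0.061, -0.998, -0.0], [-0.0, 0.0, -1.0]]
wrist_force: [0.1, 1.2, 0.2]
gripper_width: 0.006
```

```bash
python3 st.py
```

```text
t 23.5 tcp [ 0.5506 -0.0154  0.0327] jaw 93.51 z [-1.e-04 -0.e+00 -1.e+00] F [0.05 1.22 0.24] M [-0.12 -0.01  0.01] w 0.5 j [ 15.3  24.7 -21.7  -0.  -43.6  78.2]
local mm [-70.2 -21.3] F local 0.13 1.21
```

Call:
drive_tool(series=[[[0.003,0,0,0,0,0,255],[0.006,0,0,0,0,0,255],[0.009,0,0,0,0,0,255],[0.012,0.001,0,0,0,0,255],[0.015,0.001,0,0,0,0,255],[0.018,0.001,0,0,0,0,255],[0.021,0.001,0,0,0,0,255],[0.024,0.002,0,0,0,0,255],[0.027,0.002,0,0,0,0,255],[0.027,0.002,0,0,0,0,255]]])

```text
time_s: 24.5
tcp_pos: [0.5547, -0.0151, 0.0327]
ee_rot: [[0.998, 0.061, 0.0], [0.061, -0.998, -0.0], [0.0, 0.0, -1.0]]
wrist_force: [0.5, 0.2, -0.3]
gripper_width: 0.006
```

Call:
drive_tool(series=[[[0.003,0,0,0,0,0,255],[0.006,0,0,0,0,0,255],[0.009,0,0,0,0,0,255],[0.012,0.001,0,0,0,0,255],[0.015,0.001,0,0,0,0,255],[0.015,0.001,0,0,0,0,255],[0.015,0.001,0,0,0,0,255],[0.015,0.001,0,0,0,0,255],[0.015,0.001,0,0,0,0,255],[0.015,0.001,0,0,0,0,255]]])

```text
time_s: 25.5
tcp_pos: [0.5568, -0.015, 0.0328]
ee_rot: [[0.998, 0.061, 0.0], [0.061, -0.998, 0.0], [0.0, -0.0, -1.0]]
wrist_force: [0.7, 0.3, -0.1]
gripper_width: 0.003
```

```bash
python3 st.py
```

```text
t 25.5 tcp [ 0.5568 -0.015   0.0328] jaw 93.51 z [ 0.  0. -1.] F [ 0.65  0.3  -0.1 ] M [-0.04  0.03  0.01] w 0.2 j [ 15.1  25.2 -20.8  -0.  -44.   78.4]
local mm [-63.9 -21.3] F local 0.67 0.26
```

Call:
drive_tool(series=[[[0.003,0,0,0,0,0,255],[0.006,0,0,0,0,0,255],[0.009,0,0,0,0,0,255],[0.012,0.001,0,0,0,0,255],[0.015,0.001,0,0,0,0,255],[0.018,0.001,0,0,0,0,255],[0.02,0.001,0,0,0,0,255],[0.02,0.001,0,0,0,0,255],[0.02,0.001,0,0,0,0,255],[0.02,0.001,0,0,0,0,255]]])

```text
time_s: 26.5
tcp_pos: [0.5598, -0.0148, 0.0328]
ee_rot: [[0.998, 0.061, -0.0], [0.061, -0.998, -0.0], [-0.0, 0.0, -1.0]]
wrist_force: [0.6, -0.6, -0.6]
gripper_width: 0.002
```

```bash
python3 - <<'E'
from st import *
st()
im2=r.capture("side"); crop("side",im2,(250,170,330,240),7,"pics/s7.png")
E
```

```text
t 26.5 tcp [ 0.5598 -0.0148  0.0328] jaw 93.51 z [-0. -0. -1.] F [ 0.58 -0.58 -0.57] M [-0.    0.03 -0.04] w 0.1 j [ 15.1  25.4 -20.3   0.  -44.2  78.4]
local mm [-60.9 -21.3] F local 0.54 -0.61
```

View pics/s7.png

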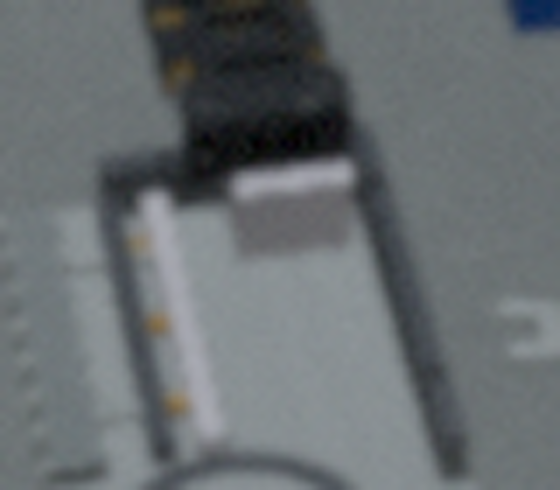

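```bash
python3 - <<'E'
from st import *
c,n=np.cos(np.radians(3.55)),np.sin(np.radians(3.55))
def loc(p): d=p[:2]-np.array([.6193,.0102]); return np.array([d[0]*c+d[1]*n,-d[0]*n+d[1]*c])*1000
def L2W(x,y,z): return [.6193+(x*c-y*n)/1000,.0102+(x*n+y*c)/1000,z]
# s6: top face corners (zoom 7, offset 250,170)
for X,Y,z in((222,140,.057),(233,197,.057),(354,182,.057),(340,122,.057),(240,254,.012),(345,244,.012)):
    print(X,Y,loc(back("side",[[250+(X+.5)/7-.5,170+(Y+.5)/7-.5]],z)[0]).round(1))
s=r.sense(); 
for P in (s["tcp_pos"],L2W(0,-40,.042),L2W(0,0,.042),L2W(-56,-40,.057),L2W(0,-40,.057),L2W(0,-40,.012)):
    u=proj("side",P)[0]; print(((u-[250,170])*7).round())
E
```

```text
222 140 [-63.8   4. ]
233 197 [-65.9 -36.4]
354 182 [ -7.8 -37.3]
340 122 [-5.7  5.6]
240 254 [-61.7 -29.2]
345 244 [-10.6 -32.2]
[235. 208.]
[368. 204.]
[351. 148.]
[252. 196.]
[368. 181.]
[367. 249.]
```

```bash
python3 - <<'E'
from st import *
im2=r.capture("side"); crop("side",im2,(225,110,345,235),6,"pics/s8.png")
im=r.capture("top"); crop("top",im,(200,150,360,260),5,"pics/t8.png")
im0=cv2.imread("pics/s6.png").astype(int); im1=cv2.imread("pics/s7.png").astype(int)
g=lambda a:cv2.GaussianBlur(a.astype(np.float32),(0,0),4).mean(2)
for Y in (185,200,215,230,245):
  for a in (im0,im1):
    v=np.gradient(g(a)[Y]); print(Y,"L",200+np.argmax(v[200:290]),"R",300+np.argmin(v[300:400]))
E
```

```text
185 L 230 R 353
185 L 231 R 353
200 L 233 R 353
200 L 233 R 355
215 L 251 R 362
215 L 264 R 361
230 L 281 R 367
230 L 255 R 366
245 L 254 R 371
245 L 278 R 370
```

View pics/s8.png

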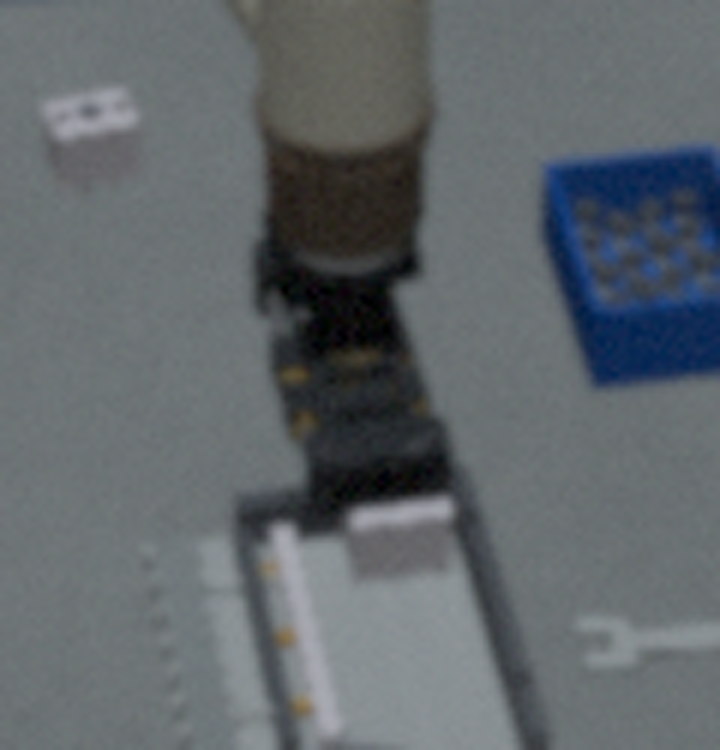

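View pics/t8.png

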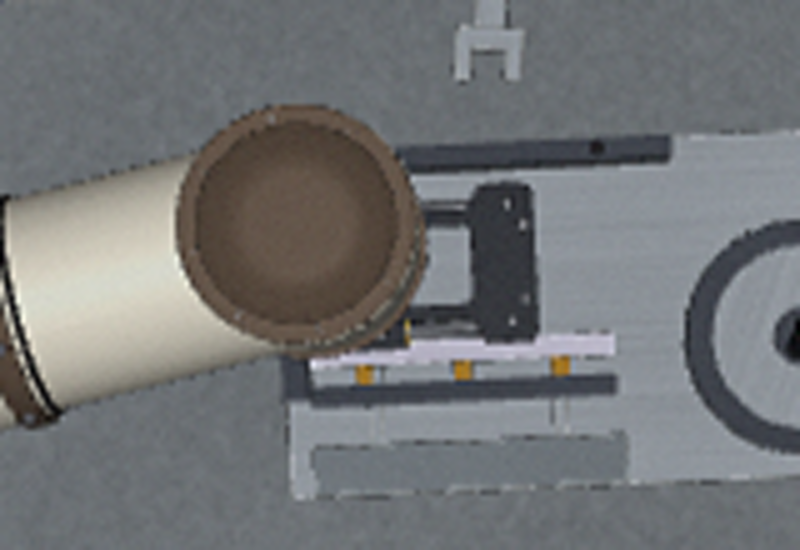

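Call:
drive_tool(series=[[[0.003,0,0,0,0,0,255],[0.006,0,0,0,0,0,255],[0.009,0,0,0,0,0,255],[0.012,0.001,0,0,0,0,255],[0.015,0.001,0,0,0,0,255],[0.018,0.001,0,0,0,0,255],[0.02,0.001,0,0,0,0,255],[0.02,0.001,0,0,0,0,255],[0.02,0.001,0,0,0,0,255],[0.02,0.001,0,0,0,0,255]]])

```text
time_s: 27.65
tcp_pos: [0.5628, -0.0147, 0.0327]
ee_rot: [[0.998, 0.061, -0.0], [0.061, -0.998, -0.0], [-0.0, 0.0, -1.0]]
wrist_force: [0.1, 0.3, 1.1]
gripper_width: 0.002
```

```bash
python3 - <<'E'
from st import *
st()
im2=r.capture("side"); crop("side",im2,(250,170,330,240),7,"pics/s9.png")
E
```

```text
t 27.65 tcp [ 0.5628 -0.0147  0.0327] jaw 93.51 z [-0. -0. -1.] F [0.08 0.31 1.07] M [-0.06 -0.01 -0.04] w 0.2 j [ 15.   25.7 -19.9  -0.  -44.4  78.5]
local mm [-57.9 -21.3] F local 0.1 0.3
```

View pics/s9.png

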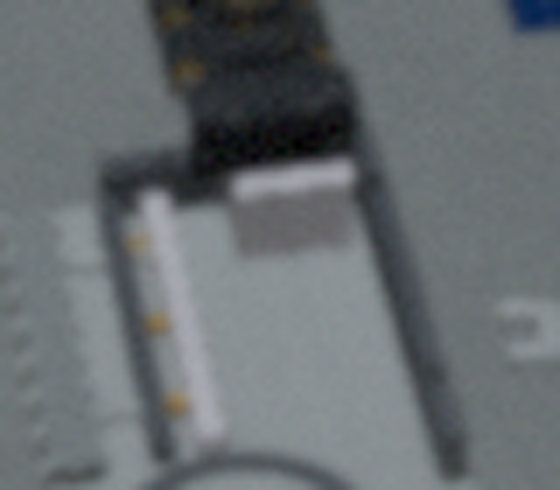

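```bash
python3 - <<'E'
from st import *
s=r.sense(); p=s["tcp_pos"]; R=s["ee_rot"]
for n,box,k in(("side",(225,60,345,235),5),("top",(200,130,360,260),5)):
    im=r.capture(n); a,b,c,d=box
    v=cv2.resize(im[b:d,a:c,::-1],None,fx=k,fy=k,interpolation=cv2.INTER_CUBIC)
    def P(q): u=proj(n,q)[0]; return tuple(int(t) for t in ((u-[a,b]+.5)*k))
    for h in (0,.0187,.07,.15,.26): 
        cv2.circle(v,P(p-R[:,2]*h),4,(0,0,255),-1)
    # finger outline at tip
    for hx,hy in((.0095,.0077),(.0095,-.0077),(-.0095,-.0077),(-.0095,.0077)):
        cv2.line(v,P(p+R[:,0]*hx+R[:,1]*hy),P(p+R[:,0]*hx+R[:,1]*hy-R[:,2]*.07),(0,255,255),1)
    # body
    q=[P(p+R[:,0]*x+R[:,1]*y-R[:,2]*.07) for x,y in((.0375,.095),(.0375,-.095),(-.0375,-.095),(-.0375,.095))]
    for i in range(4): cv2.line(v,q[i],q[(i+1)%4],(0,255,0),1)
    cv2.imwrite(f"pics/o_{n}.png",v)
E
```

```text
(no output)
```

View pics/o_side.png

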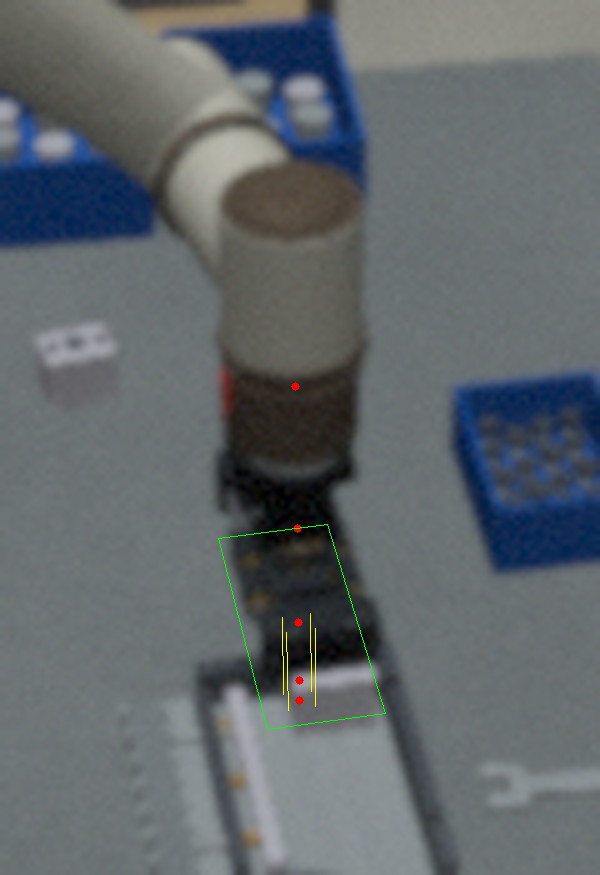

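View pics/o_top.png

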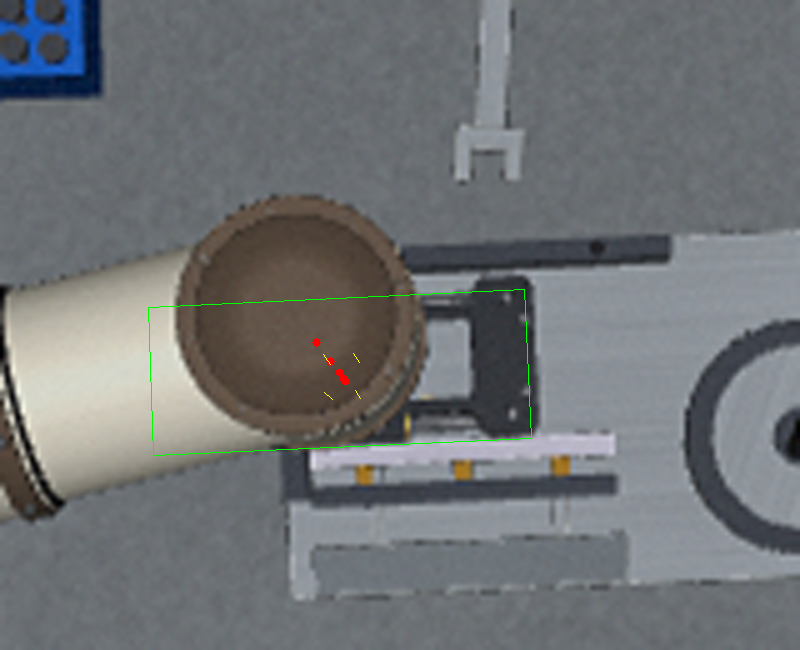

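Call:
drive_tool(series=[[[-0.04,0,0,0,0,0,255],[-0.08,0,0,0,0,0,255],[-0.12,-0.01,0,0,0,0,255],[-0.15,-0.01,0,0,0,0,255],[-0.15,-0.01,0.1,0,0,0,255],[-0.15,-0.01,0.2,0,0,0,255],[-0.2,-0.01,0.3,0,0,0,255],[-0.3,-0.01,0.4,0,0,0,255],[-0.4,-0.01,0.5,0,0,0,255],[-0.5,0,0.5,0,0,0,255]]])

```text
time_s: 28.8
tcp_pos: [0.4886, -0.0145, 0.1098]
ee_rot: [[0.998, 0.061, 0.005], [0.061, -0.998, 0.001], [0.005, -0.001, -1.0]]
wrist_force: [0.7, 0.2, -0.4]
gripper_width: 0.007
```

Call:
drive_tool(series=[[[-0.1,0.1,0,0,0,0,255],[-0.2,0.2,0,0,0,0,255],[-0.3,0.3,0,0,0,0,255],[-0.3,0.4,0,0,0,0,255],[-0.3,0.5,0,0,0,0,255],[-0.3,0.6,0,0,0,0,255],[-0.3,0.7,0,0,0,0,255],[-0.3,0.8,0,0,0,0,255],[-0.3,0.9,0,0,0,0,255],[-0.3,1,0,0,0,0,255]]])

```text
time_s: 29.8
tcp_pos: [0.4428, 0.1363, 0.1078]
ee_rot: [[0.998, 0.061, 0.0], [0.061, -0.998, 0.0], [0.0, -0.0, -1.0]]
wrist_force: [0.1, 0.1, -0.3]
gripper_width: 0.005
```

```bash
python3 - <<'E'
from st import *
from bl import blanks
st()
im2=r.capture("side"); crop("side",im2,(220,110,340,240),6,"pics/s10.png")
im=r.capture("top"); crop("top",im,(170,150,390,260),3.6,"pics/t10.png")
S=r.silhouettes("top","blank1")
for o in blanks(im,S,z=.057): print(np.round(o,4), "local",loc(o[:2]) if 0 else "")
c,n=np.cos(np.radians(3.55)),np.sin(np.radians(3.55))
for o in blanks(im,S,z=.057):
    d=np.array(o[:2])-[.6193,.0102]; print(np.round(1000*np.array([d[0]*c+d[1]*n,-d[0]*n+d[1]*c]),1),round(o[2]-3.55,2))
for o in blanks(im,S,z=.045): print(np.round(o,4))
E
```

```text
t 29.8 tcp [0.4428 0.1363 0.1078] jaw 93.5 z [ 1.e-04  0.e+00 -1.e+00] F [ 0.11  0.05 -0.34] M [-0.06 -0.01  0.  ] w 0.5 j [ 37.3  11.4 -28.6   0.  -50.   56.2]
local mm [-168.4  136.8] F local 0.11 0.05
[ 5.86100e-01 -1.26000e-02  3.25330e+00  5.72976e+01  4.04643e+01
  8.60000e-01] local 
[ 0.4403  0.385  11.3079 56.2701 39.6129  0.83  ] local 
[-34.6 -20.7] -0.3
[-155.4  385.1] 7.76
[ 5.87100e-01 -1.20000e-02  3.25330e+00  5.79610e+01  4.09327e+01
  8.60000e-01]
[ 0.4397  0.3902 11.3079 56.9216 40.0716  0.83  ]
```

View pics/t10.png

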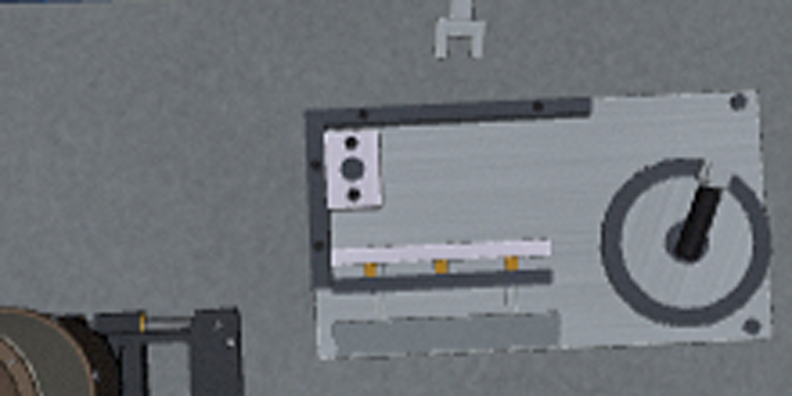

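View pics/s10.png

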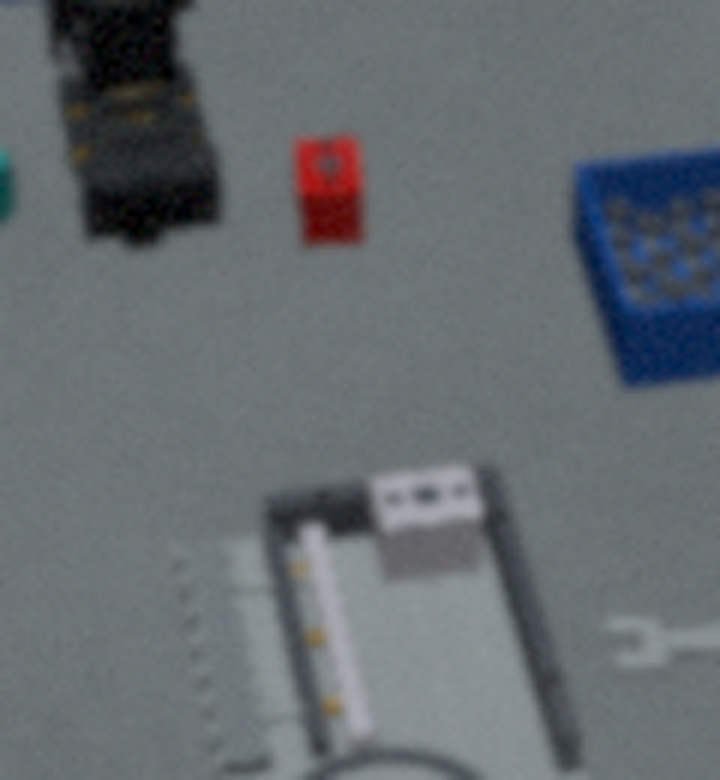

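```bash
python3 - <<'E'
from st import *
s=r.sense(); p=s["tcp_pos"]; R=s["ee_rot"]
for n,box,k in(("side",(215,100,275,170),9),("top",(140,210,260,290),6)):
    im=r.capture(n); a,b,c,d=box
    v=cv2.resize(im[b:d,a:c,::-1],None,fx=k,fy=k,interpolation=cv2.INTER_CUBIC)
    v=np.clip(v.astype(float)*1.6+20,0,255).astype(np.uint8)
    def P(q): u=proj(n,q)[0]; return tuple(int(t) for t in ((u-[a,b]+.5)*k))
    for h in (0,.0187,.07): cv2.circle(v,P(p-R[:,2]*h),3,(0,0,255),-1)
    for hx,hy in((.0095,.0077),(.0095,-.0077),(-.0095,-.0077),(-.0095,.0077)):
        cv2.line(v,P(p+R[:,0]*hx+R[:,1]*hy),P(p+R[:,0]*hx+R[:,1]*hy-R[:,2]*.07),(0,255,255),1)
    cv2.imwrite(f"pics/p_{n}.png",v)
E
```

```text
(no output)
```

View pics/p_side.png

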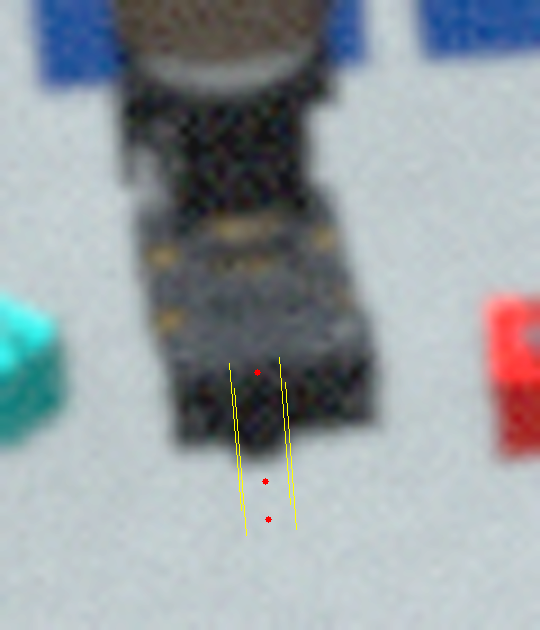

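View pics/p_top.png

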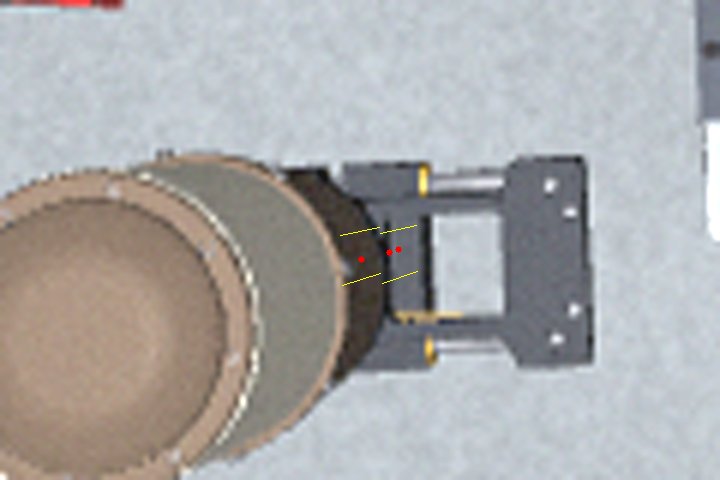

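Call:
drive_tool(series=[[[0,0,0,0,0,0,110],[0,0,0,0,0,0,110],[0,0,0,0,0,0,110],[0,0,0,0,0,0,110],[0,0,0,0,0,0,110],[0,0,0,0,0,0,110],[0,0,0,0,0,0,110],[0,0,0,0,0,0,110],[0,0,0,0,0,0,110],[0,0,0,0,0,0,110]]])

```text
time_s: 31.05
tcp_pos: [0.4428, 0.1353, 0.1078]
ee_rot: [[0.998, 0.061, -0.0], [0.061, -0.998, -0.0], [-0.0, 0.0, -1.0]]
wrist_force: [0.0, 0.1, -0.4]
gripper_width: 0.568
```

```bash
python3 - <<'E'
from st import *
print(r.pinch_z,[a for a in dir(r) if a[0]!="_"])
st()
s=r.sense(); p=s["tcp_pos"]; R=s["ee_rot"]
for n,box,k in(("side",(215,100,275,170),9),):
    im=r.capture(n); a,b,c,d=box
    v=cv2.resize(im[b:d,a:c,::-1],None,fx=k,fy=k,interpolation=cv2.INTER_CUBIC)
    v=np.clip(v.astype(float)*1.6+20,0,255).astype(np.uint8)
    def P(q): u=proj(n,q)[0]; return tuple(int(t) for t in ((u-[a,b]+.5)*k))
    for sg in (1,-1):
      for h in (0,.0187,.07): cv2.circle(v,P(p-R[:,2]*h+sg*.025*R[:,1]),3,(0,0,255),-1)
    cv2.imwrite(f"pics/q_{n}.png",v)
E
```

```text
0.0187 ['PlanningError', 'camera_info', 'capture', 'finish_job', 'pinch_z', 'sense', 'silhouettes']
t 31.05 tcp [0.4428 0.1353 0.1078] jaw 93.51 z [-0. -0. -1.] F [ 0.02  0.14 -0.4 ] M [-0.04 -0.02 -0.05] w 49.4 j [ 37.2  11.4 -28.6  -0.  -50.   56.3]
local mm [-168.4  135.8] F local 0.02 0.14
```

View pics/q_side.png

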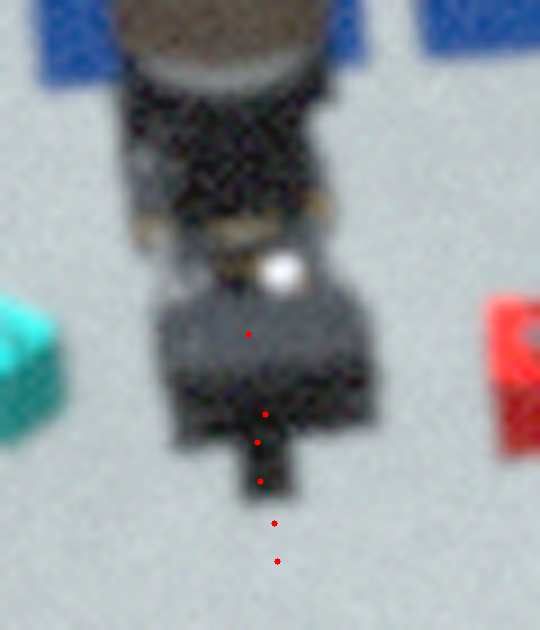

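Call:
drive_tool(series=[[[0,0,-0.1,0,0,0,110],[0,0,-0.2,0,0,0,110],[0,0,-0.3,0,0,0,110],[0,0,-0.4,0,0,0,110],[0,0,-0.5,0,0,0,110],[0,0,-0.6,0,0,0,110],[0,0,-0.65,0,0,0,110],[0,0,-0.68,0,0,0,110],[0,0,-0.7,0,0,0,110],[0,0,-0.7,0,0,0,110]]])

```text
time_s: 32.1
tcp_pos: [0.443, 0.1354, 0.0028]
ee_rot: [[0.998, 0.061, 0.0], [0.061, -0.998, 0.0], [0.0, -0.0, -1.0]]
wrist_force: [0.0, 0.4, 0.1]
gripper_width: 0.568
```

```bash
python3 - <<'E'
from st import *
st()
s=r.sense(); p=s["tcp_pos"]; R=s["ee_rot"]
for n,box,k in(("side",(215,100,275,170),9),):
    im=r.capture(n); a,b,c,d=box
    v=cv2.resize(im[b:d,a:c,::-1],None,fx=k,fy=k,interpolation=cv2.INTER_CUBIC)
    v=np.clip(v.astype(float)*1.6+20,0,255).astype(np.uint8)
    def P(q): u=proj(n,q)[0]; return tuple(int(t) for t in ((u-[a,b]+.5)*k))
    for sg in (1,-1):
      for h in (0,.0187,.07): cv2.circle(v,P(p-R[:,2]*h+sg*.025*R[:,1]),3,(0,0,255),-1)
    cv2.imwrite(f"pics/q2_{n}.png",v)
E
```

```text
t 32.1 tcp [0.443  0.1354 0.0028] jaw 93.52 z [ 2.e-04  1.e-04 -1.e+00] F [0.05 0.38 0.12] M [-0.02 -0.    0.03] w 49.4 j [ 37.2  20.7 -35.4   0.  -33.8  56.3]
local mm [-168.2  135.9] F local 0.07 0.37
```

View pics/q2_side.png

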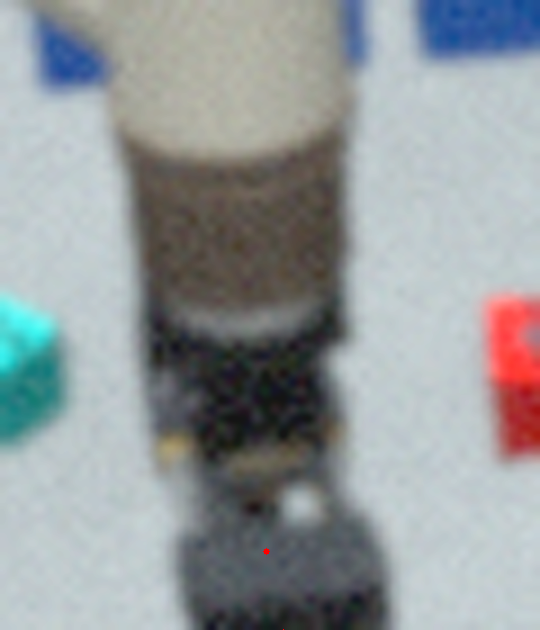

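Call:
drive_tool(series=[[[0,0,-0.01,0,0,0,110],[0,0,-0.02,0,0,0,110],[0,0,-0.03,0,0,0,110],[0,0,-0.035,0,0,0,110],[0,0,-0.04,0,0,0,110],[0,0,-0.045,0,0,0,110],[0,0,-0.05,0,0,0,110],[0,0,-0.055,0,0,0,110],[0,0,-0.06,0,0,0,110],[0,0,-0.06,0,0,0,110]]])

```text
time_s: 33.15
tcp_pos: [0.4428, 0.1353, -0.0063]
ee_rot: [[0.998, 0.061, -0.0], [0.061, -0.998, -0.0], [-0.0, 0.0, -1.0]]
wrist_force: [-0.3, 0.2, 0.1]
gripper_width: 0.569
```

```bash
python3 - <<'E'
from st import *
st()
s=r.sense(); p=s["tcp_pos"]; R=s["ee_rot"]
for n,box,k in(("side",(215,110,285,200),7),):
    im=r.capture(n); a,b,c,d=box
    v=cv2.resize(im[b:d,a:c,::-1],None,fx=k,fy=k,interpolation=cv2.INTER_CUBIC)
    v=np.clip(v.astype(float)*1.6+20,0,255).astype(np.uint8)
    def P(q): u=proj(n,q)[0]; return tuple(int(t) for t in ((u-[a,b]+.5)*k))
    for sg in (1,-1):
      for h in (0,.0187,.07): cv2.circle(v,P(p-R[:,2]*h+sg*.025*R[:,1]),3,(0,0,255),-1)
    cv2.imwrite(f"pics/q3_{n}.png",v)
E
```

```text
t 33.15 tcp [ 0.4428  0.1353 -0.0063] jaw 93.51 z [-2.e-04 -1.e-04 -1.e+00] F [-0.26  0.17  0.06] M [-0.01 -0.02  0.  ] w 49.5 j [ 37.2  21.7 -35.9  -0.  -32.4  56.3]
local mm [-168.4  135.8] F local -0.25 0.18
```

View pics/q3_side.png

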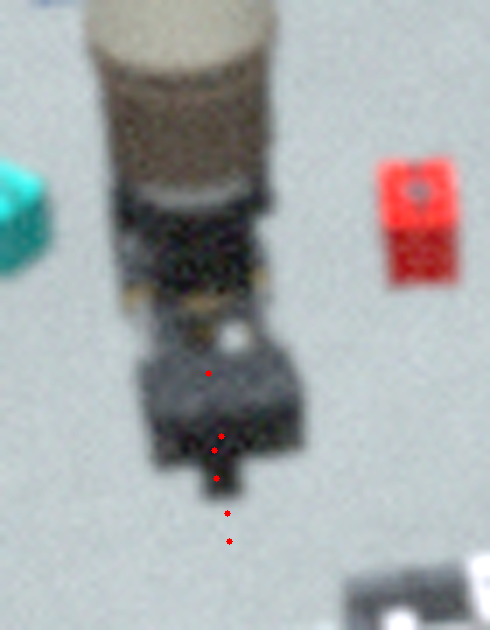

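Call:
drive_tool(series=[[[0,0,-0.01,0,0,0,110],[0,0,-0.02,0,0,0,110],[0,0,-0.03,0,0,0,110],[0,0,-0.04,0,0,0,110],[0,0,-0.05,0,0,0,110],[0,0,-0.06,0,0,0,110],[0,0,-0.07,0,0,0,110],[0,0,-0.075,0,0,0,110],[0,0,-0.08,0,0,0,110],[0,0,-0.08,0,0,0,110]]])

```text
time_s: 34.2
tcp_pos: [0.4428, 0.1353, -0.0183]
ee_rot: [[0.998, 0.061, -0.0], [0.061, -0.998, -0.0], [-0.0, 0.0, -1.0]]
wrist_force: [0.3, -0.1, -0.4]
gripper_width: 0.571
```

Call:
drive_tool(series=[[[0,0,-0.005,0,0,0,110],[0,0,-0.01,0,0,0,110],[0,0,-0.015,0,0,0,110],[0,0,-0.02,0,0,0,110],[0,0,-0.025,0,0,0,110],[0,0,-0.03,0,0,0,110],[0,0,-0.035,0,0,0,110],[0,0,-0.035,0,0,0,110],[0,0,-0.035,0,0,0,110],[0,0,-0.035,0,0,0,110]]])

```text
time_s: 35.2
tcp_pos: [0.4429, 0.1354, -0.0235]
ee_rot: [[0.998, 0.061, 0.0], [0.061, -0.998, 0.0], [0.0, -0.0, -1.0]]
wrist_force: [0.3, 0.3, -0.5]
gripper_width: 0.567
```

Call:
drive_tool(series=[[[0,0,-0.004,0,0,0,110],[0,0,-0.008,0,0,0,110],[0,0,-0.012,0,0,0,110],[0,0,-0.016,0,0,0,110],[0,0,-0.02,0,0,0,110],[0,0,-0.02,0,0,0,110],[0,0,-0.02,0,0,0,110],[0,0,-0.02,0,0,0,110],[0,0,-0.02,0,0,0,110],[0,0,-0.02,0,0,0,110]]])

```text
time_s: 36.2
tcp_pos: [0.4429, 0.1354, -0.0265]
ee_rot: [[0.998, 0.061, 0.0], [0.061, -0.998, 0.0], [0.0, -0.0, -1.0]]
wrist_force: [-0.4, -0.2, 0.2]
gripper_width: 0.57
```

Call:
drive_tool(series=[[[0,0,-0.004,0,0,0,110],[0,0,-0.008,0,0,0,110],[0,0,-0.012,0,0,0,110],[0,0,-0.016,0,0,0,110],[0,0,-0.02,0,0,0,110],[0,0,-0.02,0,0,0,110],[0,0,-0.02,0,0,0,110],[0,0,-0.02,0,0,0,110],[0,0,-0.02,0,0,0,110],[0,0,-0.02,0,0,0,110]]])

```text
time_s: 37.2
tcp_pos: [0.4429, 0.1353, -0.0289]
ee_rot: [[0.998, 0.062, 0.0], [0.062, -0.998, -0.0], [0.0, 0.0, -1.0]]
wrist_force: [-2.6, 0.3, 6.4]
gripper_width: 0.573
```

Call:
drive_tool(series=[[[0,0,0.1,0,0,0,255],[0,0,0.2,0,0,0,255],[0,0,0.3,0,0,0,255],[0,0,0.4,0,0,0,255],[0,0,0.5,0,0,0,255],[0,0,0.6,0,0,0,255],[0,0,0.667,0,0,0,255],[0.04,0,0.667,0,0,0,255],[0.1,0,0.667,0,0,0,255],[0.14,-0.01,0.667,0,0,0,255]]])

```text
time_s: 38.2
tcp_pos: [0.4645, 0.1338, 0.0698]
ee_rot: [[0.998, 0.061, -0.001], [0.061, -0.998, -0.001], [-0.001, 0.001, -1.0]]
wrist_force: [-0.1, -0.6, 0.6]
gripper_width: 0.003
```

Call:
drive_tool(series=[[[0.05,-0.1,0,0,0,0,255],[0.1,-0.2,0,0,0,0,255],[0.15,-0.3,0,0,0,0,255],[0.2,-0.4,0,0,0,0,255],[0.25,-0.5,0,0,0,0,255],[0.3,-0.6,0,0,0,0,255],[0.35,-0.7,0,0,0,0,255],[0.4,-0.8,0,0,0,0,255],[0.45,-0.9,0,0,0,0,255],[0.5,-0.995,0,0,0,0,255]]])

```text
time_s: 39.2
tcp_pos: [0.539, -0.0166, 0.0693]
ee_rot: [[0.998, 0.061, -0.002], [0.061, -0.998, -0.0], [-0.002, 0.0, -1.0]]
wrist_force: [-0.6, 0.2, 0.3]
gripper_width: 0.005
```

```bash
python3 st.py
```

```text
t 39.2 tcp [ 0.539  -0.0166  0.0693] jaw 93.48 z [-2.1e-03 -5.0e-04 -1.0e+00] F [-0.56  0.21  0.33] M [ 0.02 -0.03  0.03] w 0.4 j [ 15.5  21.  -21.1  -0.  -48.   78. ]
local mm [-81.8 -21.8] F local -0.54 0.24
```

Call:
drive_tool(series=[[[0,0,-0.1,0,0,0,255],[0,0,-0.2,0,0,0,255],[0,0,-0.3,0,0,0,255],[0,0,-0.37,0,0,0,255],[0,0,-0.41,0,0,0,255],[0,0,-0.43,0,0,0,255],[0,0,-0.437,0,0,0,255],[0,0,-0.437,0,0,0,255],[0,0,-0.437,0,0,0,255],[0,0,-0.437,0,0,0,255]]])

```text
time_s: 40.2
tcp_pos: [0.5392, -0.0153, 0.0055]
ee_rot: [[0.998, 0.061, 0.001], [0.061, -0.998, 0.0], [0.001, -0.0, -1.0]]
wrist_force: [-0.4, 0.7, 0.1]
gripper_width: 0.003
```

Call:
drive_tool(series=[[[0.01,0,0,0,0,0,255],[0.02,0.001,0,0,0,0,255],[0.03,0.002,0,0,0,0,255],[0.04,0.002,0,0,0,0,255],[0.05,0.003,0,0,0,0,255],[0.06,0.004,0,0,0,0,255],[0.07,0.004,0,0,0,0,255],[0.08,0.005,0,0,0,0,255],[0.09,0.005,0,0,0,0,255],[0.09,0.005,0,0,0,0,255]]])

```text
time_s: 41.2
tcp_pos: [0.5527, -0.0146, 0.0048]
ee_rot: [[0.998, 0.061, 0.0], [0.061, -0.998, 0.0], [0.0, -0.0, -1.0]]
wrist_force: [-0.7, -0.3, -1.1]
gripper_width: 0.007
```

```bash
python3 st.py
```

```text
t 41.2 tcp [ 0.5527 -0.0146  0.0048] jaw 93.51 z [ 3.e-04  0.e+00 -1.e+00] F [-0.72 -0.27 -1.13] M [-0.07  0.26 -0.02] w 0.6 j [ 15.3  27.1 -22.8   0.  -40.1  78.2]
local mm [-68.  -20.7] F local -0.74 -0.23
```

Slow push to the fence.

Call:
drive_tool(series=[[[0.003,0,0,0,0,0,255],[0.006,0,0,0,0,0,255],[0.009,0,0,0,0,0,255],[0.012,0.001,0,0,0,0,255],[0.015,0.001,0,0,0,0,255],[0.018,0.001,0,0,0,0,255],[0.018,0.001,0,0,0,0,255],[0.018,0.001,0,0,0,0,255],[0.018,0.001,0,0,0,0,255],[0.018,0.001,0,0,0,0,255]]])

```text
time_s: 42.2
tcp_pos: [0.5543, -0.0146, 0.0049]
ee_rot: [[0.998, 0.061, -0.001], [0.061, -0.998, -0.0], [-0.001, 0.0, -1.0]]
wrist_force: [-4.8, 1.6, 0.8]
gripper_width: 0.007
```

Call:
drive_tool(series=[[[0.003,0,0,0,0,0,255],[0.006,0,0,0,0,0,255],[0.009,0,0,0,0,0,255],[0.012,0.001,0,0,0,0,255],[0.012,0.001,0,0,0,0,255],[0.012,0.001,0,0,0,0,255],[0.012,0.001,0,0,0,0,255],[0.012,0.001,0,0,0,0,255],[0.012,0.001,0,0,0,0,255],[0.012,0.001,0,0,0,0,255]]])

```text
time_s: 43.2
tcp_pos: [0.5542, -0.0146, 0.0048]
ee_rot: [[0.998, 0.061, -0.005], [0.061, -0.998, -0.001], [-0.005, 0.0, -1.0]]
wrist_force: [-9.2, 1.0, 4.1]
gripper_width: 0.003
```

```bash
python3 st.py
```

```text
t 43.2 tcp [ 0.5542 -0.0146  0.0048] jaw 93.49 z [-5.2e-03 -6.0e-04 -1.0e+00] F [-9.23  1.01  4.08] M [0.53 2.46 0.07] w 0.3 j [ 15.2  27.4 -22.3  -0.1 -40.6  78.3]
local mm [-66.5 -20.8] F local -9.15 1.58
```

Call:
drive_tool(series=[[[-0.04,0,0,0,0,0,255],[-0.08,0,0,0,0,0,255],[-0.1,0,0.05,0,0,0,255],[-0.1,0,0.15,0,0,0,255],[-0.1,0,0.25,0,0,0,255],[-0.1,0,0.35,0,0,0,255],[-0.1,0,0.45,0,0,0,255],[-0.1,0,0.55,0,0,0,255],[-0.1,0.05,0.6,0,0,0.04,79],[-0.1,0.15,0.6,0,0,0.087,79]]])

```text
time_s: 44.2
tcp_pos: [0.5438, 0.0081, 0.0975]
ee_rot: [[0.98, 0.199, 0.006], [0.199, -0.98, 0.001], [0.006, 0.0, -1.0]]
wrist_force: [-1.0, -0.6, -1.1]
gripper_width: 0.111
```

Call:
drive_tool(series=[[[-0.02,0.1,0,0,0,0,79],[-0.05,0.2,0,0,0,0,79],[-0.1,0.3,0,0,0,0,79],[-0.15,0.4,0,0,0,0,79],[-0.2,0.5,0,0,0,0,79],[-0.25,0.6,0,0,0,0,79],[-0.3,0.7,0,0,0,0,79],[-0.35,0.8,0,0,0,0,79],[-0.4,0.9,0,0,0,0,79],[-0.45,1,0,0,0,0,79]]])

```text
time_s: 45.2
tcp_pos: [0.4741, 0.1593, 0.0953]
ee_rot: [[0.981, 0.195, 0.001], [0.195, -0.981, 0.001], [0.001, -0.0, -1.0]]
wrist_force: [-0.3, 1.4, 0.9]
gripper_width: 0.691
```

```bash
python3 - <<'E'
from st import *
from bl import blanks
st()
im=r.capture("top"); crop("top",im,(90,150,390,310),2.6,"pics/t11.png")
S=r.silhouettes("top","blank1")
c,n=np.cos(np.radians(3.55)),np.sin(np.radians(3.55))
for o in blanks(im,S,z=.057):
    d=np.array(o[:2])-[.6193,.0102]; print(np.round(1000*np.array([d[0]*c+d[1]*n,-d[0]*n+d[1]*c]),1),round(o[2]-3.55,2),o[3:5])
for o in blanks(im,S,z=.045): print(np.round(o,4))
E
```

```text
t 45.2 tcp [0.4741 0.1593 0.0953] jaw 101.27 z [ 1.e-03  5.e-04 -1.e+00] F [-0.27  1.36  0.86] M [-0.07 -0.04  0.  ] w 60.1 j [ 37.2  15.6 -24.8   0.  -49.5  64. ]
local mm [-135.7  157.8] F local -0.19 1.37
[-27.8 -20.4] 0.22 (56.17247772216797, 39.747520446777344)
[-247.6  360.8] -92.6 (48.08462142944336, 36.208744049072266)
[ 5.93900e-01 -1.12000e-02  3.77090e+00  5.68228e+01  4.02077e+01
  8.30000e-01]
[  0.3481   0.3599 -89.0494  48.6413  36.628    0.66  ]
```

View pics/t11.png

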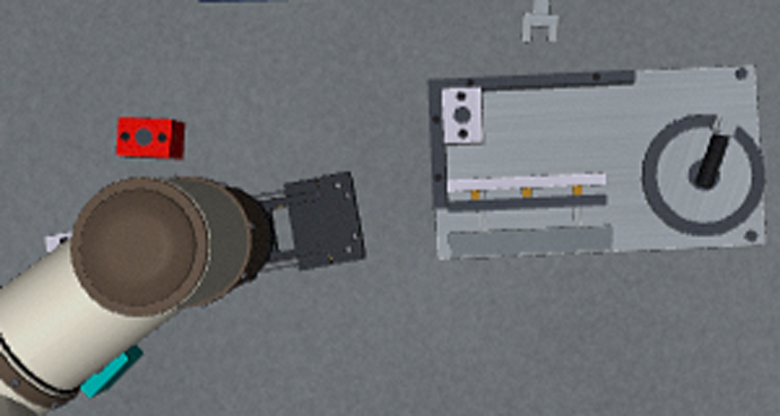

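Call:
drive_tool(series=[[[-0.02,0.1,0,0,0,0,79],[-0.05,0.2,0,0,0,0,79],[-0.07,0.3,0,0,0,0,79],[-0.1,0.4,0,0,0,0,79],[-0.12,0.5,0,0,0,0,79],[-0.15,0.6,0,0,0,0,79],[-0.17,0.7,0,0,0,0,79],[-0.19,0.8,0,0,0,0,79],[-0.21,0.9,0,0,0,0,79],[-0.22,1,0,0,0,0,79]]])

```text
time_s: 46.3
tcp_pos: [0.4411, 0.3094, 0.095]
ee_rot: [[0.98, 0.197, -0.0], [0.197, -0.98, -0.0], [-0.0, 0.0, -1.0]]
wrist_force: [-0.4, 0.5, 0.6]
gripper_width: 0.689
```

Call:
drive_tool(series=[[[0,0.1,0,0,0,0,79],[0,0.2,0,0,0,0,79],[0,0.3,0,0,0,0,79],[0,0.4,0,0,0,0,79],[0,0.5,0,0,0,0,79],[-0.005,0.53,0,0,0,0,79],[-0.01,0.54,0,0,0,0,79],[-0.01,0.54,0,0,0,0,79],[-0.01,0.54,0,0,0,0,79],[-0.01,0.54,0,0,0,0,79]]])

```text
time_s: 47.3
tcp_pos: [0.4399, 0.3886, 0.0952]
ee_rot: [[0.981, 0.196, -0.0], [0.196, -0.981, -0.0], [-0.0, 0.0, -1.0]]
wrist_force: [0.0, 0.9, -0.5]
gripper_width: 0.683
```

```bash
python3 - <<'E'
from st import *
import pickle
st()
im=r.capture("side"); ims,_=pickle.load(open("d0.pkl","rb"))
f=lambda a:cv2.resize(a[90:180,190:310,::-1],None,fx=6,fy=6,interpolation=cv2.INTER_CUBIC)
v=np.vstack([f(ims["side"])[200:480],f(im)[200:480]]); 
cv2.imwrite("pics/s12.png",v)
E
```

```text
t 47.3 tcp [0.4399 0.3886 0.0952] jaw 101.31 z [-0. -0. -1.] F [ 0.    0.9  -0.54] M [-0.06  0.    0.02] w 59.4 j [ 57.3  23.3 -12.7  -0.  -53.9  44.1]
local mm [-155.6  388.8] F local 0.06 0.9
```

View pics/s12.png

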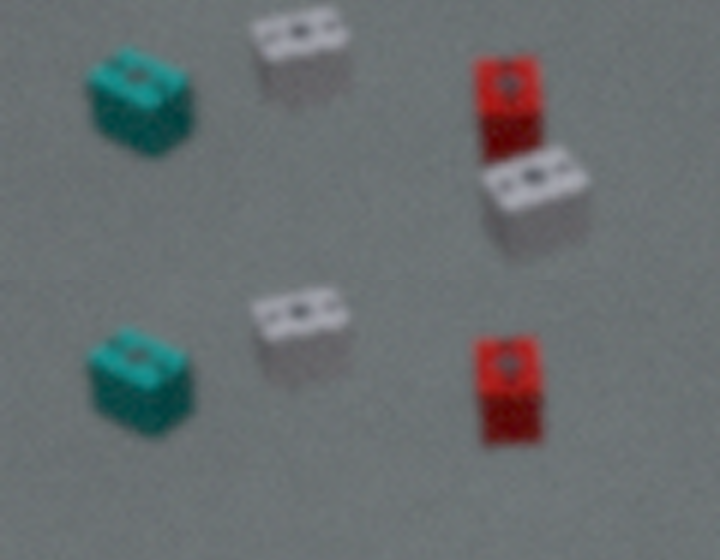

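Call:
drive_tool(series=[[[0,0.01,-0.1,0,0,0,79],[0,0.01,-0.2,0,0,0,79],[0,0.01,-0.3,0,0,0,79],[0,0.01,-0.4,0,0,0,79],[0,0.01,-0.5,0,0,0,79],[0,0.01,-0.6,0,0,0,79],[0,0.01,-0.68,0,0,0,79],[0,0.01,-0.74,0,0,0,79],[0,0.01,-0.77,0,0,0,79],[0,0.01,-0.77,0,0,0,79]]])

```text
time_s: 48.35
tcp_pos: [0.4398, 0.3904, -0.0209]
ee_rot: [[0.98, 0.197, -0.0], [0.197, -0.98, -0.001], [-0.001, 0.001, -1.0]]
wrist_force: [0.4, 0.2, 0.2]
gripper_width: 0.691
```

Call:
drive_tool(series=[[[0,0,0,0,0,0,130],[0,0,0,0,0,0,180],[0,0,0,0,0,0,200],[0,0,0,0,0,0,200],[0,0,0,0,0,0,200],[0,0,0,0,0,0,200],[0,0,0,0,0,0,200],[0,0,0,0,0,0,200],[0,0,0,0,0,0,200],[0,0,0,0,0,0,200]]])

```text
time_s: 49.35
tcp_pos: [0.4401, 0.391, -0.02]
ee_rot: [[0.98, 0.197, 0.001], [0.197, -0.98, 0.001], [0.001, -0.001, -1.0]]
wrist_force: [-1.7, -0.1, 5.2]
gripper_width: 0.453
```

Call:
drive_tool(series=[[[0,0,0.05,0,0,0,200],[0,0,0.12,0,0,0,200],[0,0,0.2,0,0,0,200],[0,0,0.28,0,0,0,200],[0,0,0.36,0,0,0,200],[0,0,0.42,0,0,0,200],[0,0,0.46,0,0,0,200],[0,0,0.46,0,0,0,200],[0,0,0.46,0,0,0,200],[0,0,0.46,0,0,0,200]]])

```text
time_s: 50.35
tcp_pos: [0.4395, 0.3902, 0.0478]
ee_rot: [[0.981, 0.196, -0.001], [0.196, -0.981, -0.001], [-0.001, 0.001, -1.0]]
wrist_force: [0.4, -0.8, -3.6]
gripper_width: 0.458
```

Call:
drive_tool(series=[[[0.02,-0.05,0,0,0,-0.01,200],[0.04,-0.13,0,0,0,-0.02,200],[0.08,-0.23,0,0,0,-0.03,200],[0.11,-0.34,0,0,0,-0.04,200],[0.15,-0.45,0,0,0,-0.05,200],[0.19,-0.56,0,0,0,-0.06,200],[0.23,-0.67,0,0,0,-0.07,200],[0.26,-0.78,0,0,0,-0.08,200],[0.3,-0.89,0,0,0,-0.086,200],[0.338,-1,0,0,0,-0.086,200]]])

```text
time_s: 51.35
tcp_pos: [0.491, 0.2391, 0.0486]
ee_rot: [[0.998, 0.062, 0.0], [0.062, -0.998, 0.0], [0.0, -0.0, -1.0]]
wrist_force: [-0.2, -0.1, -2.4]
gripper_width: 0.458
```

Call:
drive_tool(series=[[[0.03,-0.1,0,0,0,0,200],[0.07,-0.2,0,0,0,0,200],[0.1,-0.3,0,0,0,0,200],[0.13,-0.4,0,0,0,0,200],[0.17,-0.5,0,0,0,0,200],[0.2,-0.6,0,0,0,0,200],[0.23,-0.7,0,0,0,0,200],[0.27,-0.8,0,0,0,0,200],[0.3,-0.9,0,0,0,0,200],[0.338,-1,0,0,0,0,200]]])

```text
time_s: 52.35
tcp_pos: [0.5414, 0.0893, 0.0485]
ee_rot: [[0.998, 0.063, -0.0], [0.063, -0.998, -0.0], [-0.0, 0.0, -1.0]]
wrist_force: [-0.7, -0.3, -3.1]
gripper_width: 0.456
```

Call:
drive_tool(series=[[[0.03,-0.1,0,0,0,0,200],[0.07,-0.2,0,0,0,0,200],[0.1,-0.3,0,0,0,0,200],[0.13,-0.4,0,0,0,0,200],[0.17,-0.5,0,0,0,0,200],[0.2,-0.6,0,0,0,0,200],[0.23,-0.7,0,0,0,0,200],[0.27,-0.8,0,0,0,0,200],[0.3,-0.9,0,0,0,0,200],[0.33,-0.98,0,0,0,0,200]]])

```text
time_s: 53.35
tcp_pos: [0.5911, -0.0578, 0.0484]
ee_rot: [[0.998, 0.062, -0.0], [0.062, -0.998, -0.0], [-0.0, 0.0, -1.0]]
wrist_force: [0.6, -0.6, -2.6]
gripper_width: 0.458
```

```bash
python3 - <<'E'
from st import *
st()
im2=r.capture("side"); crop("side",im2,(220,110,360,270),4,"pics/s13.png")
E
```

```text
t 53.35 tcp [ 0.5911 -0.0578  0.0484] jaw 93.57 z [-2.e-04 -0.e+00 -1.e+00] F [ 0.6  -0.62 -2.64] M [-0.01 -0.04 -0.02] w 39.9 j [ 10.   27.  -14.6   0.  -48.5  83.5]
local mm [-32.4 -66.1] F local 0.56 -0.65
```

View pics/s13.png

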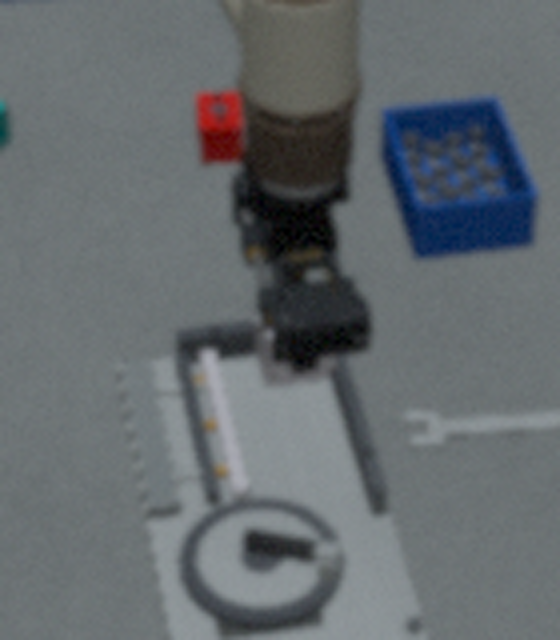

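Call:
drive_tool(series=[[[0,-0.05,0,0,0,0,200],[0,-0.1,0,0,0,0,200],[0,-0.125,0,0,0,0,200],[0,-0.125,-0.06,0,0,0,200],[0,-0.125,-0.13,0,0,0,200],[0,-0.125,-0.2,0,0,0,200],[0,-0.125,-0.27,0,0,0,200],[0,-0.125,-0.32,0,0,0,200],[0,-0.125,-0.35,0,0,0,200],[0,-0.125,-0.36,0,0,0,200]]])

```text
time_s: 54.4
tcp_pos: [0.5905, -0.0751, -0.0063]
ee_rot: [[0.998, 0.063, -0.001], [0.063, -0.998, -0.0], [-0.001, 0.0, -1.0]]
wrist_force: [-0.7, 1.0, -2.9]
gripper_width: 0.455
```

Call:
drive_tool(series=[[[0,0,-0.004,0,0,0,200],[0,0,-0.008,0,0,0,200],[0,0,-0.012,0,0,0,200],[0,0,-0.016,0,0,0,200],[0,0,-0.02,0,0,0,200],[0,0,-0.024,0,0,0,200],[0,0,-0.028,0,0,0,200],[0,0,-0.028,0,0,0,200],[0,0,-0.028,0,0,0,200],[0,0,-0.028,0,0,0,200]]])

```text
time_s: 55.4
tcp_pos: [0.5909, -0.0752, -0.008]
ee_rot: [[0.998, 0.063, 0.001], [0.063, -0.998, -0.0], [0.001, 0.0, -1.0]]
wrist_force: [-2.6, 1.4, 6.3]
gripper_width: 0.46
```

```bash
python3 st.py
```

```text
t 55.4 tcp [ 0.5909 -0.0752 -0.008 ] jaw 93.62 z [ 8.e-04 -2.e-04 -1.e+00] F [-2.62  1.36  6.29] M [0.32 0.98 0.01] w 40.0 j [  8.3  31.3 -17.1   0.  -41.5  85.3]
local mm [-33.6 -83.4] F local -2.53 1.52
```

Call:
drive_tool(series=[[[0,0,0,0,0,0,160],[0,0,0,0,0,0,120],[0,0,0,0,0,0,108],[0,0,0,0,0,0,108],[0,0,0,0,0,0,108],[0,0,0.05,0,0,0,108],[0,0,0.15,0,0,0,108],[0,0,0.25,0,0,0,108],[0,0,0.35,0,0,0,108],[0,0,0.42,0,0,0,108]]])

```text
time_s: 56.4
tcp_pos: [0.5914, -0.0751, 0.0549]
ee_rot: [[0.998, 0.063, 0.002], [0.063, -0.998, 0.0], [0.002, 0.0, -1.0]]
wrist_force: [0.2, 0.4, -0.5]
gripper_width: 0.578
```

Call:
drive_tool(series=[[[0,-0.05,0.02,0,0,0,108],[0,-0.1,0.02,0,0,0,255],[0.005,-0.15,0.02,0,0,0,255],[0.01,-0.2,0.02,0,0,0,255],[0.015,-0.25,0.02,0,0,0,255],[0.016,-0.26,0.02,0,0,0,255],[0.016,-0.26,0.02,0,0,0,255],[0.016,-0.26,0.02,0,0,0,255],[0.016,-0.26,0.02,0,0,0,255],[0.016,-0.26,0.02,0,0,0,255]]])

```text
time_s: 57.4
tcp_pos: [0.5932, -0.1138, 0.0563]
ee_rot: [[0.998, 0.063, 0.0], [0.063, -0.998, 0.0], [0.0, -0.0, -1.0]]
wrist_force: [1.1, 0.5, 0.1]
gripper_width: 0.002
```

Call:
drive_tool(series=[[[0,0,-0.06,0,0,0,255],[0,0,-0.14,0,0,0,255],[0,0,-0.22,0,0,0,255],[0,0,-0.3,0,0,0,255],[0,0,-0.36,0,0,0,255],[0,0,-0.4,0,0,0,255],[0,0,-0.42,0,0,0,255],[0,0,-0.42,0,0,0,255],[0,0,-0.42,0,0,0,255],[0,0,-0.42,0,0,0,255]]])

```text
time_s: 58.4
tcp_pos: [0.5936, -0.1141, -0.0061]
ee_rot: [[0.998, 0.063, 0.001], [0.063, -0.998, 0.0], [0.001, 0.0, -1.0]]
wrist_force: [1.1, 0.1, 0.3]
gripper_width: 0.006
```

```bash
python3 - <<'E'
from st import *
st()
im2=r.capture("side"); crop("side",im2,(250,170,330,240),7,"pics/s14.png")
E
```

```text
t 58.4 tcp [ 0.5936 -0.1141 -0.0061] jaw 93.61 z [ 0.0012  0.     -1.    ] F [1.14 0.09 0.27] M [-0.03 -0.01  0.02] w 0.5 j [  4.5  31.8 -15.7   0.  -42.4  89.2]
local mm [ -33.3 -122.5] F local 1.14 0.02
```

View pics/s14.png

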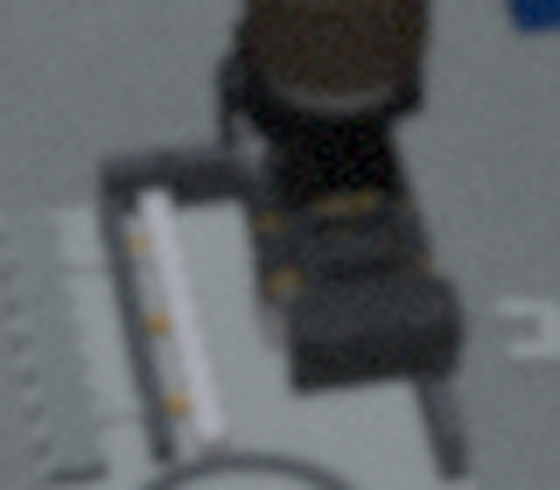

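Call:
drive_tool(series=[[[0,0.02,0,0,0,0,255],[0,0.04,0,0,0,0,255],[-0.004,0.06,0,0,0,0,255],[-0.005,0.08,0,0,0,0,255],[-0.006,0.1,0,0,0,0,255],[-0.007,0.12,0,0,0,0,255],[-0.008,0.14,0,0,0,0,255],[-0.01,0.16,0,0,0,0,255],[-0.011,0.18,0,0,0,0,255],[-0.012,0.195,0,0,0,0,255]]])

```text
time_s: 59.45
tcp_pos: [0.5914, -0.0847, -0.0066]
ee_rot: [[0.998, 0.063, 0.0], [0.063, -0.998, -0.0], [0.0, 0.0, -1.0]]
wrist_force: [-0.4, -3.4, 3.7]
gripper_width: 0.004
```

Call:
drive_tool(series=[[[0,0.003,0,0,0,0,255],[0,0.006,0,0,0,0,255],[0,0.01,0,0,0,0,255],[-0.001,0.014,0,0,0,0,255],[-0.001,0.018,0,0,0,0,255],[-0.001,0.022,0,0,0,0,255],[-0.001,0.026,0,0,0,0,255],[-0.001,0.03,0,0,0,0,255],[-0.001,0.03,0,0,0,0,255],[-0.001,0.03,0,0,0,0,255]]])

```text
time_s: 60.45
tcp_pos: [0.5911, -0.0827, -0.0066]
ee_rot: [[0.998, 0.062, -0.0], [0.062, -0.998, -0.002], [-0.001, 0.002, -1.0]]
wrist_force: [0.5, -12.2, 3.6]
gripper_width: 0.007
```

```bash
python3 st.py
```

```text
t 60.45 tcp [ 0.5911 -0.0827 -0.0066] jaw 93.58 z [-5.0e-04 -2.2e-03 -1.0e+00] F [  0.46 -12.21   3.64] M [-3.51 -0.31  0.04] w 0.6 j [  7.6  31.3 -16.9   0.2 -41.9  85.8]
local mm [-33.9 -91. ] F local -0.3 -12.22
```

Call:
drive_tool(series=[[[0,-0.02,0,0,0,0,255],[0,-0.05,0,0,0,0,255],[0,-0.07,0.05,0,0,0,255],[0,-0.07,0.1,0,0,0,255],[0,-0.07,0.17,0,0,0,255],[0,-0.07,0.25,0,0,0,255],[0,-0.07,0.32,0,0,0,255],[0,-0.07,0.37,0,0,0,255],[0,-0.07,0.38,0,0,0,255],[0,-0.07,0.38,0,0,0,255]]])

```text
time_s: 61.45
tcp_pos: [0.5912, -0.0908, 0.0507]
ee_rot: [[0.998, 0.063, 0.001], [0.063, -0.998, 0.0], [0.001, -0.0, -1.0]]
wrist_force: [-0.2, -0.8, -1.1]
gripper_width: 0.007
```

Call:
drive_tool(series=[[[-0.04,0.03,0,0,0,0,255],[-0.09,0.06,0,0,0,0,255],[-0.14,0.1,0,0,0,0,255],[-0.19,0.14,0,0,0,0,255],[-0.24,0.18,0,0,0,0,255],[-0.29,0.22,0,0,0,0,255],[-0.33,0.24,0,0,0,0,255],[-0.335,0.24,0,0,0,0,255],[-0.335,0.24,0,0,0,0,255],[-0.335,0.24,0,0,0,0,255]]])

```text
time_s: 62.45
tcp_pos: [0.5414, -0.055, 0.0504]
ee_rot: [[0.998, 0.063, 0.0], [0.063, -0.998, -0.0], [0.0, 0.0, -1.0]]
wrist_force: [-0.3, -0.4, 0.4]
gripper_width: 0.006
```

```bash
python3 - <<'E'
from st import *
st()
im2=r.capture("side"); crop("side",im2,(250,170,330,240),7,"pics/s15.png")
E
```

```text
t 62.45 tcp [ 0.5414 -0.055   0.0504] jaw 93.59 z [ 5.e-04 -0.e+00 -1.e+00] F [-0.3  -0.41  0.43] M [-0.05 -0.04 -0.02] w 0.5 j [ 11.3  22.8 -21.7   0.  -45.5  82.3]
local mm [-81.8 -60.2] F local -0.32 -0.39
```

View pics/s15.png

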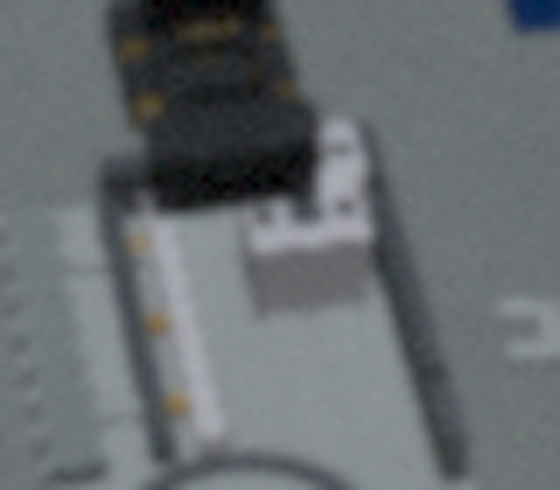

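Call:
drive_tool(series=[[[0,0,-0.06,0,0,0,255],[0,0,-0.12,0,0,0,255],[0,0,-0.18,0,0,0,255],[0,0,-0.24,0,0,0,255],[0,0,-0.28,0,0,0,255],[0,0,-0.3,0,0,0,255],[0,0,-0.305,0,0,0,255],[0,0,-0.305,0,0,0,255],[0,0,-0.305,0,0,0,255],[0,0,-0.305,0,0,0,255]]])

```text
time_s: 63.5
tcp_pos: [0.5412, -0.0548, 0.0049]
ee_rot: [[0.998, 0.063, 0.001], [0.063, -0.998, 0.0], [0.001, -0.0, -1.0]]
wrist_force: [0.3, 0.2, -0.3]
gripper_width: 0.004
```

Call:
drive_tool(series=[[[0.01,0,0,0,0,0,255],[0.02,0.001,0,0,0,0,255],[0.03,0.002,0,0,0,0,255],[0.04,0.002,0,0,0,0,255],[0.05,0.003,0,0,0,0,255],[0.06,0.004,0,0,0,0,255],[0.07,0.004,0,0,0,0,255],[0.08,0.005,0,0,0,0,255],[0.09,0.005,0,0,0,0,255],[0.09,0.005,0,0,0,0,255]]])

```text
time_s: 64.5
tcp_pos: [0.5546, -0.0541, 0.0043]
ee_rot: [[0.998, 0.063, 0.0], [0.063, -0.998, 0.0], [0.0, -0.0, -1.0]]
wrist_force: [-1.3, -0.6, -0.1]
gripper_width: 0.005
```

Call:
drive_tool(series=[[[0.003,0,0,0,0,0,255],[0.006,0,0,0,0,0,255],[0.009,0,0,0,0,0,255],[0.012,0.001,0,0,0,0,255],[0.015,0.001,0,0,0,0,255],[0.018,0.001,0,0,0,0,255],[0.021,0.001,0,0,0,0,255],[0.024,0.001,0,0,0,0,255],[0.024,0.001,0,0,0,0,255],[0.024,0.001,0,0,0,0,255]]])

```text
time_s: 65.5
tcp_pos: [0.5566, -0.0541, 0.0043]
ee_rot: [[0.998, 0.063, -0.003], [0.063, -0.998, -0.0], [-0.003, -0.0, -1.0]]
wrist_force: [-5.7, 0.2, 1.9]
gripper_width: 0.005
```

```bash
python3 st.py
```

```text
t 65.5 tcp [ 0.5566 -0.0541  0.0043] jaw 93.59 z [-2.8e-03 -2.0e-04 -1.0e+00] F [-5.7   0.19  1.88] M [0.14 1.41 0.04] w 0.4 j [ 11.   27.7 -21.7  -0.  -40.7  82.6]
local mm [-66.5 -60.3] F local -5.68 0.55
```

Call:
drive_tool(series=[[[-0.03,0,0,0,0,0,255],[-0.06,0,0,0,0,0,255],[-0.07,0,0.05,0,0,0,255],[-0.07,0,0.15,0,0,0,255],[-0.07,0,0.25,0,0,0,255],[-0.07,0,0.35,0,0,0,255],[-0.07,0,0.45,0,0,0,255],[-0.07,0,0.55,0,0,0,255],[-0.2,0,0.6,0,0,0,255],[-0.4,0,0.6,0,0,0,255]]])

```text
time_s: 66.5
tcp_pos: [0.5007, -0.0536, 0.0967]
ee_rot: [[0.998, 0.063, 0.007], [0.063, -0.998, 0.001], [0.007, -0.0, -1.0]]
wrist_force: [-0.6, 0.2, 0.7]
gripper_width: 0.006
```

Call:
drive_tool(series=[[[-0.2,0.1,0,0,0,0,160],[-0.3,0.2,0,0,0,0,160],[-0.4,0.3,0,0,0,0,160],[-0.4,0.4,0,0,0,0,160],[-0.4,0.5,0,0,0,0,160],[-0.4,0.6,0,0,0,0,160],[-0.4,0.7,0,0,0,0,160],[-0.4,0.8,0,0,0,0,160],[-0.4,0.9,0,0,0,0,160],[-0.4,1,0,0,0,0,160]]])

```text
time_s: 67.5
tcp_pos: [0.4389, 0.0971, 0.0955]
ee_rot: [[0.998, 0.063, 0.003], [0.063, -0.998, 0.001], [0.003, -0.001, -1.0]]
wrist_force: [0.3, -0.0, -0.7]
gripper_width: 0.372
```

```bash
python3 - <<'E'
from st import *
from bl import blanks
import pickle
st()
im=r.capture("top"); crop("top",im,(240,165,400,260),5,"pics/t16.png")
S=r.silhouettes("top","blank1")
c,n=np.cos(np.radians(3.55)),np.sin(np.radians(3.55))
def loc(d): return np.round(1000*np.array([d[0]*c+d[1]*n,-d[0]*n+d[1]*c]),1)
for o in blanks(im,S,z=.057): print(loc(np.array(o[:2])-[.6193,.0102]),round(o[2]-3.55,2),o[3:])
# handle
a,b=330,190; k=8
g=cv2.resize(cv2.cvtColor(im,cv2.COLOR_RGB2GRAY)[b:b+56,a:a+60].astype(np.float32),None,fx=k,fy=k,interpolation=cv2.INTER_CUBIC)
F=r.silhouettes("top","fold"); print([(f["confidence"],f["rect"]) for f in F])
fm=np.zeros((420,560),np.uint8)
for f in F[:1]: fm|=f["pixels"].astype(np.uint8)
fm=cv2.resize(cv2.dilate(fm,np.ones((3,3)))[b:b+56,a:a+60],None,fx=k,fy=k,interpolation=cv2.INTER_NEAREST)
m=((g<42)&(fm>0)).astype(np.uint8)
q=max(cv2.findContours(m,0,1)[0],key=cv2.contourArea)[:,0,:].astype(float)
w=back("top",np.c_[a+(q[:,0]+.5)/k-.5,b+(q[:,1]+.5)/k-.5],.071)[:,:2]
R=cv2.minAreaRect((w*1000).astype(np.float32)); print("handle rect",R)
bx=cv2.boxPoints(R); print(bx)
print("wheel c",[.6193-.1*c+.262*n,.0102-.1*n-.262*c])
E
```

```text
t 67.5 tcp [0.4389 0.0971 0.0955] jaw 93.63 z [ 0.0026  0.0013 -1.    ] F [ 0.28 -0.02 -0.66] M [-0.04  0.    0.03] w 32.4 j [ 33.3  10.9 -31.4   0.  -47.5  60.3]
local mm [-174.7   97.9] F local 0.28 -0.04
[-27.9 -50.6] -90.3 (61.37248611450195, 56.34538269042969, 0.82)
[(0.76, [358.5, 194.6, 369.6, 221.3])]
handle rect ((548.8717651367188, -261.8858337402344), (19.271625518798828, 55.82109832763672), 70.5087890625)
[[ 519.3456  -261.65674]
 [ 571.9678  -280.28214]
 [ 578.39795 -262.11493]
 [ 525.77576 -243.48953]]
wheel c [np.float64(0.5357148085680196), np.float64(-0.2574892148990676)]
```

View pics/t16.png

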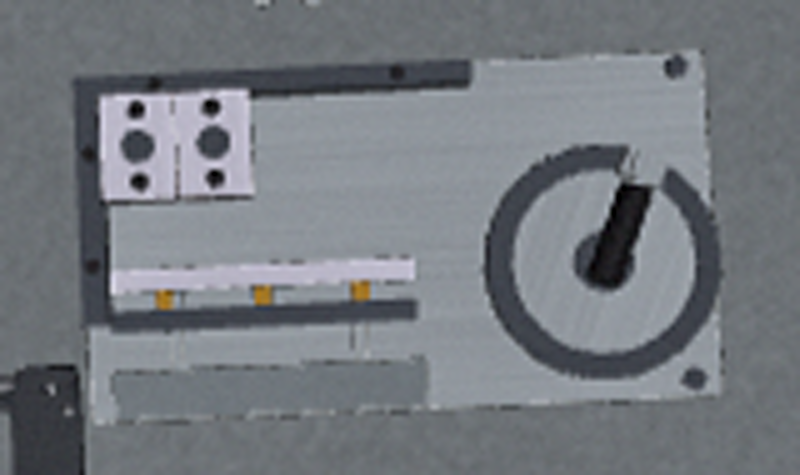

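```bash
python3 - <<'E'
from st import *
im=r.capture("top"); k=10; a,b=250,175
cr=im[b:b+40,a:a+50]
big=cv2.resize(cr.astype(np.float32),None,fx=k,fy=k,interpolation=cv2.INTER_CUBIC).min(2)
c,n=np.cos(np.radians(3.55)),np.sin(np.radians(3.55))
for th in(175,190,200):
    m=(big>th).astype(np.uint8); m=cv2.morphologyEx(m,cv2.MORPH_CLOSE,np.ones((25,25)))
    q=max(cv2.findContours(m,0,1)[0],key=cv2.contourArea)[:,0,:].astype(float)
    w=back("top",np.c_[a+(q[:,0]+.5)/k-.5,b+(q[:,1]+.5)/k-.5],.057)[:,:2]-[.6193,.0102]
    L=np.c_[w[:,0]*c+w[:,1]*n,-w[:,0]*n+w[:,1]*c]*1000
    R=cv2.minAreaRect(L.astype(np.float32)); print(th,np.round(R[0],1),np.round(R[1],1),round(R[2],2))
    for y0,y1 in((-36,-5),(-76,-46)):
        s=L[(L[:,1]<y1)&(L[:,1]>y0)]; t=s[s[:,0]>-20]; l=s[s[:,0]<-40]
        print("  fence edge fit",np.polyfit(t[:,1],t[:,0],1).round(3), t[:,0].mean().round(2),"back",l[:,0].mean().round(2))
crop("top",im,(255,180,295,210),18,"pics/t17.png")
E
```

```text
175 [-27.8 -40.1] [79.7 54.9] 89.91
  fence edge fit [ 0.041 -0.386] -1.22 back -54.55
  fence edge fit [-0.057 -4.845] -1.38 back -54.04
190 [-27. -40.] [78.5 52.2] 89.93
  fence edge fit [ 0.083 -3.533] -5.3 back -46.65
  fence edge fit [ -0.09  -13.689] -8.27 back -40.29
200 [-18.   -2.4] [ 1.6 30.2] 87.48Traceback (most recent call last):
  File "<stdin>", line 14, in <module>
    raise TypeError("expected non-empty vector for x")
TypeError: expected non-empty vector for x
```

Call:
drive_tool(series=[[[0.02,-0.07,0,0,0,-0.03,160],[0.05,-0.15,0,0,0,-0.06,160],[0.08,-0.25,0,0,0,-0.09,160],[0.11,-0.35,0,0,0,-0.12,160],[0.14,-0.45,0,0,0,-0.15,160],[0.17,-0.55,0,0,0,-0.18,160],[0.2,-0.65,0,0,0,-0.21,160],[0.23,-0.75,0,0,0,-0.24,160],[0.26,-0.85,0,0,0,-0.257,160],[0.3,-0.95,0,0,0,-0.257,160]]])

```text
time_s: 68.7
tcp_pos: [0.4829, -0.0487, 0.0945]
ee_rot: [[0.941, -0.338, -0.0], [-0.338, -0.941, -0.0], [-0.0, 0.0, -1.0]]
wrist_force: [0.2, 0.4, -0.4]
gripper_width: 0.367
```

Call:
drive_tool(series=[[[0.03,-0.1,0,0,0,0,160],[0.06,-0.2,0,0,0,0,160],[0.09,-0.3,0,0,0,0,160],[0.12,-0.4,0,0,0,0,160],[0.15,-0.5,0,0,0,0,160],[0.18,-0.6,0,0,0,0,160],[0.21,-0.7,0,0,0,0,160],[0.24,-0.8,0,0,0,0,160],[0.27,-0.9,0,0,0,0,160],[0.3,-1,0,0,0,0,160]]])

```text
time_s: 69.7
tcp_pos: [0.5283, -0.1979, 0.0945]
ee_rot: [[0.942, -0.335, -0.0], [-0.335, -0.942, -0.0], [-0.0, 0.0, -1.0]]
wrist_force: [-0.1, 1.1, 0.4]
gripper_width: 0.371
```

Call:
drive_tool(series=[[[0.02,-0.07,0,0,0,0,160],[0.04,-0.14,0,0,0,0,160],[0.06,-0.21,0,0,0,0,160],[0.08,-0.28,0,0,0,0,160],[0.09,-0.36,0,0,0,0,160],[0.09,-0.42,0,0,0,0,160],[0.09,-0.43,0,0,0,0,160],[0.09,-0.43,0,0,0,0,160],[0.09,-0.43,0,0,0,0,160],[0.09,-0.43,0,0,0,0,160]]])

```text
time_s: 70.7
tcp_pos: [0.5415, -0.2606, 0.0946]
ee_rot: [[0.943, -0.334, 0.0], [-0.334, -0.943, 0.0], [0.0, -0.0, -1.0]]
wrist_force: [0.8, -0.2, 0.1]
gripper_width: 0.372
```

```bash
python3 st.py
```

```text
t 70.7 tcp [ 0.5415 -0.2606  0.0946] jaw 70.5 z [ 1.e-04  1.e-04 -1.e+00] F [ 0.8  -0.2   0.08] M [ 0.03 -0.02  0.03] w 32.4 j [-10.3  24.6 -10.7  -0.  -54.7  80.8]
local mm [ -94.4 -265.5] F local 0.78 -0.25
```

Call:
drive_tool(series=[[[0.005,0.005,-0.08,0,0,0,160],[0.005,0.005,-0.16,0,0,0,160],[0.005,0.005,-0.24,0,0,0,160],[0.005,0.005,-0.3,0,0,0,160],[0.005,0.005,-0.34,0,0,0,160],[0.005,0.005,-0.37,0,0,0,160],[0.005,0.005,-0.39,0,0,0,160],[0.005,0.005,-0.405,0,0,0,160],[0.005,0.005,-0.41,0,0,0,160],[0.005,0.005,-0.41,0,0,0,160]]])

```text
time_s: 71.7
tcp_pos: [0.5425, -0.2603, 0.0333]
ee_rot: [[0.942, -0.334, 0.0], [-0.334, -0.942, -0.0], [0.0, -0.0, -1.0]]
wrist_force: [0.5, 0.0, -0.4]
gripper_width: 0.372
```

```bash
python3 - <<'E'
from st import *
st()
im2=r.capture("side"); crop("side",im2,(230,170,350,290),6,"pics/s18.png")
E
```

```text
t 71.7 tcp [ 0.5425 -0.2603  0.0333] jaw 70.47 z [ 4.e-04 -1.e-04 -1.e+00] F [ 0.45  0.04 -0.44] M [ 0.02 -0.01 -0.01] w 32.4 j [-10.2  28.7 -14.3   0.  -47.1  80.7]
local mm [ -93.4 -265.2] F local 0.45 0.01
```

View pics/s18.png

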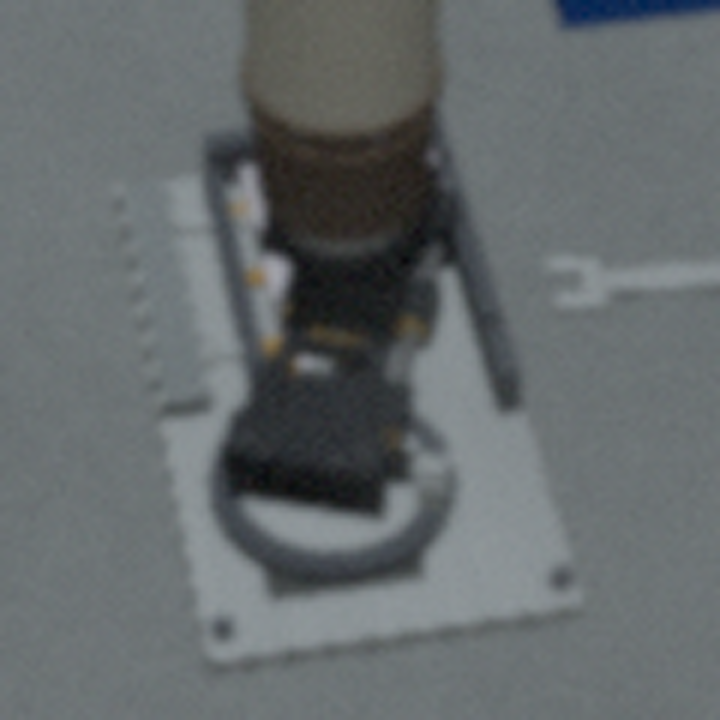

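Call:
drive_tool(series=[[[0,0,0,0,0,0,180],[0,0,0,0,0,0,200],[0,0,0,0,0,0,220],[0,0,0,0,0,0,230],[0,0,0,0,0,0,230],[0,0,0,0,0,0,230],[0,0,0,0,0,0,230],[0,0,0,0,0,0,230],[0,0,0,0,0,0,230],[0,0,0,0,0,0,230]]])

```text
time_s: 72.75
tcp_pos: [0.5425, -0.2595, 0.0331]
ee_rot: [[0.943, -0.334, 0.0], [-0.334, -0.943, 0.001], [0.0, -0.001, -1.0]]
wrist_force: [0.9, 4.8, 1.3]
gripper_width: 0.193
```

```bash
python3 st.py; python3 - <<'E'
import numpy as np
u=np.array([.9426,-.334])
for th in range(0,96,5):
    t=np.radians(th); h=.045*(1-np.cos(t)); print(th,(np.r_[u*h,.045*np.sin(t)]/.15).round(3))
E
```

```text
t 72.75 tcp [ 0.5425 -0.2595  0.0331] jaw 70.48 z [ 3.e-04  6.e-04 -1.e+00] F [0.95 4.8  1.32] M [ 1.58 -0.26 -0.  ] w 16.8 j [-10.2  28.7 -14.3  -0.1 -47.1  80.7]
local mm [ -93.3 -264.5] F local 1.24 4.73
0 [ 0. -0.  0.]
5 [ 0.001 -0.     0.026]
10 [ 0.004 -0.002  0.052]
15 [ 0.01  -0.003  0.078]
20 [ 0.017 -0.006  0.103]
25 [ 0.026 -0.009  0.127]
30 [ 0.038 -0.013  0.15 ]
35 [ 0.051 -0.018  0.172]
40 [ 0.066 -0.023  0.193]
45 [ 0.083 -0.029  0.212]
50 [ 0.101 -0.036  0.23 ]
55 [ 0.121 -0.043  0.246]
60 [ 0.141 -0.05   0.26 ]
65 [ 0.163 -0.058  0.272]
70 [ 0.186 -0.066  0.282]
75 [ 0.21  -0.074  0.29 ]
80 [ 0.234 -0.083  0.295]
85 [ 0.258 -0.091  0.299]
90 [ 0.283 -0.1    0.3  ]
95 [ 0.307 -0.109  0.299]
```

Call:
drive_tool(series=[[[0.001,0,0.026,0,0,0,230],[0.004,-0.002,0.052,0,0,0,230],[0.01,-0.003,0.078,0,0,0,230],[0.017,-0.006,0.103,0,0,0,230],[0.026,-0.009,0.127,0,0,0,230],[0.038,-0.013,0.15,0,0,0,230],[0.051,-0.018,0.172,0,0,0,230],[0.066,-0.023,0.193,0,0,0,230],[0.083,-0.029,0.212,0,0,0,230],[0.083,-0.029,0.212,0,0,0,230]]])

```text
time_s: 73.75
tcp_pos: [0.5519, -0.263, 0.0626]
ee_rot: [[0.942, -0.335, -0.007], [-0.335, -0.942, 0.003], [-0.008, -0.001, -1.0]]
wrist_force: [-0.8, 6.1, -5.4]
gripper_width: 0.201
```

```bash
python3 - <<'E'
from st import *
st()
im2=r.capture("side"); crop("side",im2,(230,170,350,290),6,"pics/s19.png")
E
```

```text
t 73.75 tcp [ 0.5519 -0.263   0.0626] jaw 70.41 z [-0.007   0.0034 -1.    ] F [-0.76  6.06 -5.41] M [ 1.85  0.26 -0.09] w 17.4 j [-10.4  27.7 -10.7  -0.2 -52.   80.9]
local mm [ -84.2 -268.5] F local -0.38 6.1
```

View pics/s19.png

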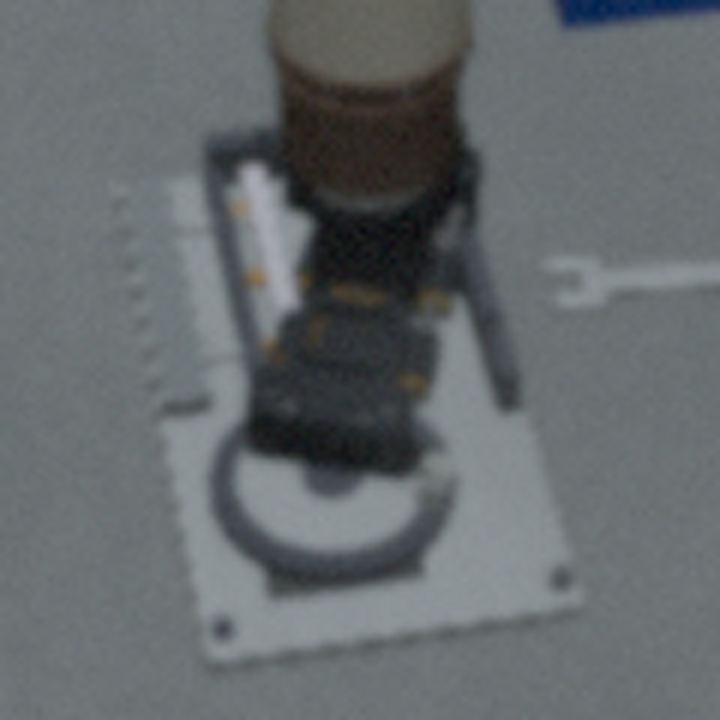

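Call:
drive_tool(series=[[[0.018,-0.007,0.018,0,0,0,230],[0.038,-0.014,0.034,0,0,0,230],[0.058,-0.021,0.048,0,0,0,230],[0.08,-0.029,0.06,0,0,0,230],[0.103,-0.037,0.07,0,0,0,230],[0.127,-0.045,0.078,0,0,0,230],[0.151,-0.054,0.083,0,0,0,230],[0.175,-0.062,0.087,0,0,0,230],[0.2,-0.071,0.088,0,0,0,230],[0.2,-0.071,0.088,0,0,0,230]]])

```text
time_s: 74.8
tcp_pos: [0.5822, -0.2742, 0.0786]
ee_rot: [[0.942, -0.334, -0.006], [-0.334, -0.942, 0.002], [-0.006, 0.0, -1.0]]
wrist_force: [-3.9, 7.2, 5.0]
gripper_width: 0.183
```

```bash
python3 - <<'E'
from st import *
st()
im2=r.capture("side"); crop("side",im2,(230,170,350,290),6,"pics/s20.png")
E
```

```text
t 74.8 tcp [ 0.5822 -0.2742  0.0786] jaw 70.47 z [-0.0062  0.0019 -1.    ] F [-3.91  7.25  5.  ] M [ 2.11  1.4  -0.11] w 15.9 j [-10.9  29.4  -5.   -0.  -56.   81.4]
local mm [ -54.7 -281.6] F local -3.45 7.48
```

View pics/s20.png

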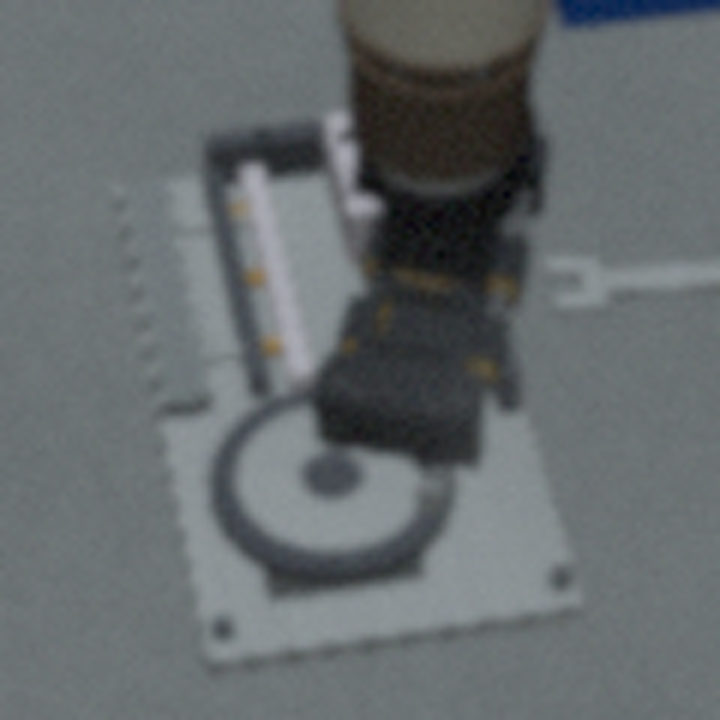

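Call:
drive_tool(series=[[[0.006,-0.002,0,0,0,0,230],[0.012,-0.004,0,0,0,0,230],[0.018,-0.006,0,0,0,0,230],[0.024,-0.008,0,0,0,0,230],[0.03,-0.01,0,0,0,0,230],[0.03,-0.01,0,0,0,0,230],[0.03,-0.01,0,0,0,0,230],[0.03,-0.01,0,0,0,0,230],[0.03,-0.01,0,0,0,0,230],[0.03,-0.01,0,0,0,0,230]]])

```text
time_s: 75.85
tcp_pos: [0.5858, -0.2757, 0.0788]
ee_rot: [[0.942, -0.334, -0.007], [-0.334, -0.942, 0.002], [-0.008, 0.001, -1.0]]
wrist_force: [-5.3, 7.5, 6.4]
gripper_width: 0.177
```

```bash
python3 - <<'E'
from st import *
st()
im2=r.capture("side"); crop("side",im2,(230,170,350,290),6,"pics/s21.png")
E
```

```text
t 75.85 tcp [ 0.5858 -0.2757  0.0788] jaw 70.46 z [-0.0074  0.002  -1.    ] F [-5.28  7.54  6.37] M [ 2.28  1.8  -0.02] w 15.4 j [-10.9  29.8  -4.3  -0.  -56.4  81.4]
local mm [ -51.1 -283.3] F local -4.81 7.85
```

Call:
drive_tool(series=[[[0,0,0,0,0,0,150],[0,0,0,0,0,0,138],[0,0,0,0,0,0,138],[0,0,0.05,0,0,0,138],[0,0,0.15,0,0,0,138],[0,0,0.25,0,0,0,138],[0,0,0.35,0,0,0,138],[-0.1,0.1,0.4,0,0,0,138],[-0.25,0.2,0.4,0,0,0,138],[-0.4,0.3,0.4,0,0,0,138]]])

```text
time_s: 76.9
tcp_pos: [0.529, -0.2317, 0.1388]
ee_rot: [[0.942, -0.335, 0.001], [-0.335, -0.942, -0.001], [0.001, 0.0, -1.0]]
wrist_force: [0.9, 0.2, 0.0]
gripper_width: 0.459
```

Call:
drive_tool(series=[[[-0.1,0.1,0,0,0,0,138],[-0.2,0.2,0,0,0,0,138],[-0.3,0.3,0,0,0,0,138],[-0.4,0.4,0,0,0,0,138],[-0.5,0.5,0,0,0,0,138],[-0.6,0.6,0,0,0,0,138],[-0.7,0.65,0,0,0,0,138],[-0.8,0.7,0,0,0,0,138],[-0.8,0.7,0,0,0,0,138],[-0.8,0.7,0,0,0,0,138]]])

```text
time_s: 77.9
tcp_pos: [0.4101, -0.1269, 0.1389]
ee_rot: [[0.943, -0.334, 0.002], [-0.334, -0.943, -0.0], [0.002, -0.0, -1.0]]
wrist_force: [0.8, -0.0, 0.2]
gripper_width: 0.454
```

```bash
python3 - <<'E'
from st import *
st()
im2=r.capture("side"); crop("side",im2,(230,170,350,290),6,"pics/s22.png")
im=r.capture("top"); crop("top",im,(240,165,400,260),5,"pics/t22.png")
wc=np.array([.5357,-.2575])
u=np.array([.9426,-.334])
for a in (-25,-19.5,-15):
    u=np.array([np.cos(np.radians(a)),np.sin(np.radians(a))]); h=wc+.052*u
    for z in(.071,.136): print(a,z,((proj("side",[*h,z])[0]-[230,170])*6).round(),((proj("top",[*h,z])[0]-[240,165])*5).round())
E
```

```text
t 77.9 tcp [ 0.4101 -0.1269  0.1389] jaw 70.51 z [ 2.1e-03 -5.0e-04 -1.0e+00] F [ 0.79 -0.05  0.2 ] M [ 0.02 -0.05 -0.01] w 39.5 j [  4.7   5.7 -30.3   0.  -53.9  65.8]
local mm [-217.3 -123.9] F local 0.78 -0.1
-25 0.071 [433. 484.] [651. 168.]
-25 0.136 [435. 394.] [680. 157.]
-19.5 0.071 [435. 477.] [642. 164.]
-19.5 0.136 [437. 387.] [670. 153.]
-15 0.071 [436. 471.] [635. 161.]
-15 0.136 [439. 381.] [662. 150.]
```

View pics/s22.png

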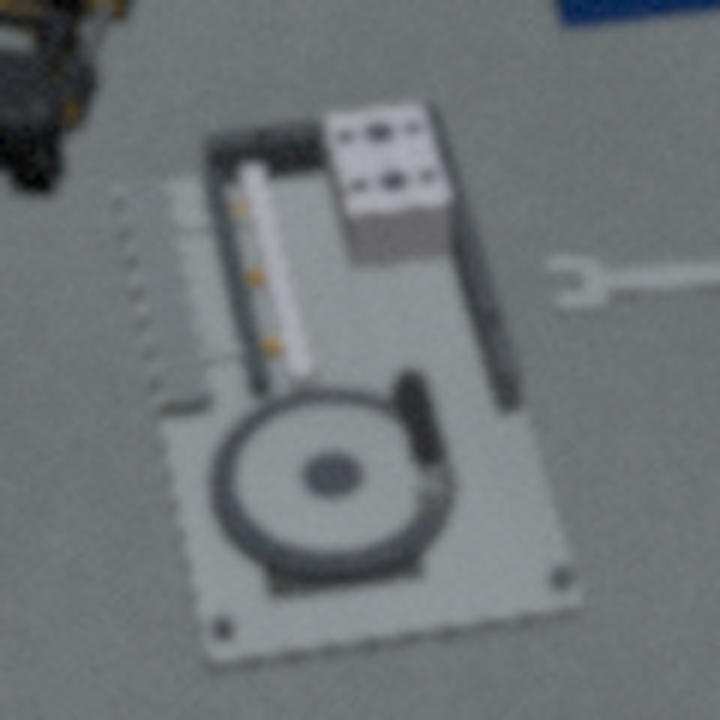

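View pics/t22.png

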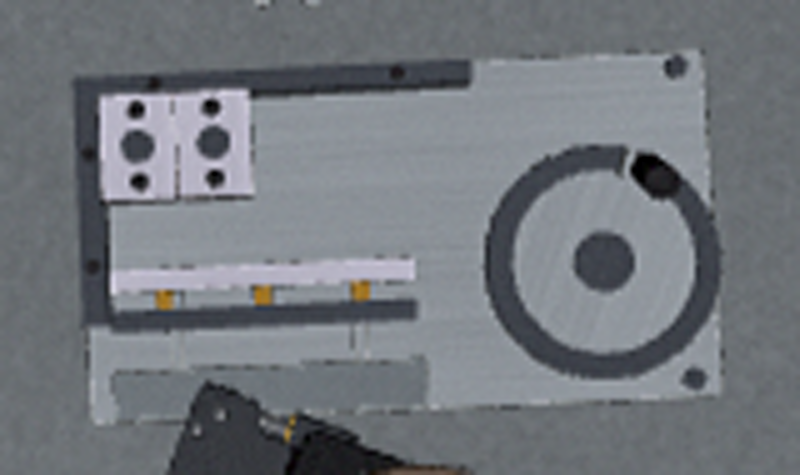

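Call:
drive_tool(series=[[[0.09,-0.09,0,0,0,0,255],[0.18,-0.18,0,0,0,0,255],[0.27,-0.27,0,0,0,0,255],[0.36,-0.36,0,0,0,0,255],[0.45,-0.45,0,0,0,0,255],[0.54,-0.54,0,0,0,0,255],[0.63,-0.63,0,0,0,0,255],[0.72,-0.72,0,0,0,0,255],[0.81,-0.81,0,0,0,0,255],[0.9,-0.893,0,0,0,0,255]]])

```text
time_s: 79.0
tcp_pos: [0.5453, -0.2621, 0.1374]
ee_rot: [[0.942, -0.335, -0.001], [-0.335, -0.942, -0.0], [-0.0, 0.0, -1.0]]
wrist_force: [1.1, -0.0, -0.7]
gripper_width: 0.006
```

Call:
drive_tool(series=[[[0,0,-0.08,0,0,0,255],[0,0,-0.16,0,0,0,255],[0,0,-0.24,0,0,0,255],[0,0,-0.32,0,0,0,255],[0,0,-0.39,0,0,0,255],[0,0,-0.44,0,0,0,255],[0,0,-0.45,0,0,0,255],[0.02,-0.007,-0.45,0,0,0,255],[0.04,-0.014,-0.45,0,0,0,255],[0.06,-0.021,-0.45,0,0,0,255]]])

```text
time_s: 80.0
tcp_pos: [0.5541, -0.2641, 0.0712]
ee_rot: [[0.943, -0.334, 0.001], [-0.334, -0.943, -0.0], [0.002, -0.0, -1.0]]
wrist_force: [-0.8, -0.3, -0.2]
gripper_width: 0.003
```

```bash
cat > wl.py <<'E'
from st import *
def wl(a=-19.5):
    s=r.sense(); u=np.array([np.cos(np.radians(a)),np.sin(np.radians(a))]); d=s["tcp_pos"][:2]-[.5357,-.2575]; f=s["wrist_force"][:2]; t=np.array([-u[1],u[0]])
    print("rad",(d@u*1000).round(1),"tan",(d@t*1000).round(1),"Frad",(f@u).round(2),"Ftan",(f@t).round(2), "polar",np.hypot(*d).round(4)*1000,np.degrees(np.arctan2(d[1],d[0])).round(1))
if __name__=="__main__": st(); wl()
E
python3 wl.py
```

```text
t 80.0 tcp [ 0.5541 -0.2641  0.0712] jaw 70.48 z [ 1.5e-03 -4.0e-04 -1.0e+00] F [-0.83 -0.27 -0.24] M [-0.03  0.01 -0.  ] w 0.2 j [-10.4  27.1 -10.4   0.  -52.5  80.9]
local mm [ -82.  -269.7] F local -0.85 -0.22
rad 19.5 tan -0.1 Frad -0.7 Ftan -0.53 polar 19.5 -19.6
```

Push outward 12 mm.

Call:
drive_tool(series=[[[0.01,-0.003,0,0,0,0,255],[0.02,-0.007,0,0,0,0,255],[0.03,-0.011,0,0,0,0,255],[0.038,-0.013,0,0,0,0,255],[0.045,-0.016,0,0,0,0,255],[0.052,-0.018,0,0,0,0,255],[0.059,-0.021,0,0,0,0,255],[0.066,-0.023,0,0,0,0,255],[0.072,-0.025,0,0,0,0,255],[0.078,-0.028,0,0,0,0,255]]])

```text
time_s: 81.0
tcp_pos: [0.5651, -0.268, 0.0705]
ee_rot: [[0.942, -0.334, 0.0], [-0.334, -0.942, -0.0], [0.0, -0.0, -1.0]]
wrist_force: [-1.3, -0.1, 0.9]
gripper_width: 0.0
```

Call:
drive_tool(series=[[[0.004,-0.001,0,0,0,0,255],[0.008,-0.003,0,0,0,0,255],[0.012,-0.004,0,0,0,0,255],[0.016,-0.006,0,0,0,0,255],[0.02,-0.007,0,0,0,0,255],[0.024,-0.008,0,0,0,0,255],[0.024,-0.008,0,0,0,0,255],[0.024,-0.008,0,0,0,0,255],[0.024,-0.008,0,0,0,0,255],[0.024,-0.008,0,0,0,0,255]]])

```text
time_s: 82.0
tcp_pos: [0.5673, -0.269, 0.0705]
ee_rot: [[0.942, -0.334, -0.003], [-0.334, -0.942, 0.001], [-0.003, 0.0, -1.0]]
wrist_force: [-4.6, 2.8, 4.5]
gripper_width: 0.005
```

```bash
python3 wl.py
```

```text
t 82.0 tcp [ 0.5673 -0.269   0.0705] jaw 70.46 z [-2.7e-03  7.0e-04 -1.0e+00] F [-4.62  2.78  4.52] M [0.44 1.39 0.01] w 0.4 j [-10.6  28.4  -8.1  -0.  -53.6  81.1]
local mm [ -69.2 -275.4] F local -4.44 3.06
rad 33.6 tan -0.3 Frad -5.28 Ftan 1.08 polar 33.6 -20.0
```

Call:
drive_tool(series=[[[0.005,-0.002,0,0,0,0,255],[0.01,-0.004,0,0,0,0,255],[0.015,-0.006,0,0,0,0,255],[0.018,-0.007,0,0,0,0,255],[0.018,-0.007,0,0,0,0,255],[0.018,-0.007,0,0,0,0,255],[0.018,-0.007,0,0,0,0,255],[0.018,-0.007,0,0,0,0,255],[0.018,-0.007,0,0,0,0,255],[0.018,-0.007,0,0,0,0,255]]])

```text
time_s: 83.0
tcp_pos: [0.5673, -0.2692, 0.0705]
ee_rot: [[0.942, -0.335, -0.008], [-0.335, -0.942, 0.002], [-0.008, 0.001, -1.0]]
wrist_force: [-10.7, 4.8, 7.4]
gripper_width: 0.007
```

Call:
drive_tool(series=[[[-0.03,0.01,0,0,0,0,255],[-0.06,0.02,0,0,0,0,255],[-0.1,0.04,0,0,0,0,255],[-0.12,0.05,0.1,0,0,0,255],[-0.12,0.05,0.2,0,0,0,150],[-0.12,0.05,0.3,0,0,0,150],[-0.12,0.05,0.4,0,0,0,150],[-0.2,0.1,0.45,0,0,0,150],[-0.3,0.2,0.45,0,0,0,150],[-0.4,0.3,0.45,0,0,0,150]]])

```text
time_s: 84.0
tcp_pos: [0.5101, -0.2245, 0.1386]
ee_rot: [[0.942, -0.335, 0.001], [-0.335, -0.942, 0.0], [0.001, -0.0, -1.0]]
wrist_force: [0.4, 0.3, 0.6]
gripper_width: 0.393
```

Call:
drive_tool(series=[[[-0.1,0.1,0,0,0,0,150],[-0.2,0.2,0,0,0,0,150],[-0.3,0.3,0,0,0,0,150],[-0.4,0.4,0,0,0,0,150],[-0.5,0.5,0,0,0,0,150],[-0.6,0.6,0,0,0,0,150],[-0.7,0.65,0,0,0,0,150],[-0.7,0.65,0,0,0,0,150],[-0.7,0.65,0,0,0,0,150],[-0.7,0.65,0,0,0,0,150]]])

```text
time_s: 85.0
tcp_pos: [0.4068, -0.1279, 0.1384]
ee_rot: [[0.942, -0.334, 0.001], [-0.334, -0.942, -0.0], [0.001, -0.0, -1.0]]
wrist_force: [-0.1, 0.5, -0.2]
gripper_width: 0.413
```

```bash
python3 - <<'E'
from wl import *
st(); wl()
im2=r.capture("side"); crop("side",im2,(230,170,350,290),6,"pics/s23.png")
im=r.capture("top"); crop("top",im,(240,165,400,260),5,"pics/t23.png")
E
```

```text
t 85.0 tcp [ 0.4068 -0.1279  0.1384] jaw 70.47 z [ 1.2e-03 -1.0e-04 -1.0e+00] F [-0.06  0.55 -0.23] M [-0.04  0.03 -0.02] w 35.9 j [  4.6   5.5 -30.6   0.  -53.8  65.9]
local mm [-220.6 -124.7] F local -0.03 0.55
rad -164.7 tan 79.1 Frad -0.24 Ftan 0.49 polar 182.79999999999998 134.8
```

View pics/s23.png

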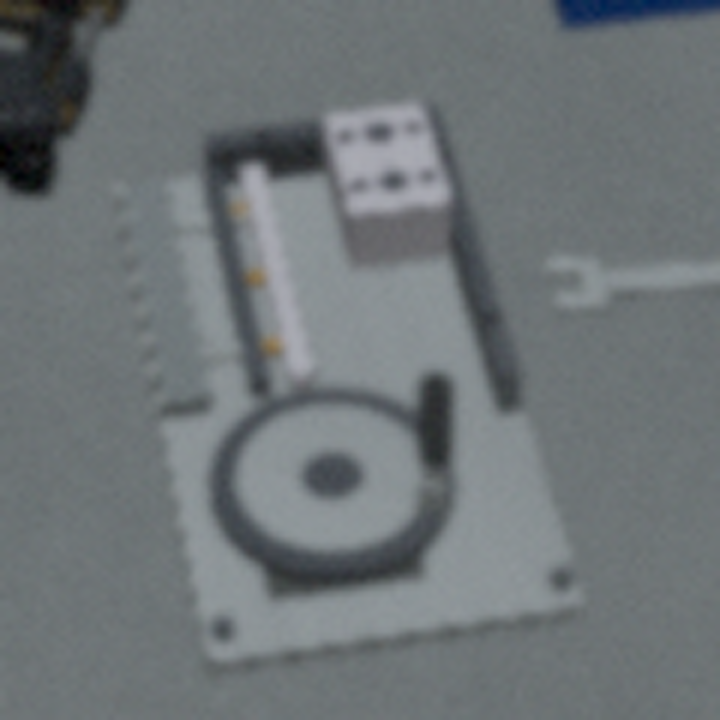

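View pics/t23.png

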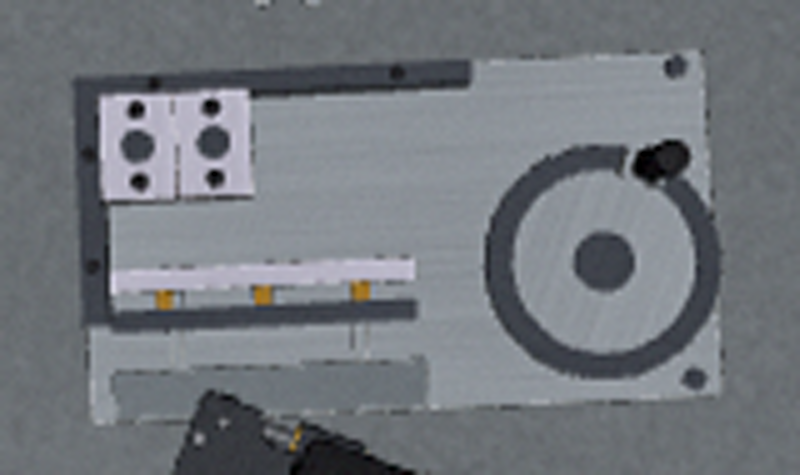

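Call:
drive_tool(series=[[[0.1,-0.09,0,0,0,0,150],[0.2,-0.18,0,0,0,0,150],[0.3,-0.27,0,0,0,0,150],[0.4,-0.36,0,0,0,0,150],[0.5,-0.45,0,0,0,0,150],[0.6,-0.54,0,0,0,0,150],[0.7,-0.63,0,0,0,0,150],[0.8,-0.72,0,0,0,0,150],[0.9,-0.81,0,0,0,0,150],[1,-0.9,0,0,0,0,150]]])

```text
time_s: 86.1
tcp_pos: [0.557, -0.2639, 0.1373]
ee_rot: [[0.942, -0.335, -0.001], [-0.335, -0.942, 0.0], [-0.001, 0.0, -1.0]]
wrist_force: [-0.6, 0.6, 0.2]
gripper_width: 0.408
```

Call:
drive_tool(series=[[[0.08,-0.04,0,0,0,0,150],[0.16,-0.07,0,0,0,0,150],[0.186,-0.08,0,0,0,0,150],[0.186,-0.08,0,0,0,0,150],[0.186,-0.08,-0.08,0,0,0,150],[0.186,-0.08,-0.16,0,0,0,150],[0.186,-0.08,-0.26,0,0,0,150],[0.186,-0.08,-0.36,0,0,0,150],[0.186,-0.08,-0.45,0,0,0,150],[0.186,-0.08,-0.495,0,0,0,150]]])

```text
time_s: 87.1
tcp_pos: [0.5827, -0.2742, 0.0615]
ee_rot: [[0.942, -0.334, -0.003], [-0.334, -0.942, 0.001], [-0.003, 0.0, -1.0]]
wrist_force: [-0.4, 0.1, -0.3]
gripper_width: 0.409
```

Call:
drive_tool(series=[[[0,0,0,0,0,0,200],[0,0,0,0,0,0,230],[0,0,0,0,0,0,230],[0,0,0,0,0,0,230],[0,0,0,0,0,0,230],[0,0,0,0,0,0,230],[0,0,0,0,0,0,230],[0,0,0,0,0,0,230],[0,0,0,0,0,0,230],[0,0,0,0,0,0,230]]])

```text
time_s: 88.1
tcp_pos: [0.5848, -0.275, 0.0646]
ee_rot: [[0.943, -0.334, 0.001], [-0.334, -0.943, -0.001], [0.002, 0.0, -1.0]]
wrist_force: [-0.4, -1.2, 5.7]
gripper_width: 0.194
```

```bash
python3 wl.py; python3 - <<'E'
import numpy as np
def tab(a0,step=10,n=10):
    p=lambda a:.052*np.array([np.cos(np.radians(a)),np.sin(np.radians(a))])
    return [[*((p(a0-step*(i+1))-p(a0))/.15).round(3),0,0,0,0,230] for i in range(n)]
import json
for k in range(4): print(-19.5-100*k); print(json.dumps([tab(-19.5-100*k)]))
E
```

```text
t 88.1 tcp [ 0.5848 -0.275   0.0646] jaw 70.49 z [ 1.4e-03 -8.0e-04 -1.0e+00] F [-0.44 -1.16  5.72] M [-0.14  0.03  0.07] w 16.9 j [-10.9  30.2  -5.8   0.  -53.8  81.3]
local mm [ -52.1 -282.6] F local -0.51 -1.13
rad 52.1 tan -0.2 Frad -0.03 Ftan -1.24 polar 52.1 -19.7
-19.5
[[[-0.025, -0.055, 0, 0, 0, 0, 230], [-0.059, -0.105, 0, 0, 0, 0, 230], [-0.102, -0.148, 0, 0, 0, 0, 230], [-0.151, -0.183, 0, 0, 0, 0, 230], [-0.205, -0.209, 0, 0, 0, 0, 230], [-0.264, -0.225, 0, 0, 0, 0, 230], [-0.324, -0.231, 0, 0, 0, 0, 230], [-0.384, -0.226, 0, 0, 0, 0, 230], [-0.443, -0.211, 0, 0, 0, 0, 230], [-0.497, -0.186, 0, 0, 0, 0, 230]]]
-119.5
[[[-0.05, 0.034, 0, 0, 0, 0, 230], [-0.093, 0.077, 0, 0, 0, 0, 230], [-0.128, 0.126, 0, 0, 0, 0, 230], [-0.154, 0.18, 0, 0, 0, 0, 230], [-0.17, 0.239, 0, 0, 0, 0, 230], [-0.176, 0.299, 0, 0, 0, 0, 230], [-0.171, 0.359, 0, 0, 0, 0, 230], [-0.156, 0.417, 0, 0, 0, 0, 230], [-0.131, 0.472, 0, 0, 0, 0, 230], [-0.097, 0.522, 0, 0, 0, 0, 230]]]
-219.5
[[[0.042, 0.043, 0, 0, 0, 0, 230], [0.092, 0.078, 0, 0, 0, 0, 230], [0.146, 0.104, 0, 0, 0, 0, 230], [0.204, 0.12, 0, 0, 0, 0, 230], [0.264, 0.126, 0, 0, 0, 0, 230], [0.325, 0.121, 0, 0, 0, 0, 230], [0.383, 0.106, 0, 0, 0, 0, 230], [0.438, 0.081, 0, 0, 0, 0, 230], [0.488, 0.047, 0, 0, 0, 0, 230], [0.531, 0.005, 0, 0, 0, 0, 230]]]
-319.5
[[[0.035, -0.049, 0, 0, 0, 0, 230], [0.061, -0.104, 0, 0, 0, 0, 230], [0.077, -0.162, 0, 0, 0, 0, 230], [0.083, -0.222, 0, 0, 0, 0, 230], [0.078, -0.282, 0, 0, 0, 0, 230], [0.063, -0.341, 0, 0, 0, 0, 230], [0.038, -0.396, 0, 0, 0, 0, 230], [0.004, -0.446, 0, 0, 0, 0, 230], [-0.038, -0.489, 0, 0, 0, 0, 230], [-0.088, -0.524, 0, 0, 0, 0, 230]]]
```

Call:
drive_tool(series=[[[-0.025,-0.055,0,0,0,0,230],[-0.059,-0.105,0,0,0,0,230],[-0.102,-0.148,0,0,0,0,230],[-0.151,-0.183,0,0,0,0,230],[-0.205,-0.209,0,0,0,0,230],[-0.264,-0.225,0,0,0,0,230],[-0.324,-0.231,0,0,0,0,230],[-0.384,-0.226,0,0,0,0,230],[-0.443,-0.211,0,0,0,0,230],[-0.497,-0.186,0,0,0,0,230]]])

```text
time_s: 89.1
tcp_pos: [0.5125, -0.3031, 0.0646]
ee_rot: [[0.943, -0.334, 0.007], [-0.334, -0.943, -0.002], [0.007, -0.0, -1.0]]
wrist_force: [5.2, -0.2, 3.5]
gripper_width: 0.196
```

```bash
python3 - <<'E'
from wl import *
st(); wl(-119.5)
im2=r.capture("side"); crop("side",im2,(230,170,350,290),6,"pics/s24.png")
E
```

```text
t 89.1 tcp [ 0.5125 -0.3031  0.0646] jaw 70.51 z [ 0.0067 -0.0019 -1.    ] F [ 5.17 -0.16  3.5 ] M [ 0.05 -1.59  0.02] w 17.1 j [-15.   25.8 -13.8   0.  -50.   85.5]
local mm [-126.  -306.1] F local 5.15 -0.48
rad 51.1 tan 2.3 Frad -2.4 Ftan 4.58 polar 51.1 -117.0
```

Call:
drive_tool(series=[[[-0.05,0.034,0,0,0,0,230],[-0.093,0.077,0,0,0,0,230],[-0.128,0.126,0,0,0,0,230],[-0.154,0.18,0,0,0,0,230],[-0.17,0.239,0,0,0,0,230],[-0.176,0.299,0,0,0,0,230],[-0.171,0.359,0,0,0,0,230],[-0.156,0.417,0,0,0,0,230],[-0.131,0.472,0,0,0,0,230],[-0.097,0.522,0,0,0,0,230]]])

```text
time_s: 90.15
tcp_pos: [0.4944, -0.2252, 0.0645]
ee_rot: [[0.943, -0.334, -0.002], [-0.334, -0.943, -0.002], [-0.001, 0.002, -1.0]]
wrist_force: [0.7, -5.4, 5.3]
gripper_width: 0.201
```

```bash
python3 - <<'E'
from wl import *
st(); wl(-219.5)
E
```

```text
t 90.15 tcp [ 0.4944 -0.2252  0.0645] jaw 70.51 z [-0.0016 -0.0019 -1.    ] F [ 0.72 -5.41  5.26] M [-1.97 -0.06 -0.01] w 17.5 j [ -7.3  21.7 -20.9   0.2 -47.5  77.7]
local mm [-139.3 -227.2] F local 0.39 -5.44
rad 52.5 tan 1.4 Frad -4.0 Ftan 3.71 polar 52.5 142.0
```

Call:
drive_tool(series=[[[0.042,0.043,0,0,0,0,230],[0.092,0.078,0,0,0,0,230],[0.146,0.104,0,0,0,0,230],[0.204,0.12,0,0,0,0,230],[0.264,0.126,0,0,0,0,230],[0.325,0.121,0,0,0,0,230],[0.383,0.106,0,0,0,0,230],[0.438,0.081,0,0,0,0,230],[0.488,0.047,0,0,0,0,230],[0.531,0.005,0,0,0,0,230]]])

```text
time_s: 91.15
tcp_pos: [0.5742, -0.2216, 0.0646]
ee_rot: [[0.943, -0.334, -0.002], [-0.334, -0.943, 0.002], [-0.002, -0.002, -1.0]]
wrist_force: [-1.5, 5.9, 9.4]
gripper_width: 0.198
```

Call:
drive_tool(series=[[[0.035,-0.049,0,0,0,0,230],[0.061,-0.104,0,0,0,0,230],[0.077,-0.162,0,0,0,0,230],[0.083,-0.222,0,0,0,0,230],[0.078,-0.282,0,0,0,0,230],[0.063,-0.341,0,0,0,0,230],[0.038,-0.396,0,0,0,0,230],[0.004,-0.446,0,0,0,0,230],[-0.038,-0.489,0,0,0,0,230],[-0.088,-0.524,0,0,0,0,230]]])

```text
time_s: 92.15
tcp_pos: [0.5627, -0.3013, 0.0646]
ee_rot: [[0.943, -0.334, 0.003], [-0.334, -0.943, 0.001], [0.002, -0.001, -1.0]]
wrist_force: [4.0, 3.9, 6.9]
gripper_width: 0.198
```

```bash
python3 - <<'E'
from wl import *
st(); wl(-419.5)
import json
def tab(a0,step=10,n=10):
    p=lambda a:.052*np.array([np.cos(np.radians(a)),np.sin(np.radians(a))])
    return [[*((p(a0-step*(i+1))-p(a0))/.15).round(3).tolist(),0,0,0,0,230] for i in range(n)]
print(json.dumps(tab(-419.5,6)))
im=r.capture("top"); b=[(x["confidence"],x["rect"]) for x in r.silhouettes("top","bar_face")]; print(b)
E
```

```text
t 92.15 tcp [ 0.5627 -0.3013  0.0646] jaw 70.5 z [ 2.7e-03  6.0e-04 -1.0e+00] F [3.99 3.91 6.95] M [ 1.25 -1.07  0.02] w 17.2 j [-13.7  29.6  -7.   -0.1 -53.3  84.3]
local mm [ -75.8 -307.4] F local 4.22 3.65
rad 51.5 tan 1.0 Frad -1.34 Ftan 5.42 polar 51.5 -58.4
[[-0.032, -0.017, 0, 0, 0, 0, 230], [-0.066, -0.03, 0, 0, 0, 0, 230], [-0.101, -0.04, 0, 0, 0, 0, 230], [-0.137, -0.046, 0, 0, 0, 0, 230], [-0.173, -0.048, 0, 0, 0, 0, 230], [-0.209, -0.046, 0, 0, 0, 0, 230], [-0.245, -0.041, 0, 0, 0, 0, 230], [-0.28, -0.032, 0, 0, 0, 0, 230], [-0.314, -0.019, 0, 0, 0, 0, 230], [-0.347, -0.003, 0, 0, 0, 0, 230]]
[(0.77, [262.3, 207.5, 303.8, 214.2])]
```

Call:
drive_tool(series=[[[-0.032,-0.017,0,0,0,0,230],[-0.066,-0.03,0,0,0,0,230],[-0.101,-0.04,0,0,0,0,230],[-0.137,-0.046,0,0,0,0,230],[-0.173,-0.048,0,0,0,0,230],[-0.209,-0.046,0,0,0,0,230],[-0.245,-0.041,0,0,0,0,230],[-0.28,-0.032,0,0,0,0,230],[-0.314,-0.019,0,0,0,0,230],[-0.347,-0.003,0,0,0,0,230]]])

```text
time_s: 93.25
tcp_pos: [0.5114, -0.3025, 0.0646]
ee_rot: [[0.943, -0.334, 0.004], [-0.334, -0.943, -0.001], [0.005, -0.001, -1.0]]
wrist_force: [5.7, 2.0, 3.4]
gripper_width: 0.197
```

```bash
python3 - <<'E'
from wl import *
st(); wl(-479.5)
import json
def tab(a0,step=10,n=10):
    p=lambda a:.052*np.array([np.cos(np.radians(a)),np.sin(np.radians(a))])
    return [[*((p(a0-step*(i+1))-p(a0))/.15).round(3).tolist(),0,0,0,0,230] for i in range(n)]
print(json.dumps(tab(-479.5,2)))
print(json.dumps(tab(-499.5,2)))
print(json.dumps(tab(-519.5,2)))
E
```

```text
t 93.25 tcp [ 0.5114 -0.3025  0.0646] jaw 70.51 z [ 0.0045 -0.001  -1.    ] F [5.7  1.95 3.42] M [ 0.25 -1.73 -0.01] w 17.1 j [-15.   25.8 -13.8  -0.  -50.1  85.5]
local mm [-127.1 -305.5] F local 5.81 1.6
rad 51.2 tan 1.0 Frad -4.51 Ftan 4.0 polar 51.2 -118.3
[[-0.01, 0.006, 0, 0, 0, 0, 230], [-0.021, 0.013, 0, 0, 0, 0, 230], [-0.031, 0.019, 0, 0, 0, 0, 230], [-0.04, 0.027, 0, 0, 0, 0, 230], [-0.05, 0.034, 0, 0, 0, 0, 230], [-0.059, 0.042, 0, 0, 0, 0, 230], [-0.068, 0.05, 0, 0, 0, 0, 230], [-0.077, 0.059, 0, 0, 0, 0, 230], [-0.085, 0.068, 0, 0, 0, 0, 230], [-0.093, 0.077, 0, 0, 0, 0, 230]]
[[-0.008, 0.009, 0, 0, 0, 0, 230], [-0.015, 0.019, 0, 0, 0, 0, 230], [-0.022, 0.029, 0, 0, 0, 0, 230], [-0.029, 0.039, 0, 0, 0, 0, 230], [-0.035, 0.049, 0, 0, 0, 0, 230], [-0.041, 0.06, 0, 0, 0, 0, 230], [-0.047, 0.07, 0, 0, 0, 0, 230], [-0.052, 0.081, 0, 0, 0, 0, 230], [-0.057, 0.092, 0, 0, 0, 0, 230], [-0.061, 0.104, 0, 0, 0, 0, 230]]
[[-0.004, 0.011, 0, 0, 0, 0, 230], [-0.008, 0.023, 0, 0, 0, 0, 230], [-0.011, 0.035, 0, 0, 0, 0, 230], [-0.014, 0.046, 0, 0, 0, 0, 230], [-0.016, 0.058, 0, 0, 0, 0, 230], [-0.018, 0.07, 0, 0, 0, 0, 230], [-0.02, 0.082, 0, 0, 0, 0, 230], [-0.021, 0.094, 0, 0, 0, 0, 230], [-0.022, 0.106, 0, 0, 0, 0, 230], [-0.022, 0.118, 0, 0, 0, 0, 230]]
```

Call:
drive_tool(series=[[[-0.01,0.006,0,0,0,0,230],[-0.021,0.013,0,0,0,0,230],[-0.031,0.019,0,0,0,0,230],[-0.04,0.027,0,0,0,0,230],[-0.05,0.034,0,0,0,0,230],[-0.059,0.042,0,0,0,0,230],[-0.068,0.05,0,0,0,0,230],[-0.077,0.059,0,0,0,0,230],[-0.085,0.068,0,0,0,0,230],[-0.093,0.077,0,0,0,0,230]]])

```text
time_s: 94.25
tcp_pos: [0.4975, -0.2917, 0.0646]
ee_rot: [[0.943, -0.334, 0.004], [-0.334, -0.943, -0.002], [0.004, 0.0, -1.0]]
wrist_force: [4.7, -1.4, 3.1]
gripper_width: 0.197
```

```bash
python3 - <<'E'
from wl import *
st(); wl(-499.5)
im=r.capture("top"); b=[(x["confidence"],x["rect"]) for x in r.silhouettes("top","bar_face")]; print(b)
E
```

```text
t 94.25 tcp [ 0.4975 -0.2917  0.0646] jaw 70.52 z [ 0.0041 -0.0019 -1.    ] F [ 4.68 -1.43  3.06] M [-0.51 -1.59  0.02] w 17.2 j [-14.3  24.3 -16.4   0.1 -49.   84.7]
local mm [-140.2 -293.8] F local 4.59 -1.71
rad 51.3 tan 1.3 Frad -2.64 Ftan 4.13 polar 51.3 -138.1
[]
```

Call:
drive_tool(series=[[[-0.008,0.009,0,0,0,0,230],[-0.015,0.019,0,0,0,0,230],[-0.022,0.029,0,0,0,0,230],[-0.029,0.039,0,0,0,0,230],[-0.035,0.049,0,0,0,0,230],[-0.041,0.06,0,0,0,0,230],[-0.047,0.07,0,0,0,0,230],[-0.052,0.081,0,0,0,0,230],[-0.057,0.092,0,0,0,0,230],[-0.061,0.104,0,0,0,0,230]]])

```text
time_s: 95.35
tcp_pos: [0.488, -0.2766, 0.0646]
ee_rot: [[0.943, -0.334, 0.003], [-0.334, -0.943, -0.002], [0.004, 0.001, -1.0]]
wrist_force: [3.6, -4.1, 3.4]
gripper_width: 0.197
```

```bash
python3 - <<'E'
from wl import *
st(); wl(-519.5)
E
```

```text
t 95.35 tcp [ 0.488  -0.2766  0.0646] jaw 70.52 z [ 0.0032 -0.0023 -1.    ] F [ 3.55 -4.1   3.39] M [-1.21 -1.28  0.04] w 17.1 j [-12.9  23.  -18.6   0.1 -48.1  83.4]
local mm [-148.8 -278.1] F local 3.29 -4.31
rad 51.4 tan 1.2 Frad -1.89 Ftan 5.08 polar 51.4 -158.2
```

Call:
drive_tool(series=[[[-0.004,0.011,0,0,0,0,230],[-0.008,0.023,0,0,0,0,230],[-0.011,0.035,0,0,0,0,230],[-0.014,0.046,0,0,0,0,230],[-0.016,0.058,0,0,0,0,230],[-0.018,0.07,0,0,0,0,230],[-0.02,0.082,0,0,0,0,230],[-0.021,0.094,0,0,0,0,230],[-0.022,0.106,0,0,0,0,230],[-0.022,0.118,0,0,0,0,230]]])

```text
time_s: 96.35
tcp_pos: [0.484, -0.2595, 0.0646]
ee_rot: [[0.943, -0.333, 0.002], [-0.333, -0.943, -0.003], [0.003, 0.002, -1.0]]
wrist_force: [3.5, -11.7, 2.3]
gripper_width: 0.201
```

```bash
python3 - <<'E'
from wl import *
st(); wl(-539.5)
import json
def tab(a0,step=10,n=10):
    p=lambda a:.052*np.array([np.cos(np.radians(a)),np.sin(np.radians(a))])
    return [[*((p(a0-step*(i+1))-p(a0))/.15).round(3).tolist(),0,0,0,0,230] for i in range(n)]
print(json.dumps(tab(-539.5,1)))
E
```

```text
t 96.35 tcp [ 0.484  -0.2595  0.0646] jaw 70.53 z [ 0.0018 -0.0031 -1.    ] F [  3.51 -11.65   2.26] M [-3.75 -0.79  0.01] w 17.5 j [-11.2  22.1 -20.3   0.2 -47.5  81.6]
local mm [-151.7 -260.8] F local 2.78 -11.85
rad 51.7 tan 1.6 Frad -3.41 Ftan 11.68 polar 51.7 -177.7
[[0.0, 0.006, 0, 0, 0, 0, 230], [0.0, 0.012, 0, 0, 0, 0, 230], [0.0, 0.018, 0, 0, 0, 0, 230], [0.001, 0.024, 0, 0, 0, 0, 230], [0.001, 0.03, 0, 0, 0, 0, 230], [0.002, 0.036, 0, 0, 0, 0, 230], [0.002, 0.042, 0, 0, 0, 0, 230], [0.003, 0.048, 0, 0, 0, 0, 230], [0.004, 0.054, 0, 0, 0, 0, 230], [0.005, 0.06, 0, 0, 0, 0, 230]]
```

Call:
drive_tool(series=[[[0,0.006,0,0,0,0,230],[0,0.012,0,0,0,0,230],[0,0.018,0,0,0,0,230],[0.001,0.024,0,0,0,0,230],[0.001,0.024,0,0,0,0,230],[0.001,0.024,0,0,0,0,230],[0.001,0.024,0,0,0,0,230],[0.001,0.024,0,0,0,0,230],[0.001,0.024,0,0,0,0,230],[0.001,0.024,0,0,0,0,230]]])

```text
time_s: 97.35
tcp_pos: [0.484, -0.2593, 0.0646]
ee_rot: [[0.943, -0.333, 0.002], [-0.333, -0.943, -0.007], [0.004, 0.006, -1.0]]
wrist_force: [1.7, -19.6, -0.2]
gripper_width: 0.201
```

```bash
python3 - <<'E'
from wl import *
st(); wl(-539.5)
E
```

```text
t 97.35 tcp [ 0.484  -0.2593  0.0646] jaw 70.54 z [ 0.0017 -0.0072 -1.    ] F [  1.7  -19.58  -0.25] M [-6.15 -0.84 -0.02] w 17.5 j [-11.   22.  -20.5   0.5 -47.3  81.2]
local mm [-151.7 -260.6] F local 0.48 -19.65
rad 51.7 tan 1.3 Frad -1.53 Ftan 19.59 polar 51.7 -178.0
```

Call:
drive_tool(series=[[[0,-0.01,0,0,0,0,230],[0,-0.02,0,0,0,0,230],[0,-0.03,0,0,0,0,200],[0,-0.03,0,0,0,0,150],[0,-0.03,0,0,0,0,150],[0,-0.03,0,0,0,0,150],[0,-0.03,0.1,0,0,0,150],[0,-0.03,0.2,0,0,0,150],[0,-0.03,0.3,0,0,0,150],[0,-0.03,0.42,0,0,0,150]]])

```text
time_s: 98.35
tcp_pos: [0.4821, -0.258, 0.1264]
ee_rot: [[0.943, -0.334, -0.003], [-0.334, -0.943, 0.001], [-0.003, -0.0, -1.0]]
wrist_force: [0.0, -0.6, -0.3]
gripper_width: 0.411
```

Call:
drive_tool(series=[[[-0.05,0,0,0,0,0.03,255],[-0.1,0,0,0,0,0.06,255],[-0.15,0,0,0,0,0.09,255],[-0.2,0,0,0,0,0.12,255],[-0.21,0,0,0,0,0.15,255],[-0.21,0,0,0,0,0.18,255],[-0.21,0,0,0,0,0.194,255],[-0.21,0,0,0,0,0.194,255],[-0.21,0,0,0,0,0.194,255],[-0.21,0,0,0,0,0.194,255]]])

```text
time_s: 99.35
tcp_pos: [0.4517, -0.2586, 0.1267]
ee_rot: [[0.999, -0.036, -0.0], [-0.036, -0.999, 0.0], [-0.0, -0.0, -1.0]]
wrist_force: [0.7, 0.4, -0.2]
gripper_width: 0.006
```

```bash
python3 - <<'E'
from wl import *
st(); wl(-178)
im=r.capture("top"); im2=r.capture("side")
for n in("top","side"):
    for q in("fold","bar_face"):
        print(n,q,[(round(x["confidence"],2),x["rect"]) for x in r.silhouettes(n,q)])
for a in (-178,-182):
    h=np.array([.5357,-.2575])+.052*np.array([np.cos(np.radians(a)),np.sin(np.radians(a))])
    print(a,[(proj(n,[*h,z])[0].round(1).tolist()) for n in("top","side") for z in(.071,.136)])
E
```

```text
t 99.35 tcp [ 0.4517 -0.2586  0.1267] jaw 87.92 z [-4.e-04  1.e-04 -1.e+00] F [ 0.69  0.41 -0.22] M [-0.04 -0.01 -0.02] w 0.5 j [-11.9  15.4 -19.7  -0.  -54.9  99.8]
local mm [-184.  -257.9] F local 0.71 0.37
rad 84.0 tan -1.8 Frad -0.7 Ftan -0.39 polar 84.1 -179.2
top fold []
top bar_face [(0.6, [261.7, 205.0, 322.7, 207.7])]
side fold [(0.27, [268.2, 235.2, 304.7, 265.1])]
side bar_face [(0.61, [280.1, 196.5, 295.7, 231.4])]
-178 [[362.4, 236.8], [367.5, 237.2], [268.0, 248.9], [267.3, 233.9]]
-182 [[361.0, 236.8], [366.0, 237.2], [267.9, 248.0], [267.2, 233.0]]
```

Call:
drive_tool(series=[[[0.02,-0.012,-0.06,0,0,0,255],[0.04,-0.012,-0.12,0,0,0,255],[0.04,-0.012,-0.18,0,0,0,255],[0.04,-0.012,-0.22,0,0,0,255],[0.04,-0.012,-0.225,0,0,0,255],[0.07,-0.011,-0.225,0,0,0,255],[0.1,-0.01,-0.225,0,0,0,255],[0.13,-0.009,-0.222,0,0,0,255],[0.155,-0.008,-0.22,0,0,0,255],[0.178,-0.007,-0.221,0,0,0,255]]])

```text
time_s: 100.65
tcp_pos: [0.4786, -0.2597, 0.0937]
ee_rot: [[0.999, -0.036, -0.0], [-0.036, -0.999, 0.0], [-0.0, -0.0, -1.0]]
wrist_force: [-1.8, 0.2, 0.3]
gripper_width: 0.005
```

```bash
python3 - <<'E'
from wl import *
st(); wl(-178)
E
```

```text
t 100.65 tcp [ 0.4786 -0.2597  0.0937] jaw 87.93 z [-2.e-04  1.e-04 -1.e+00] F [-1.76  0.19  0.35] M [0.07 0.34 0.07] w 0.5 j [-11.4  19.7 -18.8  -0.  -51.5  99.4]
local mm [-157.1 -260.7] F local -1.75 0.3
rad 57.1 tan 0.2 Frad 1.75 Ftan -0.25 polar 57.1 -177.8
```

Call:
drive_tool(series=[[[0.045,0.002,-0.005,0,0,0,255],[0.087,0.003,-0.018,0,0,0,255],[0.128,0.004,-0.036,0,0,0,255],[0.165,0.006,-0.058,0,0,0,255],[0.2,0.007,-0.087,0,0,0,255],[0.231,0.008,-0.118,0,0,0,255],[0.257,0.009,-0.155,0,0,0,255],[0.279,0.01,-0.193,0,0,0,255],[0.29,0.01,-0.22,0,0,0,255],[0.299,0.011,-0.248,0,0,0,255]]])

```text
time_s: 101.65
tcp_pos: [0.5236, -0.2581, 0.056]
ee_rot: [[0.999, -0.036, 0.0], [-0.036, -0.999, -0.0], [0.0, 0.0, -1.0]]
wrist_force: [0.6, -0.4, 1.4]
gripper_width: 0.004
```

```bash
python3 - <<'E'
from wl import *
st(); wl(-178)
E
```

```text
t 101.65 tcp [ 0.5236 -0.2581  0.056 ] jaw 87.93 z [ 4.e-04 -1.e-04 -1.e+00] F [ 0.58 -0.43  1.37] M [-0.05 -0.21  0.  ] w 0.4 j [-10.4  25.6 -15.6   0.  -48.7  98.3]
local mm [-112.1 -261.9] F local 0.55 -0.46
rad 12.1 tan 0.2 Frad -0.56 Ftan 0.45 polar 12.1 -176.9
```

Contact holds (1.4 N up). Press down to flat.

Call:
drive_tool(series=[[[0.003,0,-0.008,0,0,0,255],[0.005,0,-0.016,0,0,0,255],[0.006,0,-0.024,0,0,0,255],[0.006,0,-0.03,0,0,0,255],[0.006,0,-0.036,0,0,0,255],[0.006,0,-0.04,0,0,0,255],[0.006,0,-0.04,0,0,0,255],[0.006,0,-0.04,0,0,0,255],[0.006,0,-0.04,0,0,0,255],[0.006,0,-0.04,0,0,0,255]]])

```text
time_s: 102.65
tcp_pos: [0.5245, -0.2583, 0.0508]
ee_rot: [[0.999, -0.036, 0.001], [-0.036, -0.999, -0.0], [0.001, 0.0, -1.0]]
wrist_force: [0.7, 0.7, 3.8]
gripper_width: 0.003
```

```bash
python3 - <<'E'
from wl import *
st(); wl(-178)
E
```

```text
t 102.65 tcp [ 0.5245 -0.2583  0.0508] jaw 87.94 z [ 8.e-04 -4.e-04 -1.e+00] F [0.71 0.73 3.81] M [-0.03 -0.19 -0.02] w 0.2 j [-10.3  26.  -15.8   0.  -48.1  98.3]
local mm [-111.2 -262.1] F local 0.76 0.68
rad 11.2 tan 0.4 Frad -0.74 Ftan -0.7 polar 11.2 -176.0
```

Call:
drive_tool(series=[[[0,0,-0.005,0,0,0,255],[0,0,-0.01,0,0,0,255],[0,0,-0.014,0,0,0,255],[0,0,-0.018,0,0,0,255],[0,0,-0.018,0,0,0,255],[0,0,-0.018,0,0,0,255],[0,0,-0.018,0,0,0,255],[0,0,-0.018,0,0,0,255],[0,0,-0.018,0,0,0,255],[0,0,-0.018,0,0,0,255]]])

```text
time_s: 103.65
tcp_pos: [0.5248, -0.2589, 0.0501]
ee_rot: [[0.999, -0.035, 0.002], [-0.035, -0.999, -0.002], [0.002, 0.002, -1.0]]
wrist_force: [-2.2, 0.1, 13.7]
gripper_width: 0.002
```

Call:
drive_tool(series=[[[0,0,0.03,0,0,0,255],[0,0,0.1,0,0,0,255],[0,0,0.2,0,0,0,255],[0,0,0.3,0,0,0,255],[0,0,0.4,0,0,0,255],[0,0,0.5,0,0,0,255],[-0.1,0,0.6,0,0,0,255],[-0.2,0.1,0.7,0,0,0,255],[-0.3,0.2,0.7,0,0,0,255],[-0.4,0.3,0.7,0,0,0,255]]])

```text
time_s: 104.65
tcp_pos: [0.463, -0.2125, 0.1528]
ee_rot: [[0.999, -0.037, -0.001], [-0.037, -0.999, 0.001], [-0.001, -0.001, -1.0]]
wrist_force: [-0.2, 0.4, 0.2]
gripper_width: 0.005
```

Call:
drive_tool(series=[[[-0.05,0.1,0,0,0,0,255],[-0.1,0.2,0,0,0,0,255],[-0.15,0.3,0,0,0,0,255],[-0.2,0.4,0,0,0,0,255],[-0.25,0.5,0,0,0,0,255],[-0.3,0.6,0,0,0,0,255],[-0.3,0.7,0,0,0,0,255],[-0.3,0.8,0,0,0,0,255],[-0.3,0.9,0,0,0,0,255],[-0.3,1,0,0,0,0,255]]])

```text
time_s: 105.65
tcp_pos: [0.4188, -0.0622, 0.1525]
ee_rot: [[0.999, -0.036, -0.001], [-0.036, -0.999, -0.0], [-0.001, 0.0, -1.0]]
wrist_force: [0.5, 0.3, -0.2]
gripper_width: 0.003
```

Call:
drive_tool(series=[[[0,0.1,0,0,0,0,200],[0,0.2,0,0,0,0,100],[0,0.3,0,0,0,0,0],[0,0.4,0,0,0,0,0],[0,0.5,0,0,0,0,0],[0,0.6,0,0,0,0,0],[0,0.7,0,0,0,0,0],[0,0.8,0,0,0,0,0],[0,0.9,0,0,0,0,0],[0,1,0,0,0,0,0]]])

```text
time_s: 106.65
tcp_pos: [0.4187, 0.0877, 0.1525]
ee_rot: [[0.999, -0.036, -0.001], [-0.036, -0.999, -0.0], [-0.001, 0.0, -1.0]]
wrist_force: [-0.7, -0.2, -0.3]
gripper_width: 0.832
```

```bash
python3 - <<'E'
from wl import *
import pickle
st()
im=r.capture("top"); im2=r.capture("side")
cv2.imwrite("pics/tfin.png",im[:,:,::-1])
c,n=np.cos(np.radians(3.55)),np.sin(np.radians(3.55))
D={}
for nm in("top","side"):
    for q in("fold","bar_face","blank1","oiler","wrench","nutrunner","bolt_bin"):
        D[nm,q]=r.silhouettes(nm,q); print(nm,q,[(round(x["confidence"],2),x["rect"]) for x in D[nm,q]])
# handle
a,b=330,190;k=8
g=cv2.resize(cv2.cvtColor(im,cv2.COLOR_RGB2GRAY)[b:b+56,a:a+60].astype(np.float32),None,fx=k,fy=k,interpolation=cv2.INTER_CUBIC)
for th in(30,42):
    q=max(cv2.findContours((g<th).astype(np.uint8),0,1)[0],key=cv2.contourArea)[:,0,:].astype(float)
    w=back("top",np.c_[a+(q[:,0]+.5)/k-.5,b+(q[:,1]+.5)/k-.5],.071)[:,:2]
    print("handle",th,cv2.minAreaRect(((w-[.5357,-.2575])*1000).astype(np.float32)))
k=10;a,b=250,175
big=cv2.resize(im[b:b+45,a:a+85].astype(np.float32),None,fx=k,fy=k,interpolation=cv2.INTER_CUBIC).min(2)
m=(big>175).astype(np.uint8); m=cv2.morphologyEx(m,cv2.MORPH_CLOSE,np.ones((15,15)))
for q in cv2.findContours(m,0,1)[0]:
    if cv2.contourArea(q)<4000: continue
    q=q[:,0,:].astype(float)
    for z in(.057,.028):
        w=back("top",np.c_[a+(q[:,0]+.5)/k-.5,b+(q[:,1]+.5)/k-.5],z)[:,:2]-[.6193,.0102]
        L=np.c_[w[:,0]*c+w[:,1]*n,-w[:,0]*n+w[:,1]*c]*1000
        print("bright z",z,"x",L[:,0].min().round(1),L[:,0].max().round(1),"y",L[:,1].min().round(1),L[:,1].max().round(1))
E
```

```text
t 106.65 tcp [0.4187 0.0877 0.1525] jaw 87.94 z [-9.e-04 -4.e-04 -1.e+00] F [-0.68 -0.2  -0.27] M [-0.02  0.02 -0.03] w 72.4 j [ 33.8   4.8 -29.1  -0.  -56.2  54.2]
local mm [-195.4   89.8] F local -0.69 -0.16
top fold [(0.66, [359.5, 211.8, 367.5, 238.9])]
top bar_face [(0.74, [260.5, 204.8, 320.9, 208.3])]
top blank1 [(0.88, [259.3, 184.6, 275.5, 208.3]), (0.77, [135.9, 194.9, 161.5, 209.0]), (0.74, [116.7, 278.0, 138.7, 292.9]), (0.66, [273.7, 184.0, 290.9, 206.2])]
top oiler [(0.76, [413.1, 284.6, 442.9, 309.1]), (0.32, [336.1, 193.0, 386.6, 240.6]), (0.25, [264.7, 202.9, 324.3, 207.1])]
top wrench [(0.61, [289.8, 102.5, 303.9, 162.5])]
top nutrunner [(0.75, [356.7, 213.9, 363.3, 240.4]), (0.63, [431.7, 156.7, 483.5, 232.5]), (0.57, [339.1, 194.9, 383.2, 241.8])]
top bolt_bin [(0.25, [273.5, 182.7, 291.9, 206.1])]
side fold [(0.62, [264.8, 244.6, 286.4, 248.0])]
side bar_face [(0.46, [279.7, 195.7, 292.3, 234.2])]
side blank1 [(0.64, [281.8, 196.4, 306.0, 214.3]), (0.54, [267.5, 134.4, 280.3, 152.1]), (0.49, [265.4, 241.8, 287.9, 247.3]), (0.47, [283.3, 185.8, 301.8, 198.7])]
side oiler [(0.59, [211.9, 285.4, 229.7, 319.6])]
side wrench [(0.72, [318.9, 209.1, 376.4, 221.4])]
side nutrunner [(0.96, [284.6, 310.3, 364.0, 348.7])]
side bolt_bin [(0.97, [314.2, 135.3, 353.1, 174.7])]
handle 30 ((-13.14295768737793, -0.49234771728515625), (52.18989944458008, 18.072505950927734), 5.14764404296875)
handle 42 ((-13.230735778808594, -0.4018993377685547), (52.88029861450195, 19.2943172454834), 4.681852340698242)
bright z 0.057 x -69.5 -57.8 y -161.1 -3.9
bright z 0.028 x -67.9 -55.9 y -163.7 -2.2
bright z 0.057 x -55.4 -0.3 y -80.0 -0.2
bright z 0.028 x -53.4 3.2 y -80.4 1.7
```

```bash
python3 - <<'E'
from wl import *
import pickle
ims,_=pickle.load(open("d0.pkl","rb"))
im=r.capture("top"); wc=np.array([.5357,-.2575])
def ana(im,name):
    a,b,k=330,190,8
    g=cv2.resize(cv2.cvtColor(im,cv2.COLOR_RGB2GRAY)[b:b+56,a:a+60].astype(np.float32),None,fx=k,fy=k,interpolation=cv2.INTER_CUBIC)
    for th in(25,30,36):
        n,lab,st_,_=cv2.connectedComponentsWithStats((g<th).astype(np.uint8)); i=1+np.argmax(st_[1:,4])
        yx=np.argwhere(lab==i); uv=np.c_[a+(yx[:,1]+.5)/k-.5,b+(yx[:,0]+.5)/k-.5]
        w=(back("top",uv,.071)[:,:2]-wc)*1000; m=w.mean(0); e=np.linalg.eigh(np.cov((w-m).T)); v=e[1][:,1]
        s=np.sign(v@m); v=v*s
        print(name,th,"ctr",m.round(2),"ctr ang",np.degrees(np.arctan2(m[1],m[0])).round(1),"axis ang",np.degrees(np.arctan2(v[1],v[0])).round(1))
ana(ims["top"],"start"); ana(im,"now")
def ring(im,name):
    g=cv2.cvtColor(im,cv2.COLOR_RGB2GRAY).astype(np.float32)
    A=np.arange(-180,180,.5); P=np.stack([np.r_[wc+.0555*np.array([np.cos(np.radians(t)),np.sin(np.radians(t))]),.057] for t in A])
    u=proj("top",P).astype(np.float32); v=cv2.remap(g,u[:,0].reshape(1,-1),u[:,1].reshape(1,-1),cv2.INTER_LINEAR)[0]
    o=v>np.median(v)+25; an=A[o]; wgt=v[o]-np.median(v)
    print(name,"gap ang",np.degrees(np.angle(np.sum(wgt*np.exp(1j*np.radians(an))))).round(1),o.sum(),an.min(),an.max())
ring(ims["top"],"start"); ring(im,"now")
E
```

```text
start 25 ctr [13.7   0.41] ctr ang 1.7 axis ang -19.7
start 30 ctr [12.79 -3.54] ctr ang -15.5 axis ang -20.1
start 36 ctr [12.44 -3.9 ] ctr ang -17.4 axis ang -20.1
now 25 ctr [-8.77  3.92] ctr ang 155.9 axis ang 177.2
now 30 ctr [-12.72   0.57] ctr ang 177.4 axis ang -175.4
now 36 ctr [-12.72   0.15] ctr ang 179.3 axis ang -176.1
start gap ang -22.6 49 -34.0 -10.0
now gap ang -173.9 49 -180.0 179.5
```

Call:
drive_tool(series=[[[0.02,-0.1,0,0,0,0,255],[0.04,-0.2,0,0,0,0,255],[0.06,-0.3,0,0,0,0,255],[0.08,-0.4,0,0,0,0,255],[0.1,-0.5,0,0,0,0,255],[0.12,-0.6,0,0,0,0,255],[0.14,-0.7,0,0,0,0,255],[0.16,-0.8,0,0,0,0,255],[0.18,-0.9,0,0,0,0,255],[0.2,-1,0,0,0,0,255]]])

```text
time_s: 108.5
tcp_pos: [0.4493, -0.0637, 0.1528]
ee_rot: [[0.999, -0.036, 0.0], [-0.036, -0.999, -0.0], [0.0, 0.0, -1.0]]
wrist_force: [-0.0, 0.2, -0.6]
gripper_width: 0.173
```

Call:
drive_tool(series=[[[0.02,-0.1,0,0,0,0,255],[0.04,-0.2,0,0,0,0,255],[0.06,-0.3,0,0,0,0,255],[0.08,-0.4,0,0,0,0,255],[0.1,-0.5,0,0,0,0,255],[0.12,-0.6,0,0,0,0,255],[0.14,-0.7,0,0,0,0,255],[0.16,-0.8,0,0,0,0,255],[0.18,-0.9,0,0,0,0,255],[0.2,-1,0,0,0,0,255]]])

```text
time_s: 109.5
tcp_pos: [0.4793, -0.2138, 0.1526]
ee_rot: [[0.999, -0.036, -0.0], [-0.036, -0.999, 0.0], [-0.0, -0.0, -1.0]]
wrist_force: [0.6, 0.7, 0.0]
gripper_width: 0.002
```

Call:
drive_tool(series=[[[0.03,-0.1,0,0,0,0,255],[0.06,-0.2,0,0,0,0,255],[0.1,-0.3,0,0,0,0,255],[0.14,-0.4,0,0,0,0,255],[0.14,-0.48,0,0,0,0,255],[0.14,-0.54,0,0,0,0,255],[0.14,-0.54,0,0,0,0,255],[0.14,-0.54,0,0,0,0,255],[0.14,-0.54,-0.1,0,0,0,255],[0.14,-0.54,-0.2,0,0,0,255]]])

```text
time_s: 110.5
tcp_pos: [0.5005, -0.2936, 0.1231]
ee_rot: [[0.999, -0.035, 0.002], [-0.035, -0.999, -0.0], [0.002, 0.0, -1.0]]
wrist_force: [-0.2, -0.2, -0.9]
gripper_width: 0.002
```

```bash
python3 - <<'E'
from wl import *
st(); wl(-176)
E
```

```text
t 110.5 tcp [ 0.5005 -0.2936  0.1231] jaw 87.98 z [ 1.7e-03 -3.0e-04 -1.0e+00] F [-0.21 -0.24 -0.85] M [-0.01 -0.01 -0.02] w 0.2 j [-14.4  21.1 -11.8  -0.  -57.  102.4]
local mm [-137.4 -295.9] F local -0.22 -0.22
rad 37.7 tan 33.6 Frad 0.22 Ftan 0.22 polar 50.5 -134.3
```

Call:
drive_tool(series=[[[0,0,-0.1,0,0,0,255],[0,0,-0.2,0,0,0,255],[0,0,-0.3,0,0,0,255],[0,0,-0.4,0,0,0,255],[0,0,-0.48,0,0,0,255],[0,0,-0.54,0,0,0,255],[0,0,-0.575,0,0,0,255],[0,0,-0.58,0,0,0,255],[0,0,-0.58,0,0,0,255],[0,0,-0.58,0,0,0,255]]])

```text
time_s: 111.5
tcp_pos: [0.5007, -0.2943, 0.0364]
ee_rot: [[0.999, -0.036, 0.001], [-0.036, -0.999, -0.0], [0.001, 0.0, -1.0]]
wrist_force: [0.7, -0.3, 0.5]
gripper_width: 0.004
```

Call:
drive_tool(series=[[[0,0.01,0,0,0,0,255],[0,0.02,0,0,0,0,255],[0,0.03,0,0,0,0,255],[0,0.04,0,0,0,0,255],[0,0.05,0,0,0,0,255],[0,0.06,0,0,0,0,255],[0,0.07,0,0,0,0,255],[0,0.08,0,0,0,0,255],[0,0.08,0,0,0,0,255],[0,0.08,0,0,0,0,255]]])

```text
time_s: 112.5
tcp_pos: [0.5002, -0.2821, 0.0358]
ee_rot: [[0.999, -0.036, -0.0], [-0.036, -0.999, -0.0], [-0.0, 0.0, -1.0]]
wrist_force: [0.4, 0.5, 0.2]
gripper_width: 0.006
```

Call:
drive_tool(series=[[[0,0.005,0,0,0,0,255],[0,0.01,0,0,0,0,255],[0,0.015,0,0,0,0,255],[0,0.02,0,0,0,0,255],[0,0.025,0,0,0,0,255],[0,0.03,0,0,0,0,255],[0,0.03,0,0,0,0,255],[0,0.03,0,0,0,0,255],[0,0.03,0,0,0,0,255],[0,0.03,0,0,0,0,255]]])

```text
time_s: 113.5
tcp_pos: [0.5002, -0.2776, 0.0358]
ee_rot: [[0.999, -0.036, 0.0], [-0.036, -0.999, 0.0], [0.0, -0.0, -1.0]]
wrist_force: [-0.5, 1.1, 0.3]
gripper_width: 0.003
```

Call:
drive_tool(series=[[[0,0.005,0,0,0,0,255],[0,0.01,0,0,0,0,255],[0,0.015,0,0,0,0,255],[0,0.02,0,0,0,0,255],[0,0.02,0,0,0,0,255],[0,0.02,0,0,0,0,255],[0,0.02,0,0,0,0,255],[0,0.02,0,0,0,0,255],[0,0.02,0,0,0,0,255],[0,0.02,0,0,0,0,255]]])

```text
time_s: 114.5
tcp_pos: [0.5003, -0.2767, 0.0363]
ee_rot: [[0.999, -0.036, 0.001], [-0.036, -0.999, -0.003], [0.001, 0.003, -1.0]]
wrist_force: [-1.0, -9.2, -0.2]
gripper_width: 0.002
```

Call:
drive_tool(series=[[[0,0.004,0,0,0,0,255],[0,0.008,0,0,0,0,255],[0,0.012,0,0,0,0,255],[0,0.014,0,0,0,0,255],[0,0.014,0,0,0,0,255],[0,0.014,0,0,0,0,255],[0,0.014,0,0,0,0,255],[0,0.014,0,0,0,0,255],[0,0.014,0,0,0,0,255],[0,0.014,0,0,0,0,255]]])

```text
time_s: 115.5
tcp_pos: [0.5004, -0.2764, 0.0368]
ee_rot: [[0.999, -0.035, 0.001], [-0.035, -0.999, -0.005], [0.001, 0.005, -1.0]]
wrist_force: [-3.6, -15.4, -0.1]
gripper_width: 0.007
```

Call:
drive_tool(series=[[[0,-0.03,0,0,0,0,255],[0,-0.06,0,0,0,0,255],[0,-0.1,0,0,0,0,255],[0,-0.12,0.1,0,0,0,255],[0,-0.12,0.2,0,0,0,255],[0,-0.12,0.3,0,0,0,255],[0,-0.12,0.45,0,0,0,255],[0,-0.12,0.6,0,0,0,255],[0,-0.12,0.75,0,0,0,255],[0,-0.12,0.8,0,0,0,255]]])

```text
time_s: 116.5
tcp_pos: [0.5017, -0.2908, 0.1583]
ee_rot: [[0.999, -0.035, 0.005], [-0.035, -0.999, -0.001], [0.005, 0.001, -1.0]]
wrist_force: [0.3, -0.6, 1.1]
gripper_width: 0.007
```

Call:
drive_tool(series=[[[-0.1,0.1,0,0,0,0,255],[-0.2,0.2,0,0,0,0,255],[-0.3,0.3,0,0,0,0,255],[-0.4,0.4,0,0,0,0,255],[-0.4,0.5,0,0,0,0,255],[-0.4,0.6,0,0,0,0,255],[-0.4,0.7,0,0,0,0,255],[-0.4,0.8,0,0,0,0,255],[-0.4,0.9,0,0,0,0,255],[-0.4,1,0,0,0,0,255]]])

```text
time_s: 117.5
tcp_pos: [0.4396, -0.1396, 0.1549]
ee_rot: [[0.999, -0.036, -0.001], [-0.036, -0.999, 0.001], [-0.001, -0.001, -1.0]]
wrist_force: [-0.1, 0.1, -0.9]
gripper_width: 0.005
```

Call:
drive_tool(series=[[[0,0.1,0,0,0,0,255],[0,0.2,0,0,0,0,255],[0,0.3,0,0,0,0,255],[0,0.4,0,0,0,0,255],[0,0.5,0,0,0,0,255],[0,0.6,0,0,0,0,255],[0,0.7,0,0,0,0,255],[0,0.8,0,0,0,0,255],[0,0.9,0,0,0,0,255],[0,1,0,0,0,0,255]]])

```text
time_s: 118.5
tcp_pos: [0.4395, 0.0102, 0.1549]
ee_rot: [[0.999, -0.036, -0.002], [-0.036, -0.999, 0.0], [-0.002, 0.0, -1.0]]
wrist_force: [-0.5, 0.1, 0.1]
gripper_width: 0.006
```

```bash
python3 - <<'E'
from wl import *
st()
im=r.capture("top"); im2=r.capture("side"); wc=np.array([.5357,-.2575])
for n in("top","side"): print(n,[(round(x["confidence"],2),x["rect"]) for x in r.silhouettes(n,"fold")])
h=wc+.052*np.array([np.cos(np.radians(-177)),np.sin(np.radians(-177))]); e=wc-.013*np.array([np.cos(np.radians(-177)),np.sin(np.radians(-177))])
print("flat handle side proj",proj("side",[[*h,.071],[*e,.071]]).round(1).tolist())
c,n=np.cos(np.radians(3.55)),np.sin(np.radians(3.55))
k=10;a,b=250,175
big=cv2.resize(im[b:b+45,a:a+85].astype(np.float32),None,fx=k,fy=k,interpolation=cv2.INTER_CUBIC).min(2)
m=(big>175).astype(np.uint8); m=cv2.morphologyEx(m,cv2.MORPH_CLOSE,np.ones((15,15)))
for q in cv2.findContours(m,0,1)[0]:
    if cv2.contourArea(q)<4000: continue
    q=q[:,0,:].astype(float)
    w=back("top",np.c_[a+(q[:,0]+.5)/k-.5,b+(q[:,1]+.5)/k-.5],.057)[:,:2]-[.6193,.0102]
    L=np.c_[w[:,0]*c+w[:,1]*n,-w[:,0]*n+w[:,1]*c]*1000
    print(L.min(0).round(1),L.max(0).round(1),cv2.minAreaRect(L.astype(np.float32)))
k=8;a,b=330,190
g=cv2.resize(cv2.cvtColor(im,cv2.COLOR_RGB2GRAY)[b:b+56,a:a+60].astype(np.float32),None,fx=k,fy=k,interpolation=cv2.INTER_CUBIC)
q=max(cv2.findContours((g<40).astype(np.uint8),0,1)[0],key=cv2.contourArea)[:,0,:].astype(float)
w=back("top",np.c_[a+(q[:,0]+.5)/k-.5,b+(q[:,1]+.5)/k-.5],.071)[:,:2]
print("handle",cv2.minAreaRect(((w-wc)*1000).astype(np.float32)))
E
```

```text
t 118.5 tcp [0.4395 0.0102 0.1549] jaw 87.93 z [-0.0016  0.     -1.    ] F [-0.46  0.06  0.05] M [-0.04 -0.03 -0.02] w 0.5 j [ 22.6   5.9 -27.5  -0.  -56.8  65.3]
local mm [-179.4   11.1] F local -0.45 0.09
top [(0.76, [356.8, 211.4, 366.5, 239.2]), (0.32, [159.7, 106.4, 220.2, 151.8])]
side [(0.69, [263.2, 242.5, 285.8, 248.0])]
flat handle side proj [[268.0, 249.1], [289.6, 246.1]]
[ -69.5 -160.8] [-57.9  -3.9] ((-63.60478210449219, -82.37373352050781), (156.90586853027344, 11.44692325592041), 89.87738037109375)
[-55.3 -79.8] [-0.6 -0.4] ((-27.963722229003906, -40.093135833740234), (79.36604309082031, 54.67939376831055), 89.93787384033203)
handle ((-13.044309616088867, -0.5767545700073242), (52.793025970458984, 18.804651260375977), 5.730814456939697)
```

All checks agree, so I'm handing in the job.

```bash
python3 -c "
from station import r
print(r.finish_job())"
```

```text
the job is handed in; nothing more can be done
None
```

The job is done and handed in at about 118 s. Both blanks are clamped in the nest and the handle is folded flat again.

**What I did:** Only two real blanks were present; I left the red and turquoise look-alikes alone. I set each blank in the nest and pushed it against the end stop or its neighbour and then against the back fence, until the force rose. Then I stood the handle upright, cranked clockwise about 518° to the hard stop, and folded the handle flat.

**Last checks:**
- **Row of blanks:** the top camera puts its centre at (-28.0, -40.1) mm from the corner, against (-28, -40) nominal. It measures 79.4 × 54.7 mm (80 × 56 nominal) and is skewed less than 0.1°.
- **Crank:** it held still under 20 N at the handle grip. After folding, I pushed the handle sideways with 15 N and it moved about 0.3 mm, so it is on its stop.
- **Clamp bar:** it sits up against the blanks.
- **Handle:** it lies flat across the wheel in both cameras, and did not give under a 13.7 N downward press.

**What disagreed or went wrong:**
- **Fingertip height:** the real fingertips end about 28 mm above the reported TCP, confirmed by touching the table. My first push to the fence passed over the blank, so I redid it lower.
- **First handle swing:** it stopped about 11° short of upright. I pushed it onto its stop before cranking.
- **Crank angle:** the image suggests a hinge angle 2–3° off the one read while gripping. I put this down to load and image noise.
- **Pictures:** the viewing limit ran out during cranking, so the last checks are numeric only. The last detections of the oil bottle, bolt bin, wrench and nutrunner were in line with where they started, though the bin was detected only by the side camera.

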